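# Pack, pin and book in the slide boxes

### The arm

A 6-joint arm with a two-finger parallel gripper is mounted at the origin on the work surface. World frame = base frame: x ahead of the robot, y to its left, z up, the work surface at z = 0. Lengths are in m, angles in degrees, forces in N, time in s.
With the tool pointing down it reaches from about 0.35 to 0.875 m from the base axis. Payload 4.2 kg.
Tool frame: the origin (TCP) lies at the very end of the fingers, on their centre line; the grasp point (between the pads) lies 19 mm behind it (bot.tcp_to_grasp is the distance from the TCP to the grasp point, in m); z points along the fingers, x is the direction in which the jaws open and shut, and the axes are right-handed (so a half turn about z gives the same grasp; the last joint's range is limited). The gripper opens to 85 mm and grips with 20 to 120 N. Pads are 22 mm wide; open, the fingers measure 114 mm over their backs; the gripper's body (76 mm by 85 mm) begins 54 mm behind the grasp point. The pads swing forward as they close: fully open they stand 13 mm farther back than shut.
Start: joints at [85.806, 22.042, 0.453, 0, -68.411, -14.817], TCP at [0.204, 0.591, 0.198] pointing down, gripper open.
Joint ranges: [-179.83, 179.83], [-69.29, 118.12], [-61.27, 80.66], [-181.25, 117.63], [-171.15, -9.14], [-177.46, 177.46]. Speed limits (degrees/s): [159.86, 159.86, 180, 180, 180, 180].

### API

Orientations are given as a 3x3 rotation matrix whose columns are the frame's x, y, z axes.
In Python, from cell import bot, cams gives the robot as it stands. The module is installed in compiled form; this text tells all that it offers.
- The arm moves only by the shell command python3 -m inch 'ROWS' [FORCE]. ROWS is JSON, a list of rows, each a list of 7 numbers: the shift along the tool's x, y, z scaled (see below), then the turn, a rotation vector about the tool's x, y, z scaled (see below), then the opening in per cent of the stroke, from 0 (shut) to 100 (fully open). In form: [[dx, dy, dz, rx, ry, rz, jaw], ...]. A call has 1 to 12 rows; each row is the pose to reach, as a shift and turn from the pose commanded when the call began, along the tool's axes at that moment; what a row does not reach only later rows make up. The controller multiplies each number of a shift by 0.15 m and each number of a turn by 60 degrees. A row lasts 1/12 s, in which the tool goes at most 41.7 mm and 7.16 degrees, less where a joint would pass 70% of its speed; a pose out of reach is approached as far as the arm can. A call with a number of a shift or a turn outside -1 to 1 is refused whole. A call with a gripper value outside its range is refused whole. The fingers move at their own pace and stop on an object; FORCE is the grip in N (left out, the last holds). Time passes only in rows, so rows that repeat a pose let the fingers close. It gives the time, the measured TCP pose, the force and the opening at its end, in the units of the state.
- bot.observe(): the state, without advancing time (a new reading comes with each control period).
- cams.capture(name): name is "scene" or "top" or "wrist"; returns the picture (400x640x3 uint8, red, green, blue); there is no depth.
- cams.camera_info(name): a dict with "fx", "fy", "cx", "cy" (pixels), "k1" (the pictures are not rectified: a ray, as slopes to the right and down, at radius r is drawn at 1 + k1 r^2 times it, then the intrinsics apply), "camera_from_world" (4x4, takes a point from world to camera coordinates); the wrist camera has in their place "hand_eye" (4x4, takes a point from camera to tool coordinates, whose origin is the TCP and whose axes are the tool frame's). Camera axes: x right, y down, z forward; pixel columns grow to the right and rows downward; lengths in m; the calibration is good to about 2 mm. A picture is of the moment at which its call begins: read the wrist's pose just before it. camera_info takes no time and is no camera call.
- bot.finish_job(): hands the job in, once; it reports no verdict.
The state is a dict: "t": time; "q": joint angles; "qd": joint speeds; "tau": joint torques, N m; "tool_pos": TCP position; "orientation": TCP orientation; "ft_force": force on the tool from outside, world axes, zero at the start; "torque": the same for the moment, N m; "opening": finger opening in m.
Only numpy, scipy, OpenCV 4.12 (cv2) and the standard library are available. Lean on these libraries where they do the work, as an engineer would, in place of code of your own. Each camera call takes 0.05 s, during which the arm holds its last target.

### The job

Stack all the slide boxes lying around the bench squarely, one on top of another, on the black pad of the steel carrier, lengthwise between its two uprights, and then push the retaining pin fully home through both uprights, in the pair of holes right above the top box. Once the pile is pinned, pick up the barcode reader, point it straight at the carrier's label from about 10 cm away and hold it steady for two seconds, then lay it back on its charging mat. Leave the oil bottle, the phone and the glass jar where they are.

Things in the scene. Friction and masses are not known exactly. Their poses are not given: they have to be found in the camera images.
- carrier: Steel slide-box carrier, fixed to the bench, z up; origin on the bench under the centre of its pad. Base plate 6 mm thick, 84 mm along x, y from -71 to +91 mm. Two steel strips stand upright across y at y = -60 and +60 mm: 4 mm thick (faces at 58 and 62 mm), 28 mm wide in x, tops 119 mm above the bench; the space between them is open to both x sides.
- pad (a point): Centre of the flat black rubber pad (62 x 88 mm) on the carrier's base plate, 6 mm above the bench: the place of the pile. The boxes' long sides go along carrier y, between the uprights.
- hole_a (a point): Centre of the lowest hole in the upright at carrier y = -60 mm, 33 mm above the bench. Each upright has five round through holes of 13 mm diameter, one above the other every 18 mm (33, 51, 69, 87, 105 mm above the bench), so the centres of one pair are 9 mm above the top of a pile of 1, 2, 3, 4 or 5 boxes.
- hole_b (a point): The same lowest hole in the other upright, at carrier y = +60 mm, 33 mm above the bench, with the same four holes above it.
- label: Barcode label 50 x 30 mm on a 56 x 36 mm plate at the carrier's +y end, fixed to it, leaning back 20 degrees. Origin at the centre of the printed face (76 mm along carrier +y, 24.5 mm above the bench); its x axis is the face's outward normal (carrier +y, tilted 20 degrees upward), its y axis is level.
- box1: Blue plastic slide box, closed, 60 mm (its x) by 86 mm (its y) by 18 mm high, flat top with a white paper label, 70 g, the same as the other slide boxes but for colour; origin at the centre of its underside, z up. Absent (None) in some starts.
- box2: Green plastic slide box, closed, 60 mm (its x) by 86 mm (its y) by 18 mm high, flat top with a white paper label, 70 g, the same as the other slide boxes but for colour; origin at the centre of its underside, z up. Absent (None) in some starts.
- box3: Yellow plastic slide box, closed, 60 mm (its x) by 86 mm (its y) by 18 mm high, flat top with a white paper label, 70 g, the same as the other slide boxes but for colour; origin at the centre of its underside, z up. Absent (None) in some starts.
- box4: Red plastic slide box, closed, 60 mm (its x) by 86 mm (its y) by 18 mm high, flat top with a white paper label, 70 g, the same as the other slide boxes but for colour; origin at the centre of its underside, z up. Absent (None) in some starts.
- box5: Purple plastic slide box, closed, 60 mm (its x) by 86 mm (its y) by 18 mm high, flat top with a white paper label, 70 g, the same as the other slide boxes but for colour; origin at the centre of its underside, z up. Absent (None) in some starts.
- pin: Retaining pin, 60 g: steel rod 7 mm thick, 160 mm long along its +x; flat red grip with black bands along its -x, 72 long, 14 wide (y), 10 mm high (z). Origin on the axis where rod and grip meet. The grip stops at the hole: home means grip at (within 15 mm of) an upright's outer face, rod end out of the other one; from either side. Centre of mass in the rod, about 45 mm from the grip.
- pin_tip (a point): Free end of the pin's rod, 160 mm from the pin's origin along its +x; the last 3 mm taper.
- reader: Pocket barcode reader, grey block 110 mm long (x), 44 wide (y), 30 high, 130 g, black face with red window at its +x end, orange key on top. Origin at the centre of its underside. It reads by itself along +x any label centred 40 to 150 mm ahead of the window, within 20 mm sideways and 14 mm up or down of the beam, at most 40 degrees off its normal; a level beam will do.
- reader_window (a point): Centre of the reader's window, 55 mm ahead of the reader's origin along its x and 15 mm above its underside; the same axes as the reader; the beam leaves along +x.
- mat: Flat black charging mat of the reader, 150 mm (its x) by 90 mm, 3 mm thick, fixed to the bench; origin at the centre of its underside. The reader starts lying on it, centred, lengthwise, pointing along the mat's +x.
- oil_bottle: Bystander: small amber oil bottle, 30 mm diameter, 62 mm high; origin at the centre of its underside.
- phone: Bystander: black phone lying flat, 75 x 150 x 9 mm; origin at the centre of its underside.
- jar: Bystander: open glass jar, 64 mm diameter, 70 mm high; origin at the centre of its underside.
Not all that is in view belongs to the job. Several things look just like the box1: the one meant starts farthest to the robot's left.

How it is judged:
By the outcome, as a careful person would: the job done as asked, in the order asked, and still so for the second after the job is handed in, with the robot touching nothing.
Of box1, box2, box3, box4, box5 only 3 to 5 are there at a start; the rules pass over those that are not, and their reading is None.
At some moment in a run one of pin, reader may be knocked a few centimetres aside while the robot is not near it.
Once in a run the grip may slacken for a moment while it holds something.
It also fails if it takes over 210 s, if anything falls off the work surface, if the arm or the gripper's body presses on something with over 40 N, if the wrist force passes 120 N, or if a joint passes its speed limit or range.

## Working session

There is one attempt and no reset: what is moved stays moved. The work goes in short steps, Python scripts to look and compute and a shell command to move; the robot and the scene stay as the last step left them, time stands still between calls to the robot, and variables do not carry over. Pictures are saved under pics/ and viewed, and the job is handed in when it is done.

```bash
mkdir -p pics; ls; python3 - <<'E'
from cell import bot,cams
import cv2,numpy as np
s=bot.observe();print(s)
for n in ("scene","top","wrist"):
    im=cams.capture(n);cv2.imwrite(f"pics/{n}0.png",im[:,:,::-1]);i=cams.camera_info(n);print(n,i)
E
```

```text
pics
{'t': 0.0, 'q': array([ 8.58046676e+01,  2.20900873e+01,  3.81465958e-01, -2.85271037e-02,
       -6.84083536e+01, -1.48178282e+01]), 'qd': array([-0.00274125,  0.06306698,  0.08520022, -0.04323041,  0.04559452,
       -0.13609573]), 'tau': array([ 5.75118665e-04, -3.92291415e+01,  1.88398951e+01,  4.18604448e+00,
       -4.66688609e-03,  6.41539621e-08]), 'tool_pos': array([0.20337763, 0.59032069, 0.19664144]), 'orientation': array([[-3.25958352e-01, -9.45383932e-01, -6.11068188e-04],
       [-9.45381815e-01,  3.25958916e-01, -2.00221479e-03],
       [ 2.09204482e-03, -7.49458821e-05, -9.99997809e-01]]), 'ft_force': array([ 0.17739499, -0.32252543,  0.74913408]), 'torque': array([ 0.02441276, -0.06784273, -0.0260791 ]), 'opening': 0.08539849756545212}
scene {'fx': 377.87229138454444, 'fy': 377.87229138454444, 'cx': 322.31045517489196, 'cy': 199.96852068710285, 'k1': 0.018615906461250102, 'camera_from_world': array([[ 0.48429393,  0.87473222, -0.01740491, -0.2671676 ],
       [ 0.58821457, -0.34026146, -0.73363871, -0.29890721],
       [-0.64765964,  0.34505895, -0.6793168 ,  1.
[... 268 characters left out ...]
00783734, -0.00767935],
       [-0.99419686, -0.00420432, -0.10749384,  0.55092058],
       [ 0.10752288, -0.00742839, -0.99417486,  1.33111005],
       [ 0.        ,  0.        ,  0.        ,  1.        ]])}
wrist {'fx': 332.5508019950269, 'fy': 332.5508019950269, 'cx': 315.54281458416693, 'cy': 198.53595254931886, 'k1': -0.015984226187381198, 'hand_eye': array([[ 9.99999632e-01,  8.55449360e-04,  5.77998221e-05,
        -6.72446732e-04],
       [-8.32305492e-04,  9.52333235e-01,  3.05058548e-01,
        -7.83837707e-02],
       [ 2.05917448e-04, -3.05058484e-01,  9.52333597e-01,
        -1.74746667e-01],
       [ 0.00000000e+00,  0.00000000e+00,  0.00000000e+00,
         1.00000000e+00]])}
```

View pics/scene0.png

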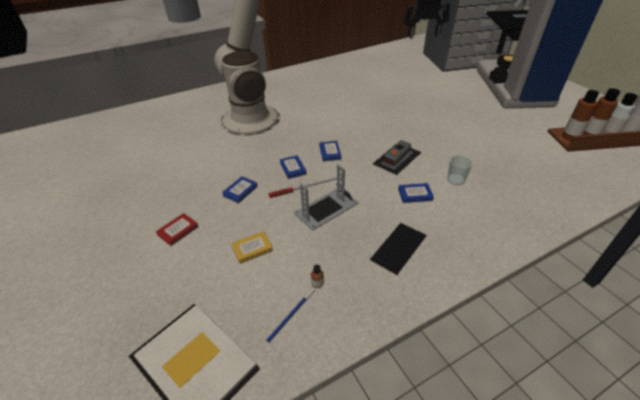

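View pics/top0.png

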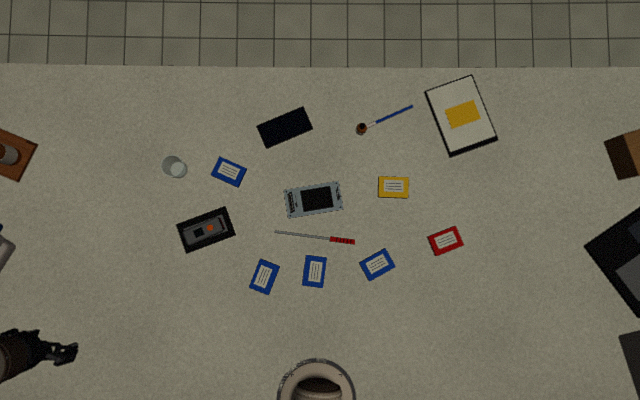

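View pics/wrist0.png

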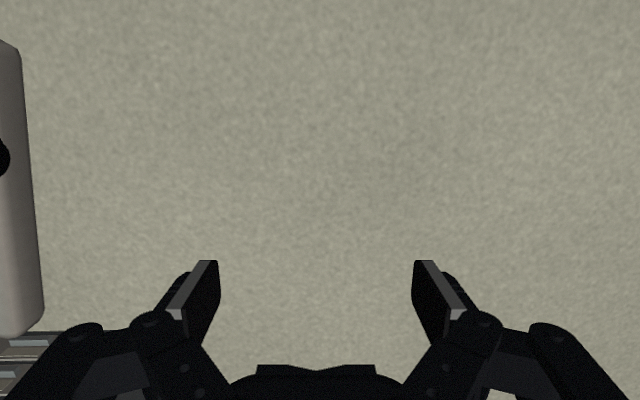

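```bash
cat > h.py <<'E'
from cell import bot,cams
import cv2,numpy as np
def K(i): return np.array([[i['fx'],0,i['cx']],[0,i['fy'],i['cy']],[0,0,1.]]),np.array([i['k1'],0,0,0,0.])
def cam_pose(name,s=None):
    i=cams.camera_info(name)
    if name=='wrist':
        s=s or bot.observe(); T=np.eye(4);T[:3,:3]=s['orientation'];T[:3,3]=s['tool_pos'];return i,T@i['hand_eye']
    return i,np.linalg.inv(i['camera_from_world'])
def rays(name,px,s=None):
    i,T=cam_pose(name,s);k,d=K(i)
    p=cv2.undistortPoints(np.asarray(px,float).reshape(-1,1,2),k,d)[:,0]
    return T[:3,3],np.c_[p,np.ones(len(p))]@T[:3,:3].T
def onplane(name,px,z,s=None):
    o,r=rays(name,px,s);return o+r*((z-o[2])/r[:,2])[:,None]
def proj(name,P,s=None):
    i,T=cam_pose(name,s);k,d=K(i);C=np.linalg.inv(T);P=np.asarray(P,float).reshape(-1,3)
    return cv2.projectPoints(P,cv2.Rodrigues(C[:3,:3])[0],C[:3,3],k,d)[0][:,0]
def snap(name,tag,crop=None,scale=1):
    s=bot.observe();im=np.ascontiguousarray(cams.capture(name)[:,:,::-1]);o=im
    if crop: o=im[crop[1]:crop[3],crop[0]:crop[2]]
    if scale!=1:o=cv2.resize(o,None,fx=scale,fy=scale,interpolation=cv2.INTER_CUBIC)
    cv2.imwrite(f'pics/{tag}.png',o);return s,im
def rect(pts):
    (c,(w,h),a)=cv2.minAreaRect(np.asarray(pts,np.float32)*1000)
    if w<h: a+=90;w,h=h,w   # a: direction of long side
    return np.array(c)/1000,w,h,(a+90)%180-90
def blobs(mask,amin=60):
    cs,_=cv2.findContours(mask.astype(np.uint8),cv2.RETR_EXTERNAL,cv2.CHAIN_APPROX_NONE)
    return [c[:,0].astype(float) for c in cs if cv2.contourArea(c)>amin]
def move(target_p,target_R,s=None):
    """rows: shift & turn (scaled) from present pose to target, in tool axes"""
    s=s or bot.observe();R=s['orientation']
    d=R.T@(np.asarray(target_p)-s['tool_pos'])/0.15
    r=np.degrees(cv2.Rodrigues(R.T@target_R)[0][:,0])/60
    return np.round(d,4),np.round(r,4)
def down(yaw):
    """tool down with jaw axis x at world angle yaw deg"""
    a=np.radians(yaw);x=np.array([np.cos(a),np.sin(a),0]);z=np.array([0,0,-1.]);return np.c_[x,np.cross(z,x),z]
E
python3 - <<'E'
from h import *
im=cv2.imread('pics/top0.png');hsv=cv2.cvtColor(im,cv2.COLOR_BGR2HSV)
H,S,V=cv2.split(hsv)
for n,m,z in (('blue',(H>100)&(H<130)&(S>120),.018),('yellow',(H>18)&(H<32)&(S>140),.018),('red',((H<8)|(H>172))&(S>130),.018),('green',(H>40)&(H<90)&(S>90),.018),('purple',(H>130)&(H<170)&(S>80),.018)):
    for c in blobs(m,40):
        P=onplane('top',c,z)[:,:2];print(n,c.mean(0).round(),*rect(P))
print('dark')
for c in blobs(V<45,150):
    P=onplane('top',c,.006)[:,:2];print(c.mean(0).round(),*rect(P))
E
```

```text
blue [264. 277.] [0.3345701  0.14658005] 84.81998443603516 58.50398254394531 -21.319961547851562
blue [314. 271.] [0.35023135 0.00670715] 84.81793975830078 58.36410140991211 -7.410758972167969
blue [377. 264.] [ 0.36946484 -0.17008243] 83.88111114501953 58.14989471435547 -61.0622673034668
blue [228. 171.] [0.63199658 0.25305284] 86.21729278564453 58.304561614990234 66.19972229003906
blue [275. 132.] [0.75310553 0.11856284] 87.0169448852539 66.18954467773438 -66.45732307434082
blue [394. 114.] [ 0.8039635  -0.22363965] 115.4791030883789 6.278852462768555 -65.4886302947998
yellow [393. 187.] [ 0.58983508 -0.21856612] 85.64263916015625 59.95039367675781 87.46268463134766
yellow [462. 114.] [ 0.80388123 -0.42163214] 89.57928466796875 58.833900451660156 -69.96749305725098
red [342. 240.] [ 0.43707544 -0.07222745] 69.37992858886719 13.292695045471191 83.12628173828125
red [445. 241.] [ 0.4369361  -0.36404037] 87.06523132324219 59.399940490722656 -68.10024452209473
dark
[312. 388.] [0.03926714 0.00571121] 135.50436401367188 51.18008804321289 -78.91042137145996
[634. 361.] [ 0.10747106 -0.85478931] 176.34213256835938 53.19456481933594 -4.748924255371094
[ 33. 353.] [0.14622723 0.76472211] 213.53077697753906 130.35824584960938 -73.68207168579102
[622. 260.] [ 0.38856488 -0.82846631] 306.1495056152344 150.4468994140625 -4.165824890136719
[205. 229.] [0.4665787  0.31633206] 147.57765197753906 88.06185913085938 -68.88823699951172
[316. 198.] [0.55620404 0.0007007 ] 86.82085418701172 60.511722564697266 -80.20759773254395
[621. 158.] [ 0.67918646 -0.87182996] 122.1633071899414 58.40291976928711 16.8294677734375
[284. 127.] [0.76587738 0.09521064] 147.995849609375 73.61077880859375 -66.24057388305664
[453. 133.] [ 0.80236621 -0.41981528] 208.24078369140625 149.92514038085938 20.099674224853516
```

```bash
python3 - <<'E'
import cv2
im=cv2.imread('pics/top0.png')
cv2.imwrite('pics/top0c.png',cv2.resize(im[90:300,150:480],None,fx=2.4,fy=2.4,interpolation=cv2.INTER_CUBIC))
im=cv2.imread('pics/scene0.png')
cv2.imwrite('pics/scene0c.png',cv2.resize(im[120:300,140:480],None,fx=2.3,fy=2.3,interpolation=cv2.INTER_CUBIC))
E
```

```text
(no output)
```

View pics/top0c.png

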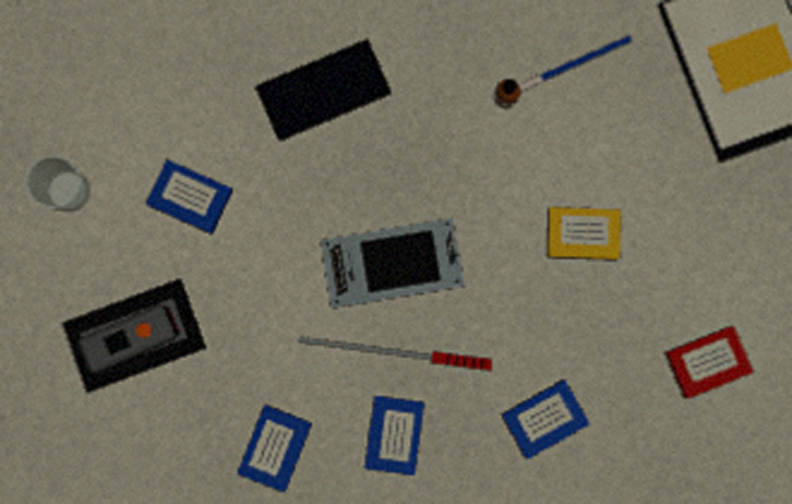

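View pics/scene0c.png

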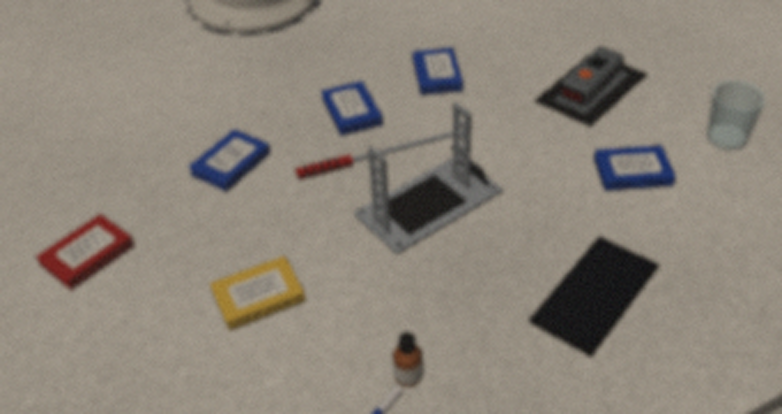

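The top view shows four blue boxes, at (228,171), (264,277), (315,271) and (377,264), with y = +0.253, +0.147, +0.007 and -0.170. (228,171) is farthest to the robot's left, so that one is box1. Yellow is at (393,187) and red at (445,241). There is no green or purple box, so the pile is 3 boxes high and the pin goes in the holes at 69 mm.

```bash
python3 - <<'E'
from h import *
im=cv2.imread('pics/top0.png');cv2.imwrite('pics/box1crop.png',cv2.resize(im[140:300,195:410],None,fx=3.6,fy=3.6,interpolation=cv2.INTER_CUBIC))
print(move([.632,.253,.15],down(-203.8)))
E
```

```text
(array([ 1.1956, -3.4344,  0.3149]), array([-1.3000e-03, -1.1000e-03,  1.5797e+00]))
```

View pics/box1crop.png

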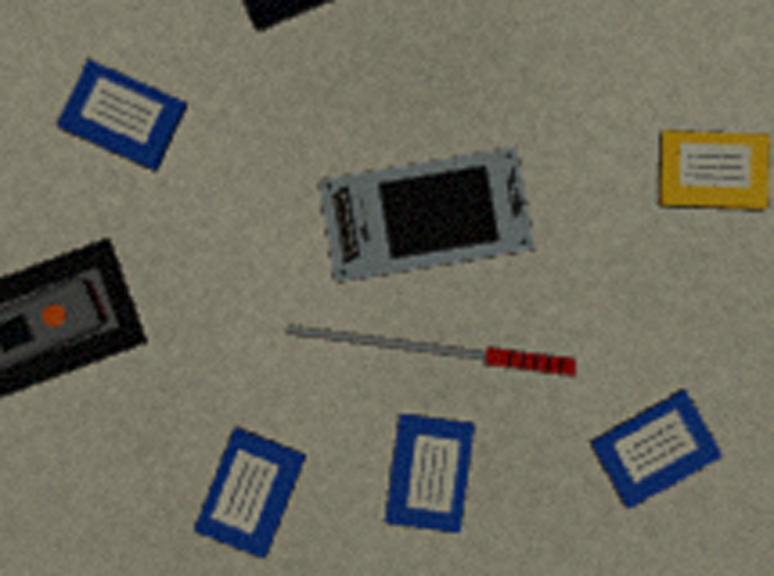

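```bash
python3 -m inch '[[0.3,-0.86,0,0,0,0.9,100],[0.3,-0.86,0,0,0,0.9,100],[0.3,-0.86,0,0,0,0.9,100],[0.3,-0.86,0,0,0,0.9,100],[0.3,-0.86,0,0,0,0.9,100],[0.3,-0.86,0,0,0,0.9,100],[0.3,-0.86,0,0,0,0.9,100],[0.3,-0.86,0,0,0,0.9,100]]'; python3 -c "
from h import *
print(move([.632,.253,.15],down(-203.8)))"
```

```text
t: 0.82
tool_pos: [0.311, 0.5059, 0.1973]
orientation: [[-0.958, -0.287, -0.0], [-0.287, 0.958, -0.001], [0.001, -0.001, -1.0]]
ft_force: [0.0, 0.5, -0.4]
opening: 0.085
(array([-1.5676, -2.2284,  0.3156]), array([-7.000e-04, -4.000e-04,  6.742e-01]))
```

```bash
python3 -m inch '[[-0.7,-1,0,0,0,0.674,100],[-0.7,-1,0,0,0,0.674,100],[-0.7,-1,0,0,0,0.674,100],[-0.7,-1,0,0,0,0.674,100],[-0.7,-1,0,0,0,0.674,100],[-0.7,-1,0,0,0,0.674,100],[-0.7,-1,0,0,0,0.674,100]]'; python3 -c "
from h import *
print(move([.632,.253,.15],down(-203.8)))"
```

```text
t: 1.4
tool_pos: [0.456, 0.3922, 0.1971]
orientation: [[-0.916, 0.402, -0.001], [0.402, 0.916, -0.001], [0.0, -0.001, -1.0]]
ft_force: [-0.6, -0.3, 0.4]
opening: 0.0858
(array([-1.4475, -0.3784,  0.3139]), array([-0.001 , -0.0004,  0.002 ]))
```

```bash
python3 -m inch '[[-0.9,-0.2,0.1,0,0,0,100],[-0.9,-0.2,0.1,0,0,0,100],[-0.9,-0.2,0.1,0,0,0,100],[-0.9,-0.2,0.1,0,0,0,100]]'; python3 -m inch '[[-0.55,-0.18,0.2,0,0,0,100],[-0.55,-0.18,0.2,0,0,0,100],[-0.55,-0.18,0.2,0,0,0,100],[-0.55,-0.18,0.2,0,0,0,100]]'; python3 -c "
from h import *
s,im=snap('wrist','w1');print(s['tool_pos'])
hsv=cv2.cvtColor(im,cv2.COLOR_BGR2HSV);H,S,V=cv2.split(hsv)
for c in blobs((H>100)&(H<130)&(S>110)&(V>50),1000):
    print(c.min(0),c.max(0),*rect(onplane('wrist',c,.018,s)[:,:2]))
"
```

```text
t: 1.73
tool_pos: [0.5692, 0.3099, 0.1813]
orientation: [[-0.917, 0.398, -0.001], [0.398, 0.917, -0.002], [0.0, -0.002, -1.0]]
ft_force: [-0.3, 0.4, 0.2]
opening: 0.0853
t: 2.07
tool_pos: [0.6322, 0.2528, 0.1501]
orientation: [[-0.917, 0.399, -0.004], [0.399, 0.917, -0.002], [0.002, -0.003, -1.0]]
ft_force: [-0.2, 0.8, 0.3]
opening: 0.0854
[0.63219835 0.25278574 0.15013487]
[286. 132.] [349. 220.] [0.63056525 0.25341475] 86.04966735839844 59.14232635498047 66.20956420898438
```

View pics/w1.png

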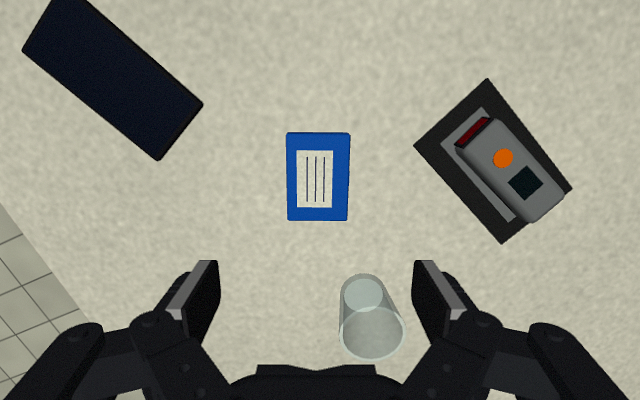

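```bash
python3 -m inch '[[0.009,0.001,0.6,0,0,0,100],[0.009,0.001,0.6,0,0,0,100],[0.009,0.001,0.85,0,0,0,100],[0.009,0.001,0.98,0,0,0,100],[0.009,0.001,0.98,0,0,0,100],[0.009,0.001,0.98,0,0,0,100]]' 50; python3 -m inch '[[0,0,0,0,0,0,50],[0,0,0,0,0,0,50],[0,0,0,0,0,0,50],[0,0,0,0,0,0,50],[0,0,0,0,0,0,50],[0,0,0,0,0,0,50]]' 50
```

```text
t: 2.62
tool_pos: [0.63, 0.2569, 0.0059]
orientation: [[-0.919, 0.395, -0.0], [0.395, 0.919, -0.001], [0.0, -0.001, -1.0]]
ft_force: [0.5, -0.1, 0.5]
opening: 0.0851
t: 3.12
tool_pos: [0.631, 0.2555, 0.0064]
orientation: [[-0.917, 0.398, 0.001], [0.398, 0.917, 0.001], [-0.001, 0.001, -1.0]]
ft_force: [0.6, 0.7, 0.3]
opening: 0.0428
```

```bash
python3 -c "
from h import *
s,im=snap('wrist','w2');print(s['tool_pos'],s['opening'],s['ft_force'])
for k in range(3): print(bot.observe()['tool_pos'])
"
```

```text
[0.6310383  0.25545527 0.00641781] 0.042764343438542546 [0.64438966 0.74709904 0.26800414]
[0.63096105 0.25534326 0.00614338]
[0.63096105 0.25534326 0.00614338]
[0.63096105 0.25534326 0.00614338]
```

View pics/w2.png

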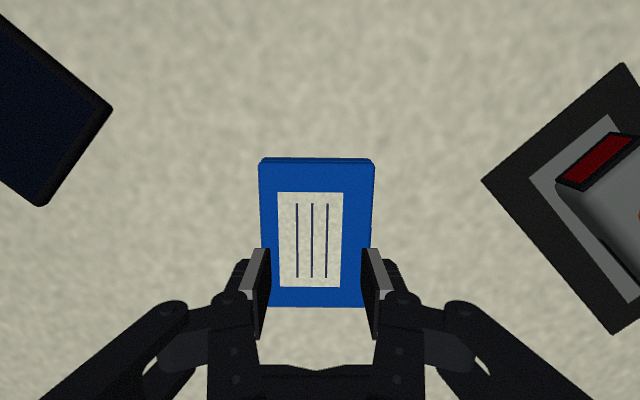

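```bash
python3 -c "
from h import *
s=bot.observe();im=cv2.imread('pics/w2.png')
print('box centre', onplane('wrist',[[317,232],[259,158],[374,158],[271,306],[369,306]],.018,s))
R=s['orientation']
for P in ([0,0,0],[.0214,0,0],[-.0214,0,0],[-.0214,0,-.006],[-.0214,.011,-.006],[-.0214,.011,-.012],[-.0214,.011,0],[-.0214,-.011,-.006]): print(P,proj('wrist',s['tool_pos']+R@np.array(P),s))
"
```

```text
box centre [[0.62764098 0.24955412 0.018     ]
 [0.63825227 0.20160054 0.018     ]
 [0.58596689 0.22422363 0.018     ]
 [0.67028492 0.28155556 0.018     ]
 [0.61850408 0.30392992 0.018     ]]
[0, 0, 0] [[315.61895891 234.33233593]]
[0.0214, 0, 0] [[353.03296509 234.36828653]]
[-0.0214, 0, 0] [[278.21030839 234.28189486]]
[-0.0214, 0, -0.006] [[277.04635178 238.69788475]]
[-0.0214, 0.011, -0.006] [[277.72987204 256.49530984]]
[-0.0214, 0.011, -0.012] [[276.53754104 261.65971133]]
[-0.0214, 0.011, 0] [[278.85232613 251.63436025]]
[-0.0214, -0.011, -0.006] [[276.34085851 220.22692897]]
```

```bash
python3 -c "
from h import *
im=cv2.imread('pics/w2.png')
o=cv2.resize(im[140:360,180:460],None,fx=2.8,fy=2.8,interpolation=cv2.INTER_CUBIC)
cv2.imwrite('pics/w2c.png',cv2.convertScaleAbs(o,alpha=1.6,beta=30))
s,im=snap('scene','s2',(280,110,480,240),4)
"
```

```text
(no output)
```

View pics/w2c.png

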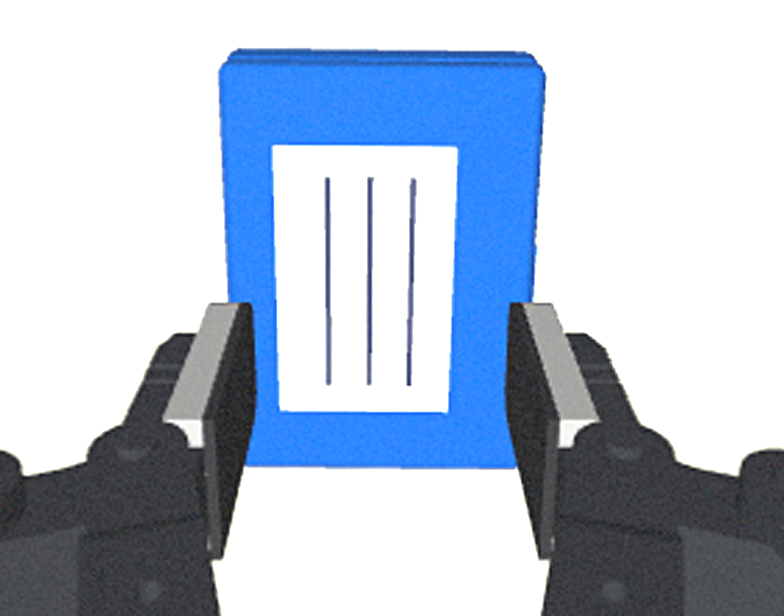

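View pics/s2.png

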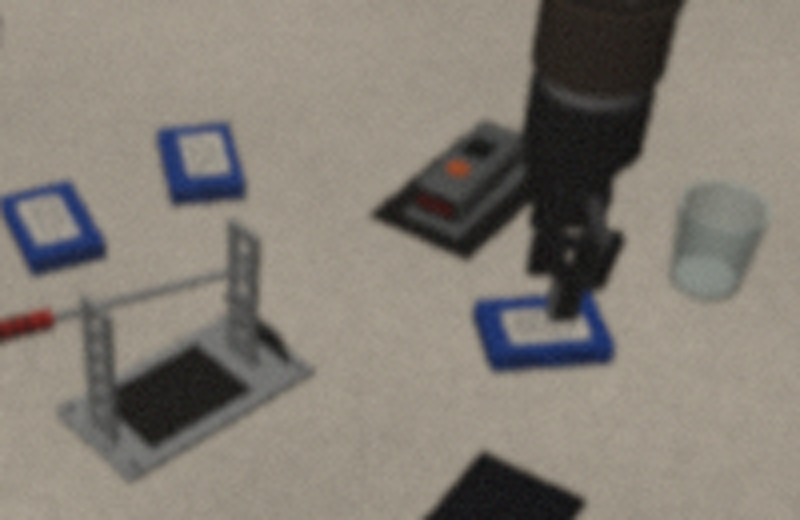

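```bash
python3 -c "
from h import *
a=np.radians(156.2)
for z in (.006,.018,.03,.04,.05):
  for sg in (-1,1):
    P=np.array([.631,.2555,z])+sg*.0214*np.array([np.cos(a),np.sin(a),0]); print(z,sg,(proj('scene',P)-[280,110])*4,(proj('top',P)))
s,im=snap('top','t2',(180,120,300,220),6)
"
```

```text
0.006 -1 [[548.32314128 353.22402447]] [[231.40561509 165.71641955]]
0.006 1 [[531.95813097 313.06509904]] [[225.09148844 179.08304652]]
0.018 -1 [[550.98595064 340.41925222]] [[230.68225667 164.97428065]]
0.018 1 [[534.42169637 300.32867297]] [[224.3110268  178.45482645]]
0.03 -1 [[553.69184064 327.41247809]] [[229.94620586 164.21914349]]
0.03 1 [[536.92403074 287.39692255]] [[223.51683197 177.81557385]]
0.04 -1 [[555.98043366 316.41563904]] [[229.32289115 163.57968442]]
0.04 1 [[539.03960403 276.46791501]] [[222.84424818 177.27422394]]
0.05 -1 [[558.30033371 305.27215658]] [[228.69032578 162.93075258]]
0.05 1 [[541.18331702 265.39728122]] [[222.16165389 176.72483288]]
```

View pics/t2.png

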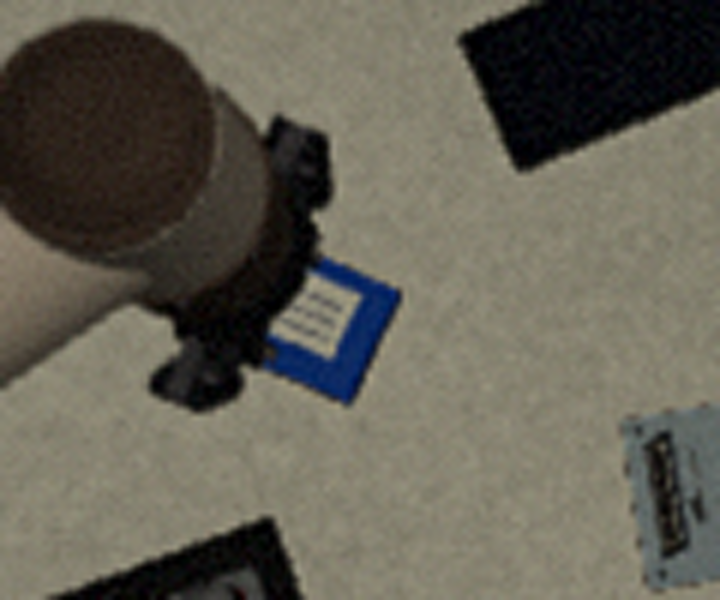

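```bash
python3 -c "
from h import *
for f,c in (('pics/top0.png',(180,120)),):
  im=cv2.imread(f);cv2.imwrite('pics/t0c.png',cv2.resize(im[120:220,180:300],None,fx=6,fy=6,interpolation=cv2.INTER_CUBIC))
s=bot.observe();print(s['q'],s['tool_pos'],s['t'])
"; python3 -m inch '[[0,0,0,0,0,0,100],[0,0,0,0,0,0,100],[0,0,0,0,0,0,100],[0,0,0,0,0,0,100]]'
```

```text
[ 3.56129349e+01  3.71085567e+01 -3.40792349e+00  1.92561420e-04
 -4.94808794e+01 -5.90733511e+01] [0.63082864 0.25527997 0.00577525] 3.2667
t: 3.6
tool_pos: [0.6308, 0.2553, 0.0056]
orientation: [[-0.917, 0.398, -0.0], [0.398, 0.917, -0.0], [0.0, -0.0, -1.0]]
ft_force: [-0.9, 0.3, -0.7]
opening: 0.085
```

View pics/t0c.png

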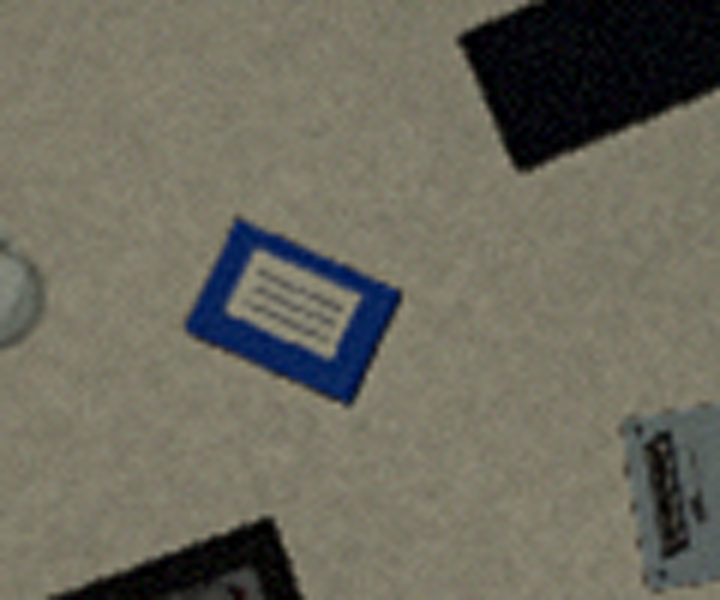

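```bash
python3 -c "
from h import *
for z in (0.006,.1,.2,.3,.4): print(z,proj('top',[.631,.2555,z]),proj('scene',[.631,.2555,z]))
s,im=snap('scene','s3',(320,0,520,240),3)
snap('top','t3',(150,100,310,220),4.5)
"
```

```text
0.006 [[228.25456468 172.38932667]] [[415.00473928 193.21238517]]
0.1 [[221.99278365 166.68170231]] [[420.30667968 166.80617894]]
0.2 [[214.25001619 159.62626275]] [[426.77079484 134.72668393]]
0.3 [[205.09202009 151.28421581]] [[434.29367977  97.54889891]]
0.4 [[194.0896467  141.26637633]] [[443.16855394  53.90003329]]
```

View pics/s3.png

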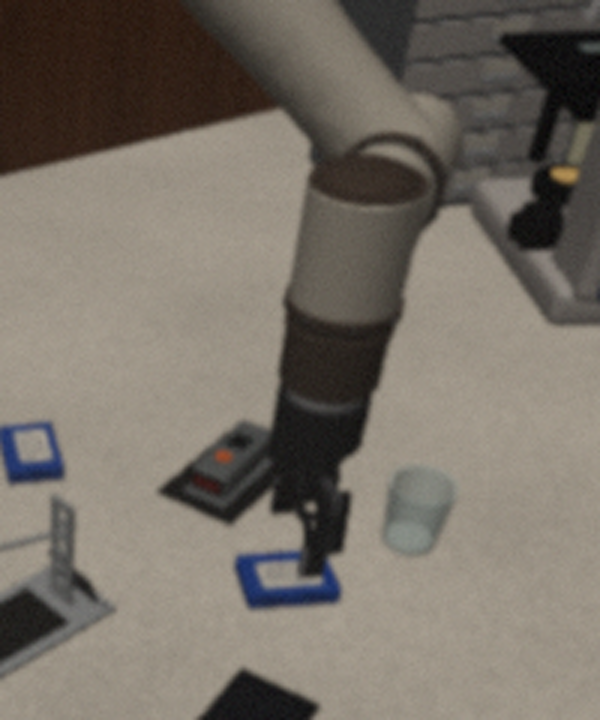

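View pics/t3.png

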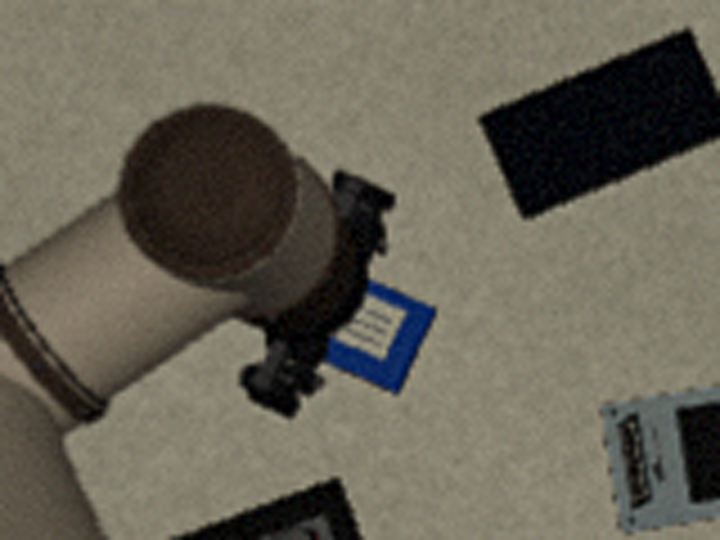

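```bash
python3 -m inch '[[0,0,0.06,0,0,0,100],[0,0,0.12,0,0,0,100],[0,0,0.12,0,0,0,100],[0,0,0.12,0,0,0,100]]'; python3 -c "
from h import *
snap('wrist','w4',(130,100,510,380),2.1)
snap('scene','s4',(370,130,470,220),7)
"
```

```text
t: 4.03
tool_pos: [0.6299, 0.2548, -0.0138]
orientation: [[-0.917, 0.398, -0.002], [0.398, 0.917, -0.002], [0.002, -0.002, -1.0]]
ft_force: [1.0, -0.2, 1.3]
opening: 0.0854
```

View pics/w4.png

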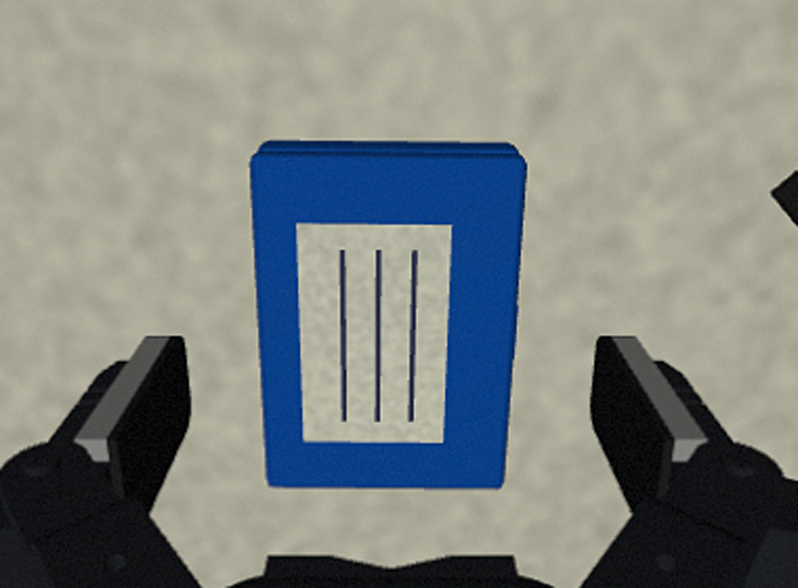

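View pics/s4.png

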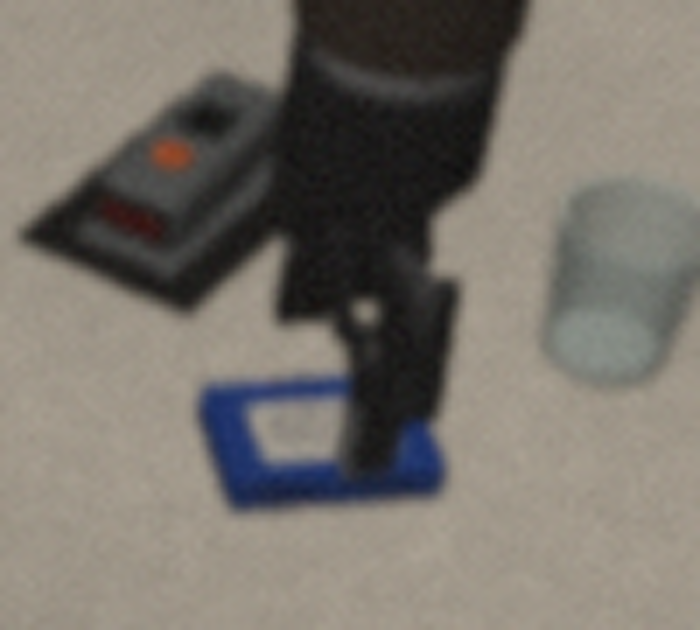

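```bash
python3 -c "
from h import *
s=bot.observe()
px=np.array([[251,157],[525,157],[267,487],[504,487]])/2.1+[130,100]
P=onplane('wrist',px,.018,s);print(P,P.mean(0));R=s['orientation'];print((P-s['tool_pos'])@R)
"; python3 -m inch '[[0,0,0.04,0,0,0,100],[0,0,0.08,0,0,0,100],[0,0,0.08,0,0,0,100],[0,0,0.08,0,0,0,100]]'; python3 -c "
from h import *
snap('wrist','w5',(130,100,510,380),2.1)
snap('scene','s5',(370,130,470,220),7)
"
```

```text
[[0.64099895 0.20471399 0.018     ]
 [0.5876281  0.22778734 0.018     ]
 [0.67573753 0.28192714 0.018     ]
 [0.62136006 0.30539417 0.018     ]] [0.63143116 0.25495566 0.018     ]
[[-0.02947711 -0.04242218 -0.0305254 ]
 [ 0.02866774 -0.04248351 -0.03052391]
 [-0.03063405  0.04223772 -0.03055958]
 [ 0.02859096  0.04213717 -0.03055806]]
t: 4.47
tool_pos: [0.6303, 0.2551, -0.025]
orientation: [[-0.917, 0.398, -0.001], [0.398, 0.917, -0.001], [0.001, -0.001, -1.0]]
ft_force: [-0.1, -0.7, 0.6]
opening: 0.0852
```

View pics/w5.png

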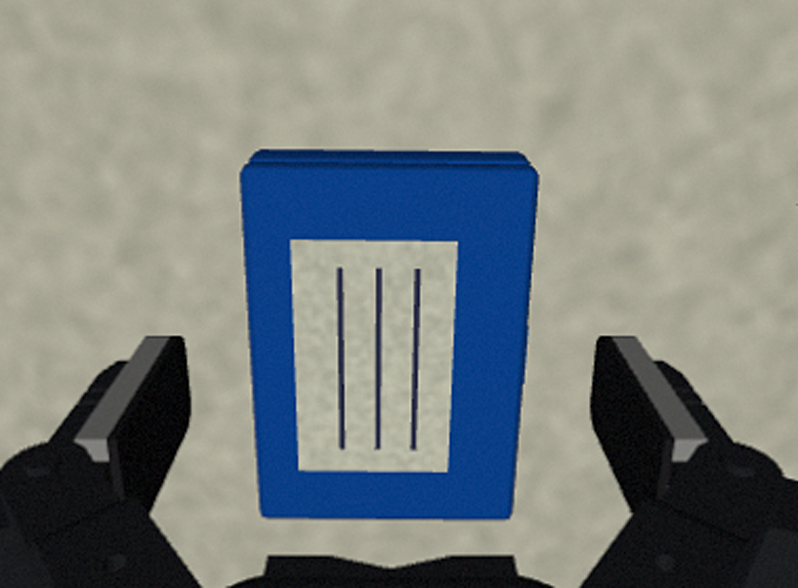

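View pics/s5.png

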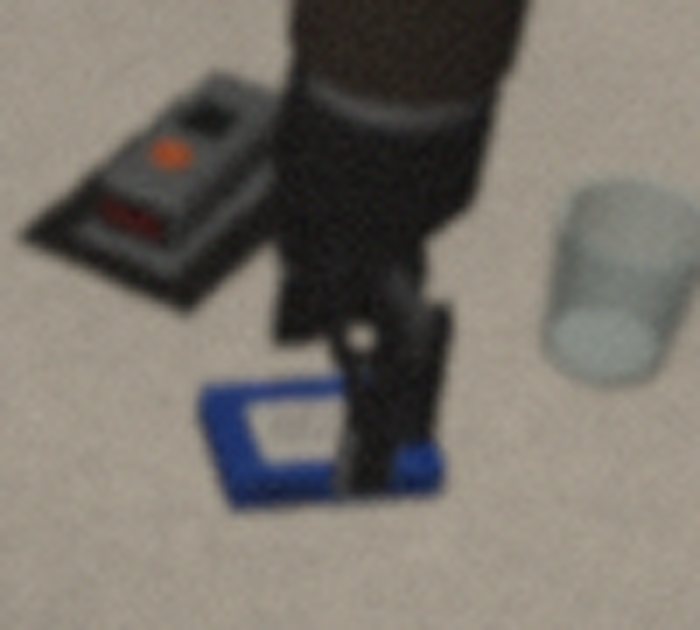

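```bash
python3 -m inch '[[0,0,0,0,0,0,40],[0,0,0,0,0,0,40],[0,0,0,0,0,0,40],[0,0,0,0,0,0,40],[0,0,0,0,0,0,40],[0,0,0,0,0,0,40]]' 60
```

```text
t: 5.07
tool_pos: [0.6315, 0.2558, -0.0232]
orientation: [[-0.918, 0.398, 0.002], [0.398, 0.918, 0.001], [-0.001, 0.001, -1.0]]
ft_force: [-0.9, 0.0, 5.8]
opening: 0.0573
```

```bash
python3 -m inch '[[0,0,-0.1,0,0,0,40],[0,0,-0.3,0,0,0,40],[0,0,-0.6,0,0,0,40],[0,0,-0.9,0,0,0,40],[0,0,-0.95,0,0,0,40],[0,0,-0.95,0,0,0,40]]' 60;  python3 -c "
from h import *
snap('wrist','w6',(130,100,510,380),2.1)
snap('scene','s6',(370,80,500,220),5)
"
```

```text
t: 5.57
tool_pos: [0.6334, 0.2568, 0.1238]
orientation: [[-0.918, 0.398, 0.009], [0.398, 0.918, 0.005], [-0.006, 0.008, -1.0]]
ft_force: [0.3, 0.0, -0.1]
opening: 0.0569
```

View pics/w6.png

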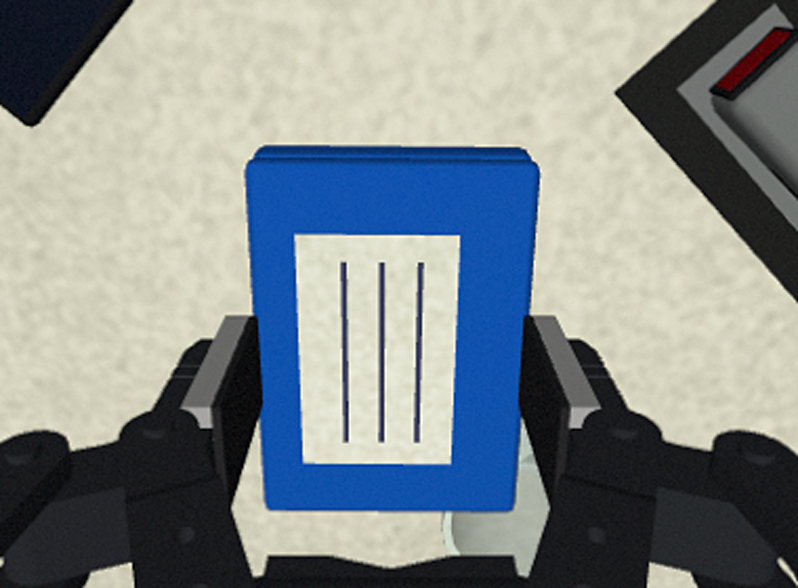

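View pics/s6.png

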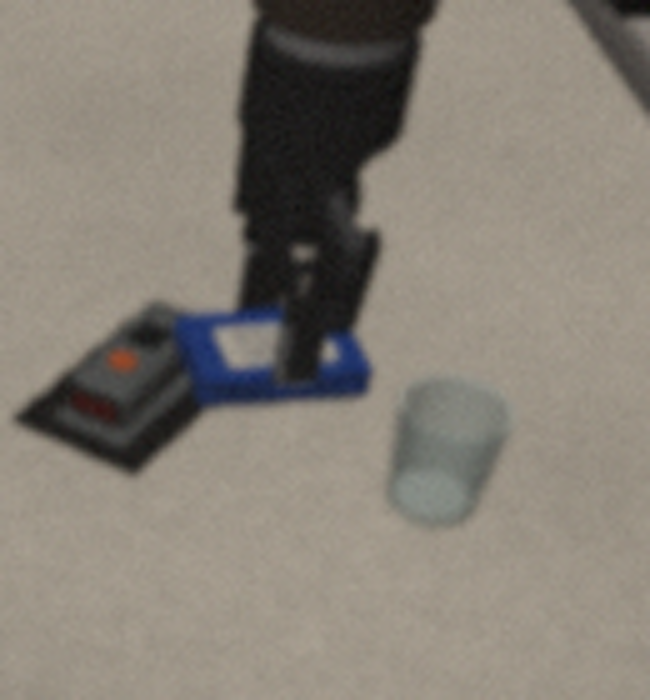

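```bash
python3 -c "
from h import *
for n,f,roi in (('top','pics/top0.png',(295,178,338,218)),('scene','pics/scene0.png',(296,185,356,225))):
  im=cv2.imread(f);g=cv2.cvtColor(im,cv2.COLOR_BGR2GRAY)
  x0,y0,x1,y1=roi
  big=cv2.resize(g[y0:y1,x0:x1],None,fx=8,fy=8,interpolation=cv2.INTER_CUBIC)
  cv2.imwrite('pics/pad_'+n+'.png',cv2.convertScaleAbs(big,alpha=1.5))
  for th in (45,55,65,75):
    for c in blobs(big<th,5000):
      px=(c+.5)/8-.5+[x0,y0]
      P=onplane(n,px,.006)[:,:2];print(n,th,*rect(P),len(c))
"
```

```text
top 45 [0.55655194 0.00066961] 87.84315490722656 62.22092819213867 -80.3160753250122 791
top 55 [0.55655243 0.00067524] 88.869384765625 63.11676025390625 -80.45172119140625 799
top 65 [0.55653265 0.00066022] 90.0455551147461 63.971920013427734 -80.3975715637207 806
top 75 [0.55652692 0.00056641] 91.41496276855469 65.184326171875 -80.07302188873291 815
scene 45 [0.55449878 0.0014326 ] 82.42584991455078 56.18559265136719 -80.05523872375488 568
scene 55 [0.55419641 0.00130779] 84.79656219482422 58.69148635864258 -80.05209445953369 587
scene 65 [5.53350586e-01 3.74984741e-04] 88.26946258544922 62.934383392333984 -80.16357231140137 610
scene 75 [ 0.54968921 -0.00595988] 101.95296478271484 74.399169921875 -80.2363052368164 727
```

View pics/pad_top.png

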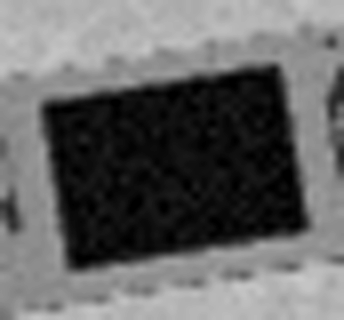

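View pics/pad_scene.png

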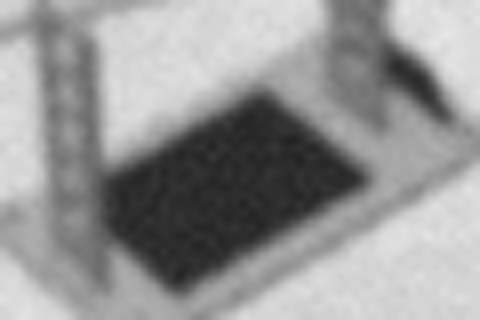

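```bash
python3 -c "
from h import *
print(move([.5565,.001,.2],down(-170.3)))"
```

```text
(array([-0.2252, -1.7501, -0.549 ]), array([ 4.000e-04, -1.100e-03, -5.531e-01]))
```

```bash
python3 -m inch '[[-0.1,-0.1,-0.3,0,0,0,40],[-0.1,-0.3,-0.5,0,0,0,40],[-0.1,-0.8,-0.5,0,0,0,40],[-0.1,-0.9,-0.5,0,0,0,40],[-0.1,-0.9,-0.5,0,0,0,40],[-0.1,-0.9,-0.5,0,0,0,40]]'; python3 -m inch '[[-0.13,-0.85,-0.05,0,0,-0.553,40],[-0.13,-0.85,-0.05,0,0,-0.553,40],[-0.13,-0.85,-0.05,0,0,-0.553,40],[-0.13,-0.85,-0.05,0,0,-0.553,40],[-0.13,-0.85,-0.05,0,0,-0.553,40],[-0.13,-0.85,-0.05,0,0,-0.553,40],[-0.13,-0.85,-0.05,0,0,-0.553,40]]';  python3 -c "
from h import *
snap('wrist','w7');snap('top','t7',(240,120,400,240),4.5)
print(move([.5565,.001,.2],down(-170.3)))
"
```

```text
t: 6.17
tool_pos: [0.5883, 0.1224, 0.1915]
orientation: [[-0.916, 0.401, -0.005], [0.401, 0.916, -0.001], [0.004, -0.003, -1.0]]
ft_force: [-0.5, 0.5, -0.8]
opening: 0.0569
t: 6.75
tool_pos: [0.5577, 0.0013, 0.1989]
orientation: [[-0.986, -0.167, -0.003], [-0.167, 0.986, -0.0], [0.003, 0.0, -1.0]]
ft_force: [-0.2, 0.7, -0.6]
opening: 0.0569
(array([ 0.0103, -0.0021, -0.0036]), array([-0.    , -0.002 , -0.0003]))
```

View pics/w7.png

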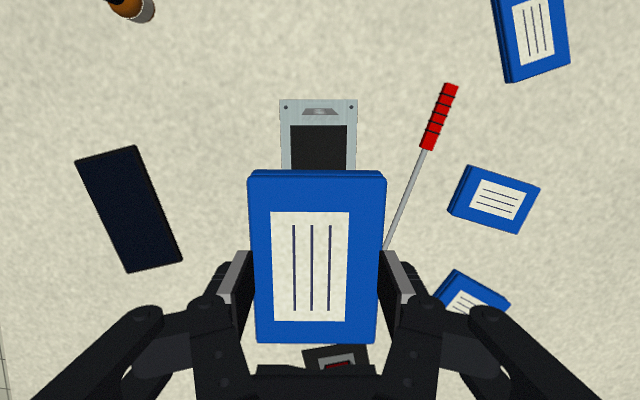

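View pics/t7.png

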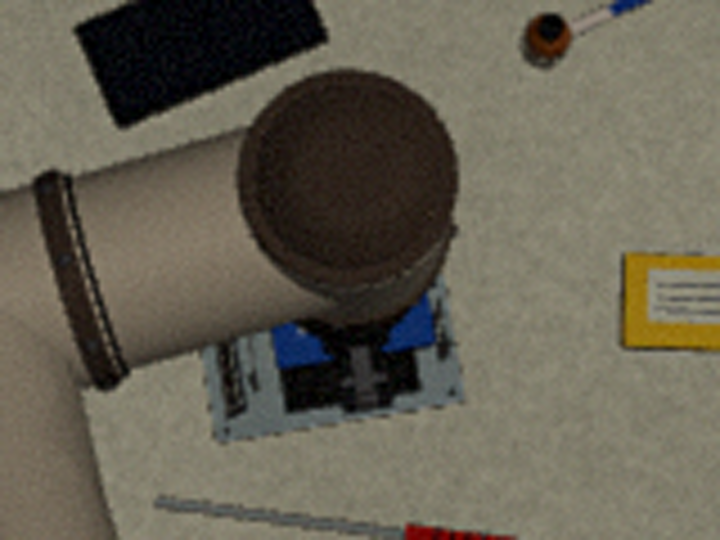

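```bash
python3 -c "
from h import *
im=cv2.imread('pics/w7.png');cv2.imwrite('pics/w7c.png',cv2.resize(im[85:180,260:380],None,fx=6,fy=6,interpolation=cv2.INTER_CUBIC))
"
```

```text
(no output)
```

View pics/w7c.png

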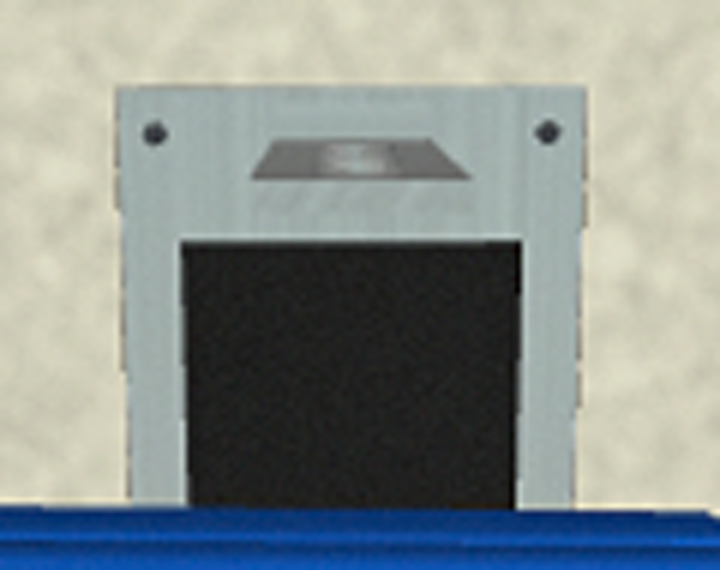

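```bash
python3 -c "
from h import *
s=bot.observe();R=s['orientation']
px=np.array([[116,87],[585,87],[181,242],[521,242],[189,508],[516,508]])/6+[260,85]
P=onplane('wrist',px,.006,s);print(s['tool_pos']);print(P)
print('in tool',((P-s['tool_pos'])@R).round(4))
for a,b in ((0,1),(2,3),(4,5)): print('mid',P[[a,b]].mean(0),'len',np.linalg.norm(P[a]-P[b]),'ang',np.degrees(np.arctan2(*(P[a]-P[b])[1::-1])))
yd=np.array([np.cos(np.radians(99.7)),np.sin(np.radians(99.7)),0])
print('centre est', P[:2].mean(0)+.071*yd,P[2:4].mean(0)+.044*yd)
"
```

```text
[0.55796683 0.00157641 0.19945924]
[[ 0.60794267 -0.06102715  0.006     ]
 [ 0.52604505 -0.07507062  0.006     ]
 [ 0.59263622 -0.03626734  0.006     ]
 [ 0.53192126 -0.04667203  0.006     ]
 [ 0.58394156  0.01221853  0.006     ]
 [ 0.52315162  0.00181291  0.006     ]]
in tool [[-0.0391 -0.0701  0.1934]
 [ 0.0439 -0.0702  0.1936]
 [-0.0282 -0.0431  0.1934]
 [ 0.0334 -0.0432  0.1935]
 [-0.0278  0.0061  0.1934]
 [ 0.0339  0.0061  0.1935]]
mid [ 0.56699386 -0.06804888  0.006     ] len 0.08309294923833004 ang 9.730215395740533
mid [ 0.56227874 -0.04146969  0.006     ] len 0.06160002914843108 ang 9.724287785540715
mid [0.55354659 0.00701572 0.006     ] len 0.061674091282377615 ang 9.713373002204255
centre est [0.55503112 0.00193606 0.006     ] [0.55486521 0.00190127 0.006     ]
```

```bash
python3 -c "
from h import *
i=cams.camera_info('wrist');k,d=K(i);T=i['hand_eye']
im=cv2.imread('pics/w7.png');H,S,V=cv2.split(cv2.cvtColor(im,cv2.COLOR_BGR2HSV))
m=((H>100)&(H<125)&(S>140)&(V>100));m[:168]=0;m[350:]=0;m[:,:240]=0;m[:,392:]=0
for c in blobs(m,2000):print(c.min(0),c.max(0))
def tp(px,z):
  p=cv2.undistortPoints(np.array(px,float).reshape(-1,1,2),k,d)[:,0];r=np.c_[p,np.ones(len(p))]@T[:3,:3].T;o=T[:3,3]
  return o+r*((z-o[2])/r[:,2])[:,None]
px=[[247.5,180],[386.5,180],[255,340],[375.5,340]]
for z in (-.035,-.0412,-.045):
  P=tp(px,z);print(z,P.round(4).tolist(),np.linalg.norm(P[0]-P[1]))
P=tp([[258,269],[248,177],[386,177],[256,343],[376,343]],-.0412);print(P)
o=cv2.resize(im[160:360,220:410],None,fx=4,fy=4,interpolation=cv2.INTER_CUBIC);cv2.imwrite('pics/w7d.png',o[:590*1])
"
```

```text
[247. 170.] [386. 343.]
-0.035 [[-0.03, -0.0413, -0.035], [0.0304, -0.0414, -0.035], [-0.0314, 0.0434, -0.035], [0.0304, 0.0433, -0.035]] 0.06031374232104611
-0.0412 [[-0.0286, -0.043, -0.0412], [0.029, -0.043, -0.0412], [-0.0301, 0.038, -0.0412], [0.029, 0.0379, -0.0412]] 0.05763785503404463
-0.045 [[-0.0278, -0.044, -0.045], [0.0282, -0.044, -0.045], [-0.0292, 0.0347, -0.045], [0.0282, 0.0346, -0.045]] 0.055997795083946936
[[-0.02646345 -0.00134753 -0.0412    ]
 [-0.02835198 -0.04424204 -0.0412    ]
 [ 0.0287091  -0.04430375 -0.0412    ]
 [-0.02966043  0.03980584 -0.0412    ]
 [ 0.02940067  0.03970857 -0.0412    ]]
```

View pics/w7d.png

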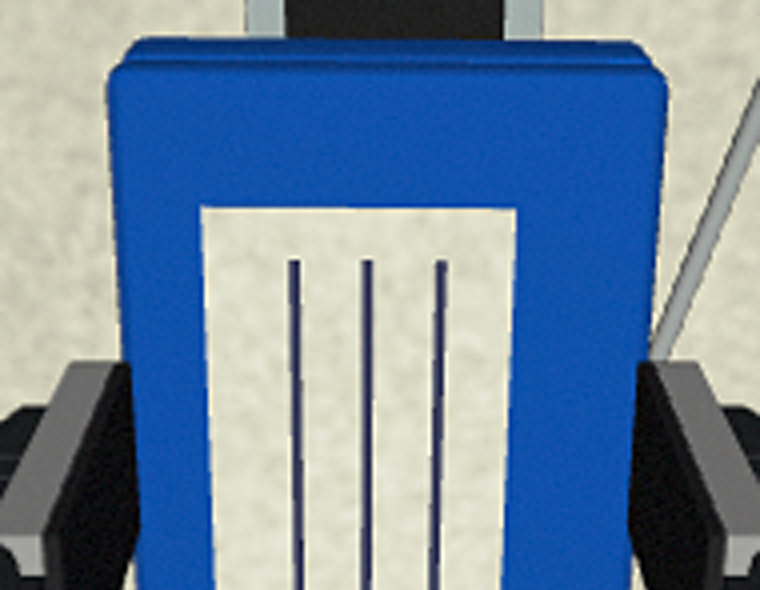

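```bash
python3 -m inch '[[0.019,0,0,0,0,0,40],[0.019,0,0.2,0,0,0,40],[0.019,0,0.4,0,0,0,40],[0.019,0,0.6,0,0,0,40],[0.019,0,0.6,0,0,0,40]]'; python3 -c "
from h import *
snap('wrist','w8')
s=bot.observe();print(s['tool_pos'],s['ft_force'])"
```

```text
t: 7.27
tool_pos: [0.5502, 0.0001, 0.1046]
orientation: [[-0.986, -0.167, -0.013], [-0.167, 0.986, -0.002], [0.013, 0.001, -1.0]]
ft_force: [-1.2, -0.6, -1.6]
opening: 0.0571
[5.52681846e-01 2.00818886e-04 1.07905754e-01] [ 0.54753992 -0.46504281 -0.89900572]
```

View pics/w8.png

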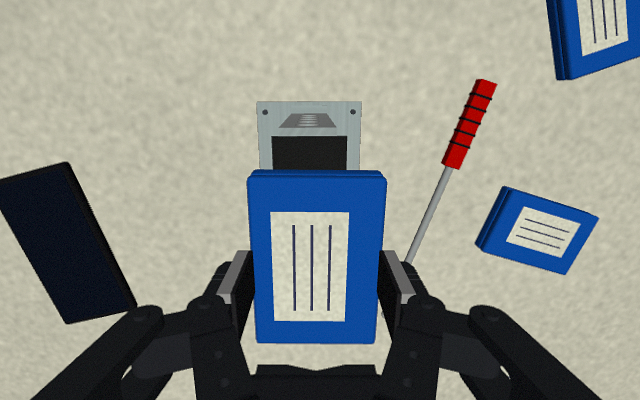

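```bash
python3 -m inch '[[0,0,0,0,0,0,40],[0,0,0,0,0,0,40],[0,0,0,0,0,0,40]]'; python3 -c "
from h import *
s,im=snap('wrist','w9',(240,90,380,180),5.5)
s=bot.observe();print(s['tool_pos'],s['ft_force'])"
```

```text
t: 7.57
tool_pos: [0.5567, 0.0008, 0.113]
orientation: [[-0.986, -0.169, 0.004], [-0.169, 0.986, 0.001], [-0.004, 0.0, -1.0]]
ft_force: [0.8, 0.2, -0.5]
opening: 0.0568
[0.55641599 0.00071883 0.11268597] [-0.25179026 -0.30405046 -0.05056693]
```

View pics/w9.png

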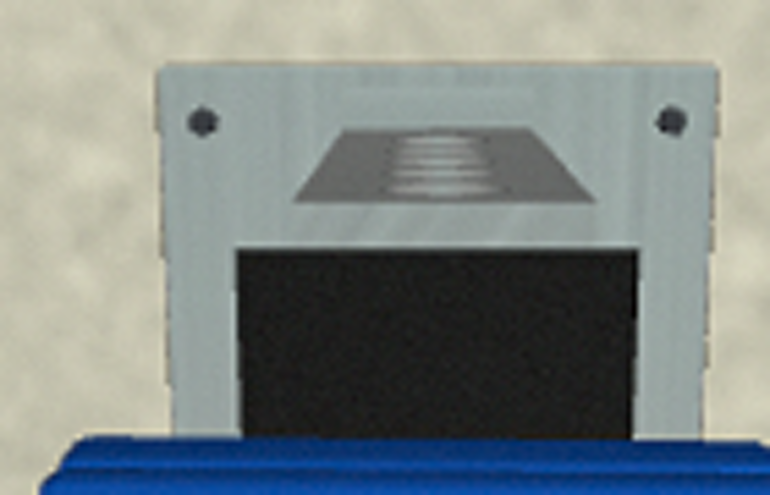

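```bash
cat >> h.py <<'E'
def carr(px,z=.006,s=None):
    """px: plate far L,R corners then pad far L,R corners in wrist pic -> carrier centre in world and tool"""
    s=s or bot.observe();R=s['orientation'];P=onplane('wrist',px,z,s)
    for a,off in ((0,.071),(2,.044)):
        v=P[a]-P[a+1];an=np.degrees(np.arctan2(v[1],v[0]));yd=np.array([-np.sin(np.radians(an)),np.cos(np.radians(an)),0])
        c=P[a:a+2].mean(0)+off*yd;print('len',np.linalg.norm(v).round(4),'yaw',an.round(2),'c',c.round(4),'tool',((c-s['tool_pos'])@R).round(4))
E
python3 -c "
from h import *
s=bot.observe();print(s['tool_pos'])
carr(np.array([[157,64],[719,64],[237,248],[639,248]])/5.5+[240,90],s=s)"
```

```text
[0.55641599 0.00071883 0.11268597]
len 0.0832 yaw 9.8 c [0.5539 0.001  0.006 ] tool [0.0028 0.0007 0.1067]
len 0.0613 yaw 9.83 c [0.5538 0.001  0.006 ] tool [0.0029 0.0007 0.1067]
```

```bash
python3 -m inch '[[0.019,0,0.05,0,0,0,40],[0.019,0,0.2,0,0,0,40],[0.019,0,0.4,0,0,0,40],[0.019,0,0.55,0,0,0,40],[0.019,0,0.65,0,0,0,40],[0.019,0,0.65,0,0,0,40],[0.019,0,0.65,0,0,0,40],[0.019,0,0.65,0,0,0,40],[0.019,0,0.65,0,0,0,40]]'; python3 -c "
from h import *
s,im=snap('wrist','w10')
s,im=snap('scene','s10',(260,120,390,240),6)
s=bot.observe();print(s['tool_pos'],s['ft_force'])"
```

```text
t: 8.37
tool_pos: [0.5536, 0.0001, 0.0148]
orientation: [[-0.986, -0.169, 0.003], [-0.169, 0.986, 0.001], [-0.003, 0.0, -1.0]]
ft_force: [-0.4, -0.1, -0.2]
opening: 0.0578
[5.53266150e-01 1.27560884e-04 1.45595786e-02] [-0.86635405 -0.25943649 -0.65760732]
```

View pics/w10.png

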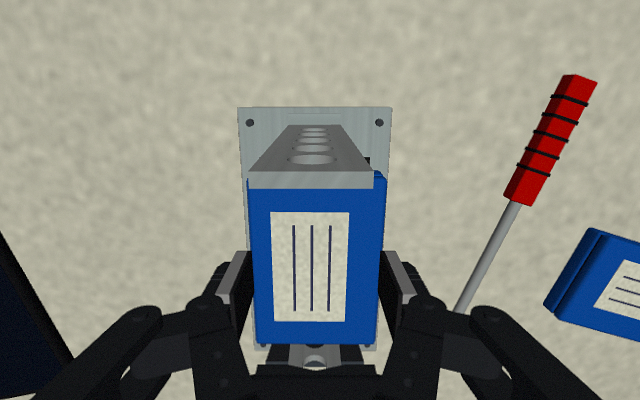

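View pics/s10.png

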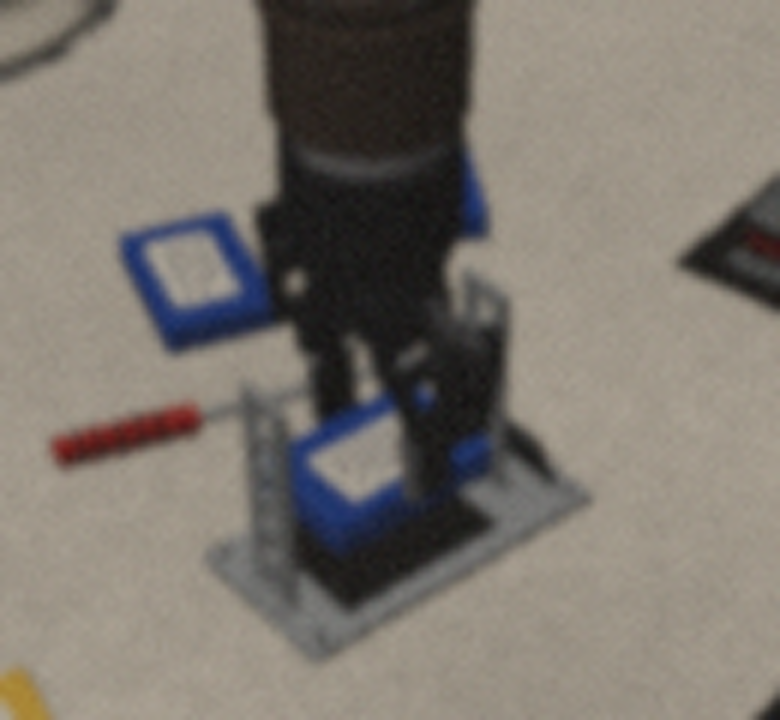

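```bash
python3 -c "
from h import *
im=cv2.imread('pics/w10.png');cv2.imwrite('pics/w10c.png',cv2.resize(im[95:195,225:400],None,fx=4.5,fy=4.5,interpolation=cv2.INTER_CUBIC))
s=bot.observe();R=s['orientation']
P=onplane('wrist',[[246.5,188],[373.5,188],[249,172],[372,172]],.119,s);print(((P-s['tool_pos'])@R).round(4))
P=onplane('wrist',[[238,107],[392,107]],.006,s);print(((P-s['tool_pos'])@R).round(4))
"
```

```text
[[-0.0156 -0.0576 -0.1044]
 [ 0.0124 -0.0577 -0.1045]
 [-0.0148 -0.0612 -0.1044]
 [ 0.0119 -0.0613 -0.1045]]
[[-0.0418 -0.0701  0.0087]
 [ 0.0402 -0.0702  0.0084]]
```

View pics/w10c.png

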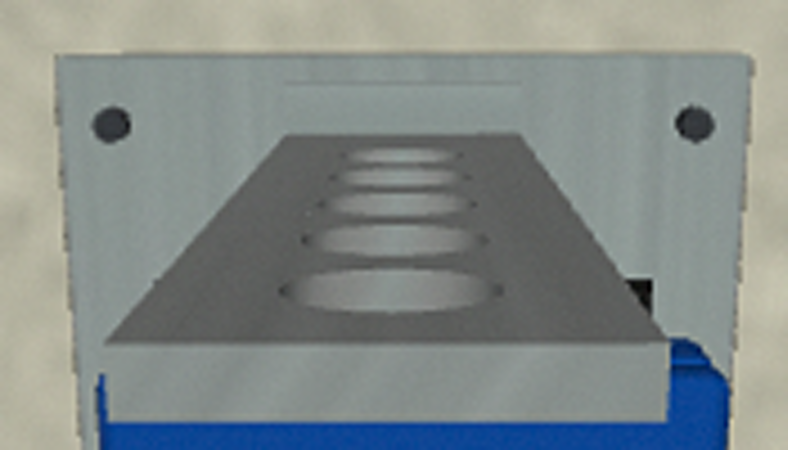

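```bash
python3 -m inch '[[-0.006,0,0.05,0,0,0,40],[-0.006,0,0.1,0,0,0,40],[-0.006,0,0.14,0,0,0,40],[-0.006,0,0.14,0,0,0,40],[-0.006,0,0.14,0,0,0,40]]';python3 -m inch '[[0,0,0.013,0,0,0,40],[0,0,0.026,0,0,0,40],[0,0,0.026,0,0,0,40]]'
```

```text
t: 8.88
tool_pos: [0.5527, -0.0002, -0.0086]
orientation: [[-0.986, -0.169, -0.002], [-0.169, 0.986, -0.001], [0.002, -0.0, -1.0]]
ft_force: [0.3, -0.5, -0.8]
opening: 0.057
t: 9.13
tool_pos: [0.5531, -0.0, -0.012]
orientation: [[-0.986, -0.169, -0.0], [-0.169, 0.986, -0.0], [0.0, 0.0, -1.0]]
ft_force: [0.3, -0.1, -0.9]
opening: 0.0569
```

```bash
python3 -m inch '[[0,0,0.01,0,0,0,40],[0,0,0.02,0,0,0,40],[0,0,0.02,0,0,0,40],[0,0,0.02,0,0,0,40]]'; python3 -c "
from h import *
s,im=snap('scene','s11',(260,120,390,240),6)"
```

```text
t: 9.47
tool_pos: [0.5532, 0.0, -0.0147]
orientation: [[-0.986, -0.169, -0.0], [-0.169, 0.986, -0.0], [0.0, -0.0, -1.0]]
ft_force: [0.5, 0.7, -1.7]
opening: 0.057
```

View pics/s11.png

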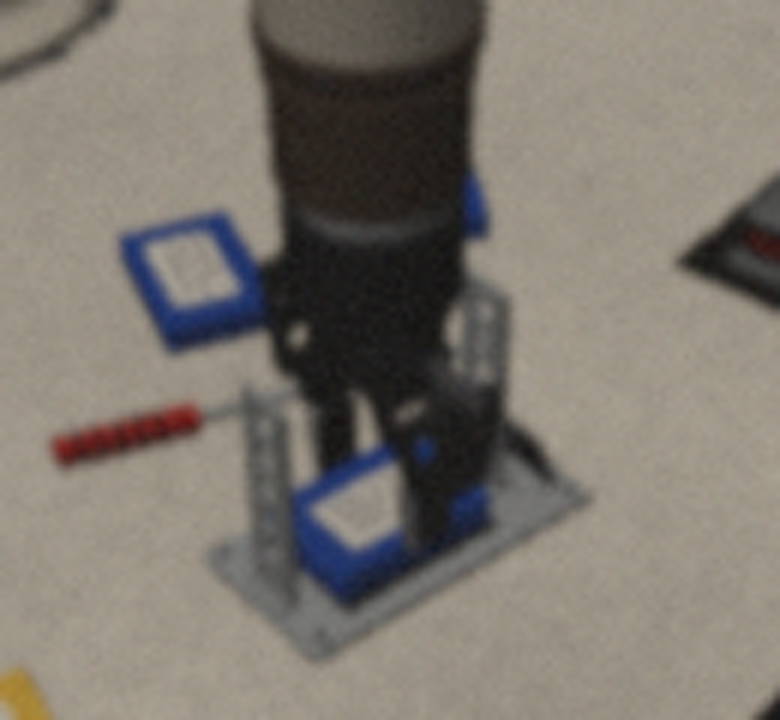

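```bash
python3 -m inch '[[0,0,0.01,0,0,0,40],[0,0,0.015,0,0,0,40],[0,0,0.015,0,0,0,40],[0,0,0.015,0,0,0,40]]'; python3 -m inch '[[0,0,0.007,0,0,0,40],[0,0,0.014,0,0,0,40],[0,0,0.014,0,0,0,40],[0,0,0.014,0,0,0,40]]'
```

```text
t: 9.85
tool_pos: [0.5532, 0.0, -0.017]
orientation: [[-0.986, -0.169, -0.0], [-0.169, 0.986, -0.0], [0.0, -0.0, -1.0]]
ft_force: [0.1, 0.5, -1.2]
opening: 0.0574
t: 10.18
tool_pos: [0.5534, 0.0001, -0.0173]
orientation: [[-0.986, -0.17, 0.0], [-0.17, 0.986, -0.0], [-0.0, -0.0, -1.0]]
ft_force: [-2.8, 0.7, 10.5]
opening: 0.057
```

```bash
python3 -m inch '[[0,0,-0.008,0,0,0,40],[0,0,-0.008,0,0,0,70],[0,0,-0.008,0,0,0,75],[0,0,-0.008,0,0,0,80],[0,0,-0.008,0,0,0,100],[0,0,-0.008,0,0,0,100],[0,0,-0.008,0,0,0,100]]'; python3 -m inch '[[0,0,-0.2,0,0,0,100],[0,0,-0.5,0,0,0,100],[0,0,-0.8,0,0,0,100],[0,0,-1,0,0,0,100],[0,0,-1,0,0,0,100],[0,0,-1,0,0,0,100],[0,0,-1,0,0,0,100]]'; python3 -c "
from h import *
s,im=snap('wrist','w12');print(bot.observe()['tool_pos'])"
```

```text
t: 10.77
tool_pos: [0.5532, 0.0, -0.018]
orientation: [[-0.986, -0.169, -0.0], [-0.169, 0.986, -0.0], [0.0, -0.0, -1.0]]
ft_force: [-0.6, -0.2, 0.6]
opening: 0.0855
t: 11.35
tool_pos: [0.5526, 0.0, 0.1317]
orientation: [[-0.986, -0.169, -0.001], [-0.169, 0.986, 0.0], [0.001, 0.001, -1.0]]
ft_force: [-0.1, -0.3, -0.5]
opening: 0.0851
[ 5.52128732e-01 -1.18488764e-04  1.30894555e-01]
```

View pics/w12.png

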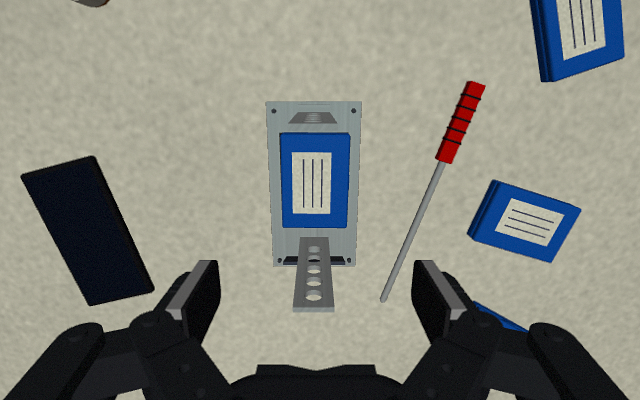

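```bash
python3 -c "
from h import *
im=cv2.imread('pics/w12.png');s=bot.observe();R=s['orientation'];print(s['tool_pos'])
H,S,V=cv2.split(cv2.cvtColor(im,cv2.COLOR_BGR2HSV))
for c in blobs((H>100)&(H<130)&(S>110)&(V>50),1500):
  r=rect(onplane('wrist',c,.024,s)[:,:2]); print(*r, ((np.r_[r[0],.024]-s['tool_pos'])@R).round(4))
cv2.imwrite('pics/w12c.png',cv2.resize(im[90:275,250:380],None,fx=4,fy=4,interpolation=cv2.INTER_CUBIC))
"
```

```text
[ 5.52128732e-01 -1.18488764e-04  1.30894555e-01]
[0.35890305 0.00300695] 91.27413177490234 58.58092498779297 -7.214752197265625 [0.1897 0.0356 0.1074]
[ 0.55369928 -0.00268665] 85.9108657836914 59.03772735595703 -80.57815265655518 [-0.0014 -0.0028  0.1069]
[ 0.37257587 -0.15711589] 66.62847900390625 63.408294677734375 28.69023323059082 [ 0.2032 -0.1245  0.1074]
```

View pics/w12c.png

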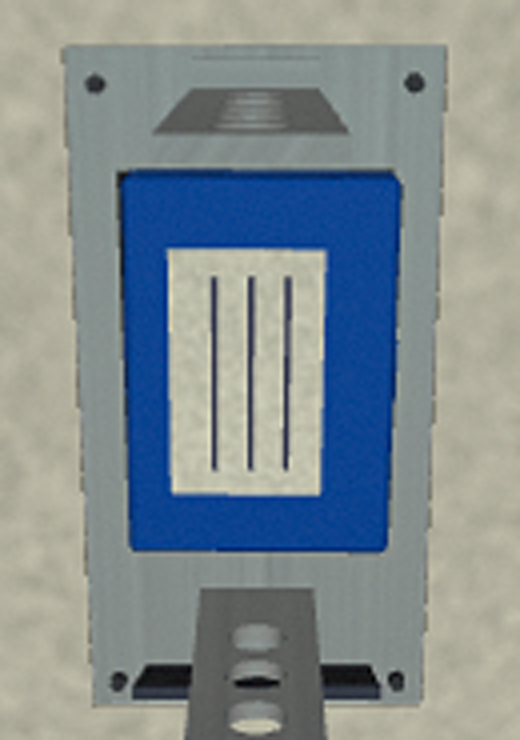

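```bash
python3 -c "
from h import *
s=bot.observe();R=s['orientation']
t=lambda px,z:((onplane('wrist',np.array(px)/4+[250,90],z,s)-s['tool_pos'])@R).round(4)
print('plate',t([[64,46],[447,46],[93,705],[421,705]],.006))
print('box',t([[123,175],[400,175],[133,550],[386,550]],.024))
print('pad corner TL',t([[118,171]],.006))
"
```

```text
plate [[-0.0435 -0.0699  0.1248]
 [ 0.0395 -0.0699  0.125 ]
 [-0.0433  0.0905  0.1248]
 [ 0.0398  0.0905  0.125 ]]
box [[-0.0297 -0.0444  0.1068]
 [ 0.0283 -0.0444  0.107 ]
 [-0.03    0.0405  0.1068]
 [ 0.0279  0.0405  0.107 ]]
pad corner TL [[-0.0327 -0.0431  0.1248]]
```

```bash
python3 -m inch '[[-0.1,-0.95,0,0,0,0.2,100],[-0.1,-0.95,0,0,0,0.2,100],[-0.1,-0.95,0,0,0,0.2,100],[-0.1,-0.95,0,0,0,0.2,100],[-0.1,-0.95,0,0,0,0.2,100]]'; python3 -c "
from h import *
print(move([.589,-.217,.13],down(-182.5)))"
```

```text
t: 11.82
tool_pos: [0.5916, -0.1415, 0.1293]
orientation: [[-0.999, 0.044, -0.004], [0.044, 0.999, -0.001], [0.004, -0.001, -1.0]]
ft_force: [-0.1, -0.1, -0.4]
opening: 0.0855
(array([-0.0051, -0.5038, -0.0046]), array([-0.0007, -0.0042, -0.0007]))
```

```bash
python3 -m inch '[[0,-0.5,0,0,0,0,100],[0,-0.5,0,0,0,0,100],[0,-0.5,0,0,0,0,100],[0,-0.5,0,0,0,0,100],[0,-0.5,0,0,0,0,100],[0,-0.5,0,0,0,0,100],[0,-0.5,0,0,0,0,100],[0,-0.5,0,0,0,0,100]]'; cat >> h.py <<'E'
RNG={'blue':lambda H,S,V:(H>100)&(H<130)&(S>110)&(V>50),'yellow':lambda H,S,V:(H>16)&(H<34)&(S>120)&(V>70),'red':lambda H,S,V:((H<8)|(H>172))&(S>130)&(V>60)}
def findbox(col,tag,z=.018,amin=1500):
    s,im=snap('wrist',tag);R=s['orientation'];print('tool',s['tool_pos'].round(4))
    for c in blobs(RNG[col](*cv2.split(cv2.cvtColor(im,cv2.COLOR_BGR2HSV))),amin):
        r=rect(onplane('wrist',c,z,s)[:,:2]); print(c.min(0),c.max(0),*r,'in tool',((np.r_[r[0],z]-s['tool_pos'])@R).round(4))
    return s,im
E
python3 -c "
from h import *
findbox('yellow','w13')"
```

```text
t: 12.48
tool_pos: [0.5893, -0.2117, 0.1321]
orientation: [[-0.999, 0.038, -0.0], [0.038, 0.999, 0.0], [0.0, 0.0, -1.0]]
ft_force: [-0.2, -0.1, -0.7]
opening: 0.0854
tool [ 0.5893 -0.2117  0.1321]
[282. 124.] [350. 218.] [ 0.58825806 -0.22034213] 85.76785278320312 59.57789993286133 88.11820983886719 in tool [ 0.0007 -0.0087  0.1141]
```

View pics/w13.png

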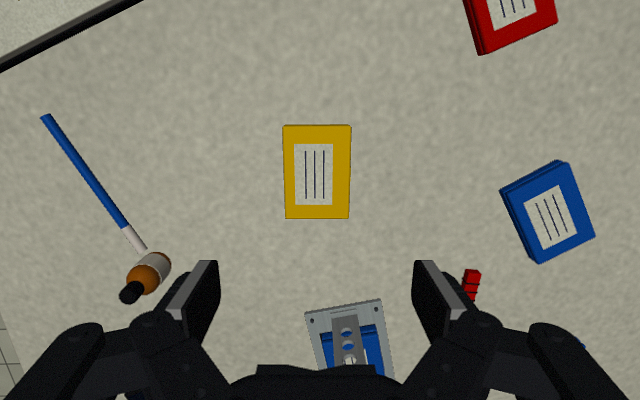

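```bash
python3 -m inch '[[0.004,-0.058,0.2,0,0,0,100],[0.004,-0.058,0.5,0,0,0,100],[0.004,-0.058,0.75,0,0,0,100],[0.004,-0.058,0.92,0,0,0,100],[0.004,-0.058,1,0,0,0,100],[0.004,-0.058,1,0,0,0,100],[0.004,-0.058,1,0,0,0,100],[0.004,-0.058,1,0,0,0,100]]'; python3 -c "
from h import *
findbox('yellow','w14')"
```

```text
t: 13.2
tool_pos: [0.5903, -0.2217, -0.0155]
orientation: [[-0.999, 0.039, 0.004], [0.039, 0.999, -0.001], [-0.004, -0.001, -1.0]]
ft_force: [0.3, -0.5, 0.0]
opening: 0.0856
tool [ 0.5903 -0.2217 -0.0155]
[254. 173.] [386. 338.] [ 0.58815326 -0.22196503] 87.52986907958984 58.87736129760742 88.06912231445312 in tool [ 0.002  -0.0003 -0.0335]
```

View pics/w14.png

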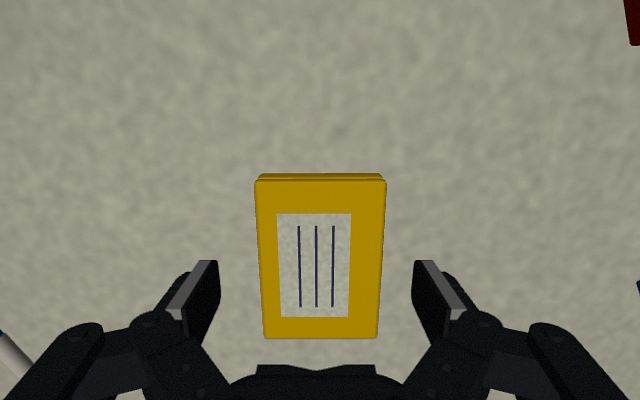

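```bash
python3 -m inch '[[0.011,0,0.035,0,0,0,100],[0.011,0,0.035,0,0,0,100],[0.011,0,0.035,0,0,0,40],[0.011,0,0.035,0,0,0,40],[0.011,0,0.035,0,0,0,40],[0.011,0,0.035,0,0,0,40],[0.011,0,0.035,0,0,0,40],[0.011,0,0.035,0,0,0,40]]' 60
```

```text
t: 13.92
tool_pos: [0.5871, -0.2216, -0.0216]
orientation: [[-0.999, 0.039, 0.001], [0.039, 0.999, -0.001], [-0.001, -0.001, -1.0]]
ft_force: [-1.4, 1.0, 5.4]
opening: 0.0563
```

```bash
python3 -m inch '[[0,0,-0.05,0,0,0,40],[0,0,-0.2,0,0,0,40],[0,0,-0.5,0,0,0,40],[0,0,-0.8,0,0,0,40],[0,0,-1,0,0,0,40],[0,0,-1,0,0,0,40]]' 60; python3 -c "
from h import *
snap('wrist','w15')
print(move([.554,.0008,.15],down(-170.25)))"
```

```text
t: 14.42
tool_pos: [0.5919, -0.2231, 0.137]
orientation: [[-0.999, 0.038, 0.017], [0.038, 0.999, -0.005], [-0.017, -0.004, -1.0]]
ft_force: [0.8, -0.1, 1.2]
opening: 0.0564
(array([ 0.2946,  1.4753, -0.1203]), array([-0.0027,  0.0105, -0.1999]))
```

View pics/w15.png

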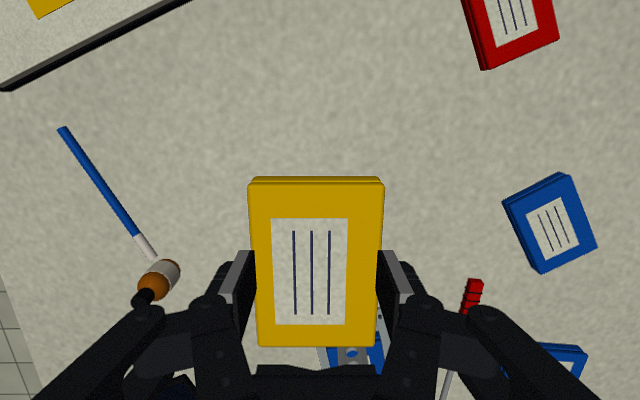

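```bash
python3 -m inch '[[0.2,0.2,-0.15,0,0,-0.2,40],[0.2,0.5,-0.2,0,0,-0.2,40],[0.2,0.8,-0.2,0,0,-0.2,40],[0.2,0.8,-0.2,0,0,-0.2,40],[0.2,0.8,-0.2,0,0,-0.2,40]]'; python3 -c "
from h import *
print(move([.554,.0008,.16],down(-170.25)))"
```

```text
t: 14.88
tool_pos: [0.5608, -0.0975, 0.1564]
orientation: [[-0.985, -0.173, -0.001], [-0.173, 0.985, 0.001], [0.001, 0.001, -1.0]]
ft_force: [-0.8, -0.9, -0.5]
opening: 0.0561
(array([-0.0688,  0.6534, -0.0234]), array([ 0.0008, -0.001 ,  0.0033]))
```

```bash
python3 -m inch '[[-0.07,0.3,0,0,0,0.003,40],[-0.07,0.55,0,0,0,0.003,40],[-0.07,0.64,0,0,0,0.003,40],[-0.07,0.64,0,0,0,0.003,40],[-0.07,0.64,0,0,0,0.003,40],[-0.07,0.64,0,0,0,0.003,40],[-0.07,0.64,0,0,0,0.003,40],[-0.07,0.64,0,0,0,0.003,40]]'; python3 -c "
from h import *
s,im=snap('wrist','w16',(240,80,400,190),5)
print(s['tool_pos'],move([.554,.0008,.16],down(-170.25)))"
```

```text
t: 15.55
tool_pos: [0.5554, -0.0052, 0.1566]
orientation: [[-0.986, -0.164, -0.001], [-0.164, 0.986, -0.0], [0.001, -0.0, -1.0]]
ft_force: [-0.0, -0.4, -0.0]
opening: 0.0559
[ 0.55541242 -0.00522292  0.15662427] (array([ 0.003 ,  0.0402, -0.0221]), array([-0.0001, -0.0004, -0.005 ]))
```

View pics/w16.png

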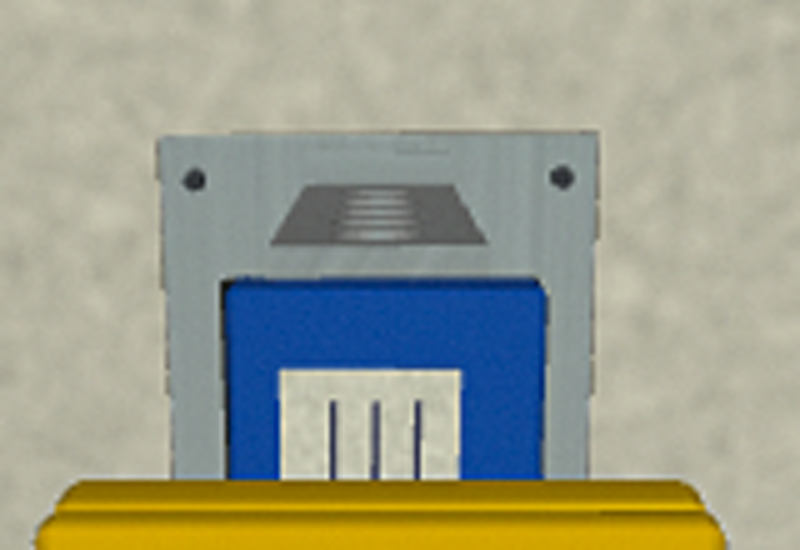

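```bash
python3 -c "
from h import *
s=bot.observe()
p=np.array([[157,135],[600,131],[157,135],[600,131]])/5+[240,80]
carr(p,s=s)
R=s['orientation'];P=onplane('wrist',np.array([[228,283],[547,283]])/5+[240,80],.024,s);print(((P-s['tool_pos'])@R).round(4))"
```

```text
len 0.0838 yaw 10.0 c [0.5541 0.0012 0.006 ] tool [0.0002 0.0064 0.1507]
len 0.0838 yaw 10.0 c [ 0.5588 -0.0254  0.006 ] tool [-1.000e-04 -2.060e-02  1.507e-01]
[[-0.028  -0.0387  0.1327]
 [ 0.0305 -0.0388  0.1327]]
```

```bash
python3 -m inch '[[0.003,0.036,0,0,0,-0.005,40],[0.003,0.036,0.1,0,0,-0.005,40],[0.003,0.036,0.3,0,0,-0.005,40],[0.003,0.036,0.5,0,0,-0.005,40],[0.003,0.036,0.7,0,0,-0.005,40],[0.003,0.036,0.85,0,0,-0.005,40],[0.003,0.036,0.91,0,0,-0.005,40],[0.003,0.036,0.91,0,0,-0.005,40],[0.003,0.036,0.91,0,0,-0.005,40],[0.003,0.036,0.91,0,0,-0.005,40],[0.003,0.036,0.91,0,0,-0.005,40]]'; python3 -c "
from h import *
s,im=snap('wrist','w17',(180,80,460,300),2.8)
print(s['tool_pos'],move([.554,.0002,.015],down(-170.25)))"
```

```text
t: 16.52
tool_pos: [0.5555, 0.0017, 0.0223]
orientation: [[-0.985, -0.171, 0.004], [-0.171, 0.985, 0.001], [-0.004, 0.0, -1.0]]
ft_force: [0.3, -0.1, -0.7]
opening: 0.0559
[0.55554382 0.00165619 0.02225233] (array([ 0.0104, -0.0079,  0.0473]), array([0.0002, 0.0033, 0.0019]))
```

View pics/w17.png

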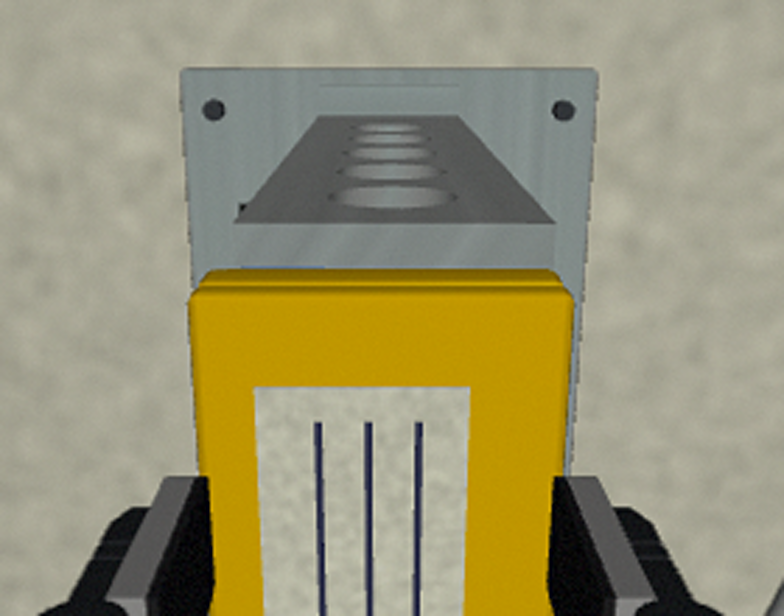

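```bash
python3 -c "
from h import *
s=bot.observe();R=s['orientation']
t=lambda px,z:((onplane('wrist',np.array(px)/2.8+[180,80],z,s)-s['tool_pos'])@R).round(4)
print(t([[235,222],[555,222]],.119)); print(t([[180,69],[598,69]],.006))
"
```

```text
[[-0.0126 -0.0626 -0.0969]
 [ 0.0145 -0.0626 -0.097 ]]
[[-0.04   -0.0711  0.0162]
 [ 0.0427 -0.0712  0.0159]]
```

```bash
python3 -m inch '[[0.009,-0.007,0.04,0,0,0,40],[0.009,-0.007,0.08,0,0,0,40],[0.009,-0.007,0.11,0,0,0,40],[0.009,-0.007,0.11,0,0,0,40],[0.009,-0.007,0.11,0,0,0,40]]'; python3 -m inch '[[0,0,0.008,0,0,0,40],[0,0,0.014,0,0,0,40],[0,0,0.014,0,0,0,40],[0,0,0.014,0,0,0,40]]'
```

```text
t: 16.98
tool_pos: [0.5526, -0.0001, 0.0034]
orientation: [[-0.985, -0.171, -0.001], [-0.171, 0.985, -0.0], [0.001, -0.0, -1.0]]
ft_force: [0.4, 0.4, -0.8]
opening: 0.0563
t: 17.32
tool_pos: [0.5531, 0.0, 0.0024]
orientation: [[-0.985, -0.171, 0.001], [-0.171, 0.985, -0.0], [-0.0, -0.0, -1.0]]
ft_force: [-1.2, -0.2, 3.2]
opening: 0.0561
```

```bash
python3 -m inch '[[0,0,0,0,0,0,70],[0,0,0,0,0,0,75],[0,0,0,0,0,0,80],[0,0,0,0,0,0,100],[0,0,0,0,0,0,100],[0,0,0,0,0,0,100]]'; python3 -m inch '[[0,0,-0.2,0,0,0,100],[0,0,-0.5,0,0,0,100],[0,0,-0.8,0,0,0,100],[0,0,-1,0,0,0,100],[0,0,-1,0,0,0,100],[0,0,-1,0,0,0,100],[0,0,-1,0,0,0,100],[0,0,-1,0,0,0,100]]'; python3 -c "
from h import *
s,im=snap('wrist','w18',(240,90,400,290),3);print(s['tool_pos'])"
```

```text
t: 17.82
tool_pos: [0.553, 0.0, 0.0017]
orientation: [[-0.985, -0.171, -0.0], [-0.171, 0.985, -0.0], [0.0, -0.0, -1.0]]
ft_force: [-0.7, 0.2, -0.1]
opening: 0.0856
t: 18.48
tool_pos: [0.5518, -0.0002, 0.1502]
orientation: [[-0.985, -0.171, -0.003], [-0.171, 0.985, -0.001], [0.003, 0.0, -1.0]]
ft_force: [-0.4, 0.1, -1.4]
opening: 0.0853
[ 5.51756570e-01 -1.71955868e-04  1.50186450e-01]
```

View pics/w18.png

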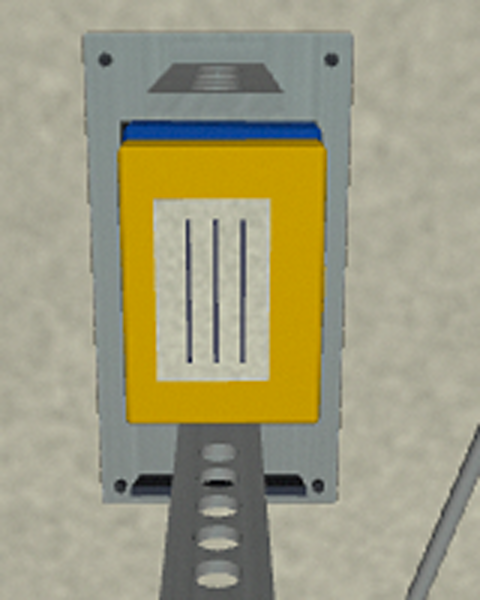

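```bash
python3 -c "
from h import *
s=bot.observe();R=s['orientation']
t=lambda px,z:((onplane('wrist',np.array(px)/3+[240,90],z,s)-s['tool_pos'])@R).round(4)
print('plate',t([[82,32],[353,32],[104,501],[338,501]],.006))
print('yellow',t([[119,146],[326,146],[127,422],[320,422]],.042))
print('blue top far',t([[124,126],[322,126]],.024))
"
```

```text
plate [[-0.045  -0.0701  0.1439]
 [ 0.0382 -0.0702  0.1442]
 [-0.0441  0.0901  0.1439]
 [ 0.0392  0.0901  0.1442]]
yellow [[-0.0309 -0.0401  0.1079]
 [ 0.0274 -0.0401  0.1081]
 [-0.0311  0.0441  0.1079]
 [ 0.0282  0.0441  0.1081]]
blue top far [[-0.0311 -0.0436  0.1259]
 [ 0.0278 -0.0437  0.1261]]
```

```bash
python3 -c "
from h import *
print(move([.434,-.368,.13],down(-158.1)))"; python3 -m inch '[[0.45,-0.8,0,0,0,-0.2,100],[0.45,-0.8,0,0,0,-0.2,100],[0.45,-0.8,0,0,0,-0.2,100],[0.45,-0.8,0,0,0,-0.2,100],[0.45,-0.8,0,0,0,-0.2,100]]'; python3 -c "
from h import *
print(move([.434,-.368,.13],down(-158.1)))"
```

```text
(array([ 1.1924, -2.2817,  0.1383]), array([ 2.00e-04, -3.50e-03, -2.01e-01]))
t: 18.95
tool_pos: [0.5047, -0.1324, 0.1503]
orientation: [[-0.93, -0.368, -0.004], [-0.368, 0.93, -0.0], [0.004, 0.001, -1.0]]
ft_force: [1.3, -0.1, 0.3]
opening: 0.0853
(array([ 1.0163, -1.2871,  0.1376]), array([ 0.0011, -0.0035, -0.0049]))
```

```bash
python3 -m inch '[[0.6,-0.75,0,0,0,0,100],[0.6,-0.75,0,0,0,0,100],[0.6,-0.75,0,0,0,0,100],[0.6,-0.75,0,0,0,0,100],[0.6,-0.75,0,0,0,0,100]]'; python3 -m inch '[[0.42,-0.54,0.15,0,0,0,100],[0.42,-0.54,0.15,0,0,0,100],[0.42,-0.54,0.15,0,0,0,100],[0.42,-0.54,0.15,0,0,0,100],[0.42,-0.54,0.15,0,0,0,100],[0.42,-0.54,0.15,0,0,0,100],[0.42,-0.54,0.15,0,0,0,100],[0.42,-0.54,0.15,0,0,0,100],[0.42,-0.54,0.15,0,0,0,100]]'; python3 -c "
from h import *
findbox('red','w19')
"
```

```text
t: 19.37
tool_pos: [0.464, -0.27, 0.1504]
orientation: [[-0.93, -0.368, -0.003], [-0.368, 0.93, 0.0], [0.002, 0.001, -1.0]]
ft_force: [0.6, -0.4, -0.0]
opening: 0.0855
t: 20.12
tool_pos: [0.4376, -0.3654, 0.1297]
orientation: [[-0.928, -0.374, 0.001], [-0.374, 0.928, -0.0], [-0.0, -0.0, -1.0]]
ft_force: [-0.4, -0.6, -0.6]
opening: 0.0854
tool [ 0.4376 -0.3654  0.1297]
[285. 135.] [353. 228.] [ 0.43560678 -0.36629599] 85.72773742675781 59.63349151611328 -67.99446105957031 in tool [ 0.0022 -0.      0.1117]
```

View pics/w19.png

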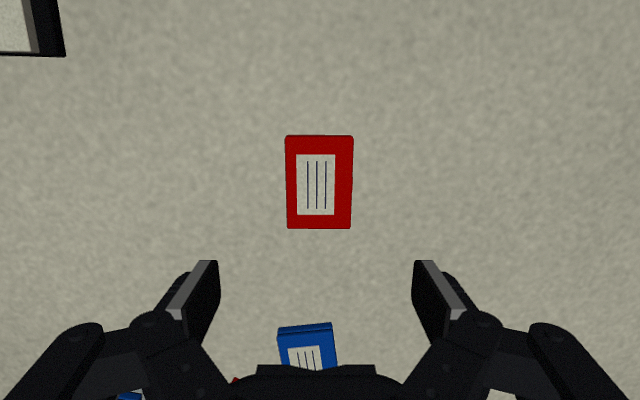

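```bash
python3 -m inch '[[0.015,0,0.2,0,0,0,100],[0.015,0,0.5,0,0,0,100],[0.015,0,0.75,0,0,0,100],[0.015,0,0.92,0,0,0,100],[0.015,0,1,0,0,0,100],[0.015,0,1,0,0,0,100],[0.015,0,1,0,0,0,100],[0.015,0,1,0,0,0,100],[0.015,0,1,0,0,0,100]]'; python3 -c "
from h import *
findbox('red','w20')
"
```

```text
t: 20.92
tool_pos: [0.4363, -0.3677, -0.0189]
orientation: [[-0.928, -0.373, 0.003], [-0.373, 0.928, -0.002], [-0.002, -0.003, -1.0]]
ft_force: [-0.3, -0.5, 0.8]
opening: 0.0853
tool [ 0.4363 -0.3677 -0.0189]
[250. 176.] [384. 343.] [ 0.43612903 -0.3678302 ] 87.04749298095703 58.6201057434082 -67.96987915039062 in tool [ 0.0001 -0.0002 -0.0369]
```

View pics/w20.png

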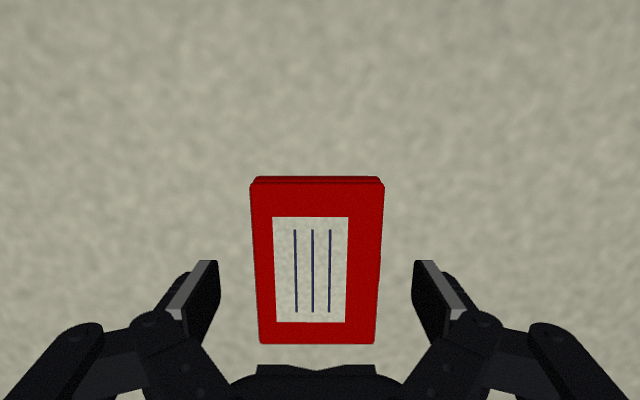

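```bash
python3 -m inch '[[0,0,0.015,0,0,0,100],[0,0,0.015,0,0,0,40],[0,0,0.015,0,0,0,40],[0,0,0.015,0,0,0,40],[0,0,0.015,0,0,0,40],[0,0,0.015,0,0,0,40],[0,0,0.015,0,0,0,40]]' 60; python3 -m inch '[[0,0,-0.05,0,0,0,40],[0,0,-0.2,0,0,0,40],[0,0,-0.5,0,0,0,40],[0,0,-0.8,0,0,0,40],[0,0,-1,0,0,0,40],[0,0,-1,0,0,0,40],[0,0,-1,0,0,0,40],[0,0,-1,0,0,0,40]]' 60;python3 -c "
from h import *
snap('wrist','w21')
print(move([.554,.0008,.18],down(-170.25)))"
```

```text
t: 21.55
tool_pos: [0.4351, -0.3673, -0.0216]
orientation: [[-0.928, -0.373, 0.0], [-0.373, 0.928, -0.001], [-0.0, -0.001, -1.0]]
ft_force: [-1.5, 1.3, 7.3]
opening: 0.0563
t: 22.22
tool_pos: [0.4343, -0.3666, 0.1268]
orientation: [[-0.928, -0.372, -0.0], [-0.372, 0.928, 0.001], [-0.0, 0.001, -1.0]]
ft_force: [0.0, -0.1, -1.3]
opening: 0.0561
(array([-1.6533,  1.9763, -0.3586]), array([ 0.002 , -0.0015,  0.2012]))
```

View pics/w21.png

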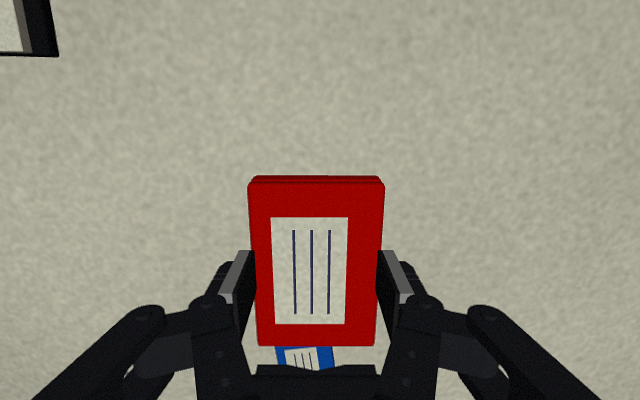

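```bash
python3 -m inch '[[-0.2,0.2,-0.2,0,0,0.1,40],[-0.5,0.6,-0.36,0,0,0.2,40],[-0.83,0.99,-0.36,0,0,0.2,40],[-0.83,0.99,-0.36,0,0,0.2,40],[-0.83,0.99,-0.36,0,0,0.2,40],[-0.83,0.99,-0.36,0,0,0.2,40],[-0.83,0.99,-0.36,0,0,0.2,40]]'; python3 -c "
from h import *
print(move([.554,-.002,.18],down(-170.25)))"
```

```text
t: 22.85
tool_pos: [0.4951, -0.181, 0.1797]
orientation: [[-0.985, -0.175, -0.003], [-0.175, 0.985, 0.0], [0.003, 0.001, -1.0]]
ft_force: [-0.9, 0.1, -0.9]
opening: 0.056
(array([-0.5955,  1.1063, -0.0027]), array([ 0.0008, -0.0027,  0.0053]))
```

```bash
python3 -m inch '[[-0.3,0.5,0,0,0,0.003,40],[-0.6,0.99,0,0,0,0.003,40],[-0.6,0.99,0,0,0,0.003,40],[-0.6,0.99,0,0,0,0.003,40],[-0.6,0.99,0,0,0,0.003,40],[-0.6,0.99,0,0,0,0.003,40]]';python3 -m inch '[[0,0.116,0,0,0,0,40],[0,0.116,0,0,0,0,40],[0,0.116,0,0,0,0,40],[0,0.116,0,0,0,0,40],[0,0.116,0,0,0,0,40],[0,0.116,0,0,0,0,40]]'; python3 -c "
from h import *
s,im=snap('wrist','w22',(240,80,400,190),5)
print(s['tool_pos'],move([.554,-.002,.18],down(-170.25)))"
```

```text
t: 23.35
tool_pos: [0.5585, -0.0202, 0.1791]
orientation: [[-0.985, -0.17, -0.003], [-0.17, 0.985, -0.001], [0.003, -0.0, -1.0]]
ft_force: [-0.5, 0.0, -0.9]
opening: 0.0556
t: 23.85
tool_pos: [0.5553, -0.0052, 0.181]
orientation: [[-0.986, -0.166, -0.0], [-0.166, 0.986, -0.0], [0.0, -0.0, -1.0]]
ft_force: [0.7, -0.4, 0.1]
opening: 0.0558
[ 0.55534927 -0.00522603  0.18096603] (array([0.0059, 0.0213, 0.0067]), array([-0.0001, -0.0002, -0.0025]))
```

View pics/w22.png

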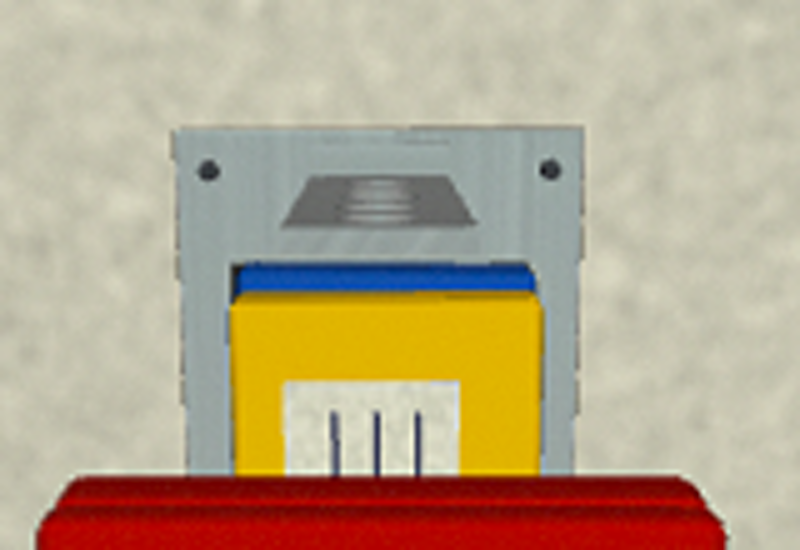

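```bash
python3 -c "
from h import *
s=bot.observe();R=s['orientation']
p=np.array([[172,128],[584,127],[172,128],[584,127]])/5+[240,80]
carr(p,s=s)
P=onplane('wrist',np.array([[230,303],[543,303]])/5+[240,80],.042,s);print(((P-s['tool_pos'])@R).round(4))
P=onplane('wrist',np.array([[240,268],[535,268]])/5+[240,80],.024,s);print(((P-s['tool_pos'])@R).round(4))"
```

```text
len 0.0836 yaw 9.78 c [0.5547 0.0013 0.006 ] tool [-0.0004  0.0063  0.175 ]
len 0.0836 yaw 9.78 c [ 0.5593 -0.0253  0.006 ] tool [-0.0004 -0.0207  0.175 ]
[[-0.0283 -0.0342  0.139 ]
 [ 0.0305 -0.0342  0.139 ]]
[[-0.0278 -0.0385  0.157 ]
 [ 0.0304 -0.0386  0.157 ]]
```

```bash
python3 -m inch '[[-0.009,0.022,0,0,0,-0.002,40],[-0.009,0.022,0.1,0,0,-0.002,40],[-0.009,0.022,0.3,0,0,-0.002,40],[-0.009,0.022,0.5,0,0,-0.002,40],[-0.009,0.022,0.7,0,0,-0.002,40],[-0.009,0.022,0.85,0,0,-0.002,40],[-0.009,0.022,0.97,0,0,-0.002,40],[-0.009,0.022,0.97,0,0,-0.002,40],[-0.009,0.022,0.97,0,0,-0.002,40],[-0.009,0.022,0.97,0,0,-0.002,40],[-0.009,0.022,0.97,0,0,-0.002,40],[-0.009,0.022,0.97,0,0,-0.002,40]]'; python3 -c "
from h import *
s,im=snap('wrist','w23',(180,80,460,300),2.8)
print(s['tool_pos'])"
```

```text
t: 24.9
tool_pos: [0.5574, -0.0003, 0.0372]
orientation: [[-0.985, -0.17, 0.003], [-0.17, 0.985, 0.001], [-0.003, 0.0, -1.0]]
ft_force: [0.2, 0.2, -0.6]
opening: 0.0558
[ 5.57418358e-01 -3.43268142e-04  3.71695850e-02]
```

View pics/w23.png

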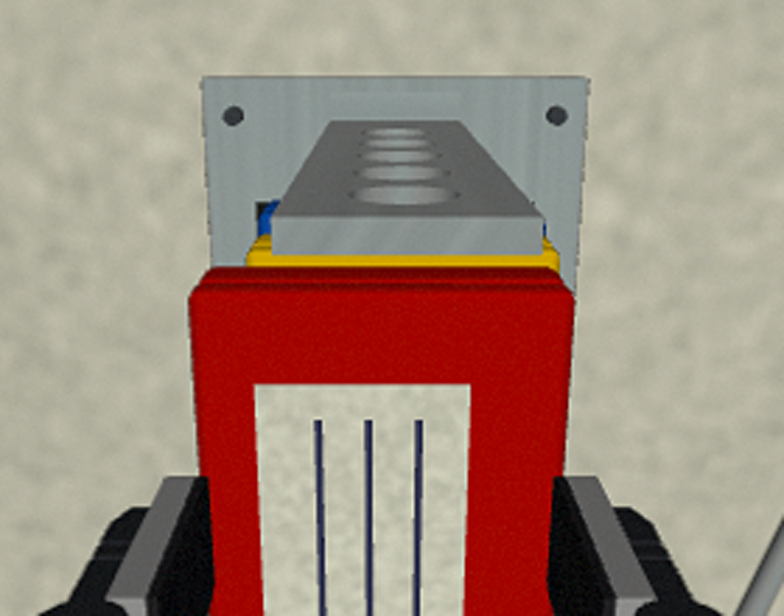

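```bash
python3 -c "
from h import *
s=bot.observe();R=s['orientation']
t=lambda px,z:((onplane('wrist',np.array(px)/2.8+[180,80],z,s)-s['tool_pos'])@R).round(4)
print(t([[272,217],[543,217],[272,253],[542,253]],.119)); print(t([[202,77],[589,77]],.006))
"
```

```text
[[-0.0112 -0.0602 -0.082 ]
 [ 0.0161 -0.0602 -0.0821]
 [-0.0113 -0.0565 -0.082 ]
 [ 0.0161 -0.0565 -0.0821]]
[[-0.0384 -0.0689  0.031 ]
 [ 0.0442 -0.069   0.0308]]
```

```bash
python3 -m inch '[[0.01,-0.007,0.03,0,0,0,40],[0.01,-0.007,0.06,0,0,0,40],[0.01,-0.007,0.085,0,0,0,40],[0.01,-0.007,0.085,0,0,0,40],[0.01,-0.007,0.085,0,0,0,40],[0.01,-0.007,0.085,0,0,0,40]]'; python3 -c "
from h import *
s,im=snap('wrist','w24',(180,80,460,300),2.8)
print(s['tool_pos'])"
```

```text
t: 25.45
tool_pos: [0.5551, -0.0019, 0.0227]
orientation: [[-0.985, -0.17, -0.0], [-0.17, 0.985, -0.0], [0.0, -0.0, -1.0]]
ft_force: [-0.5, 0.1, -0.9]
opening: 0.0559
[ 0.55506619 -0.00192043  0.02267402]
```

View pics/w24.png

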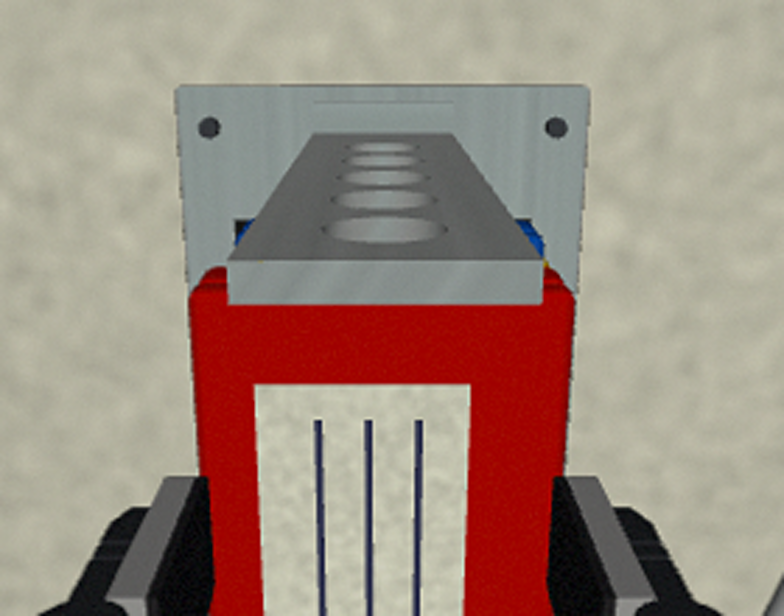

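```bash
python3 -m inch '[[0,0,0.01,0,0,0,40],[0,0,0.018,0,0,0,40],[0,0,0.018,0,0,0,40],[0,0,0.018,0,0,0,40]]'
```

```text
t: 25.83
tool_pos: [0.5552, -0.0018, 0.0205]
orientation: [[-0.985, -0.17, 0.001], [-0.17, 0.985, 0.0], [-0.001, -0.0, -1.0]]
ft_force: [-1.3, 1.1, 2.0]
opening: 0.0558
```

```bash
python3 -m inch '[[0,0,0.004,0,0,0,40],[0,0,0.004,0,0,0,40],[0,0,0.004,0,0,0,70],[0,0,0,0,0,0,75],[0,0,0,0,0,0,80],[0,0,0,0,0,0,100],[0,0,0,0,0,0,100],[0,0,0,0,0,0,100]]'; python3 -m inch '[[0,0,-0.2,0,0,0,100],[0,0,-0.5,0,0,0,100],[0,0,-0.8,0,0,0,100],[0,0,-1,0,0,0,100],[0,0,-1,0,0,0,100],[0,0,-1,0,0,0,100],[0,0,-1,0,0,0,100],[0,0,-1,0,0,0,100]]'; python3 -c "
from h import *
s,im=snap('wrist','w25',(240,90,400,290),3);print(s['tool_pos'])
snap('scene','s25',(230,120,390,240),5)"
```

```text
t: 26.5
tool_pos: [0.555, -0.002, 0.02]
orientation: [[-0.985, -0.17, -0.0], [-0.17, 0.985, -0.0], [0.0, -0.0, -1.0]]
ft_force: [-0.1, -0.5, -0.2]
opening: 0.0852
t: 27.17
tool_pos: [0.5539, -0.0021, 0.1684]
orientation: [[-0.985, -0.17, -0.003], [-0.17, 0.985, -0.0], [0.003, 0.0, -1.0]]
ft_force: [-0.3, -0.2, -0.2]
opening: 0.0853
[ 0.55385369 -0.00208213  0.16844963]
```

View pics/w25.png

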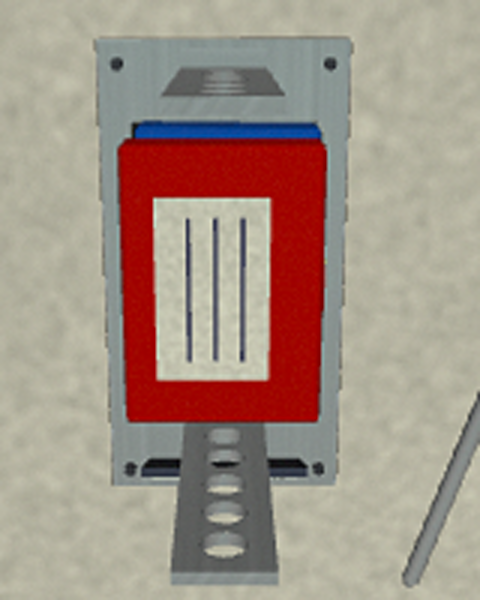

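View pics/s25.png

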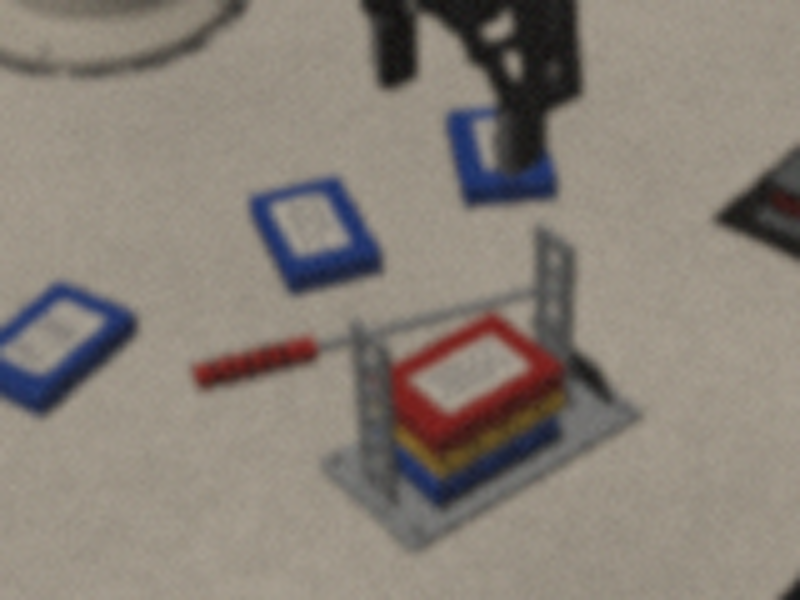

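```bash
python3 -c "
from h import *
s=bot.observe();R=s['orientation']
t=lambda px,z:((onplane('wrist',np.array(px)/3+[240,90],z,s)-s['tool_pos'])@R).round(4)
print('plate',t([[95,38],[352,38],[114,484],[338,484]],.006).mean(0)-[0,.0102,0])
a=t([[95,38],[352,38],[114,484],[338,484]],.006);print(a)
b=t([[118,147],[327,147],[126,421],[320,421]],.060);print('red',b,b.mean(0))
print('blue top far',t([[135,126],[322,126]],.024))
print('uprt top',t([[171,583],[278,583],[172,572],[277,572]],.119))
"
```

```text
plate [-0.00115   0.002225  0.16235 ]
[[-0.0434 -0.0678  0.1622]
 [ 0.0402 -0.0679  0.1625]
 [-0.0426  0.0927  0.1622]
 [ 0.0412  0.0927  0.1625]]
red [[-0.0312 -0.0398  0.1083]
 [ 0.0278 -0.0398  0.1085]
 [-0.0314  0.0439  0.1082]
 [ 0.0282  0.0439  0.1085]] [-0.00165   0.00205   0.108375]
blue top far [[-0.0295 -0.0415  0.1443]
 [ 0.0295 -0.0416  0.1445]]
uprt top [[-0.0147  0.0638  0.0493]
 [ 0.0128  0.0638  0.0494]
 [-0.0144  0.0605  0.0493]
 [ 0.0125  0.0605  0.0494]]
```

```bash
python3 -c "
from h import *
print(move([.435,-.075,.13],down(-186.9)))"
```

```text
(array([ 0.8641, -0.344 ,  0.2589]), array([-0.0007, -0.0033,  0.278 ]))
```

```bash
python3 -m inch '[[0.4,-0.15,0,0,0,0.1,100],[0.6,-0.34,0.1,0,0,0.278,100],[0.864,-0.344,0.26,0,0,0.278,100],[0.864,-0.344,0.26,0,0,0.278,100],[0.864,-0.344,0.26,0,0,0.278,100],[0.864,-0.344,0.26,0,0,0.278,100],[0.864,-0.344,0.26,0,0,0.278,100],[0.864,-0.344,0.26,0,0,0.278,100],[0.864,-0.344,0.26,0,0,0.278,100],[0.864,-0.344,0.26,0,0,0.278,100]]'; python3 -c "
from h import *
findbox('red','w26',z=.01,amin=200)
"
```

```text
t: 28.1
tool_pos: [0.437, -0.0744, 0.1312]
orientation: [[-0.993, 0.119, 0.0], [0.119, 0.993, 0.0], [-0.0, 0.0, -1.0]]
ft_force: [0.4, -0.2, 0.2]
opening: 0.0852
tool [ 0.437  -0.0744  0.1312]
[143. 235.] [242. 332.] [0.57657086 0.02630851] 107.60276794433594 77.78562927246094 -80.88799667358398 in tool [-0.1265  0.1166  0.1212]
[311. 200.] [324. 218.] [ 0.43884198 -0.04656087] 18.0388240814209 12.377424240112305 83.21857452392578 in tool [0.0015 0.0278 0.1212]
```

View pics/w26.png

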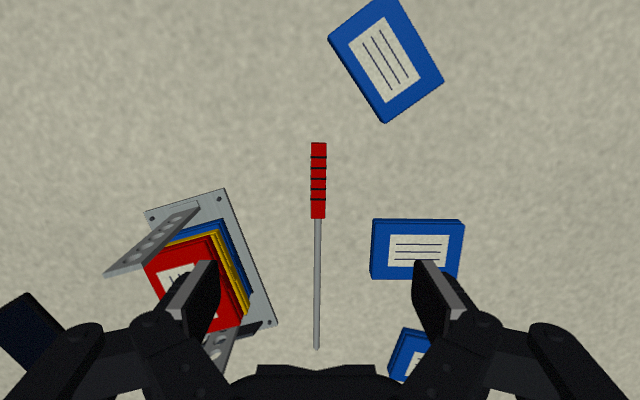

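```bash
python3 -c "
from h import *
im=cv2.imread('pics/w26.png');cv2.imwrite('pics/w26c.png',cv2.resize(im[130:360,260:380],None,fx=4,fy=4,interpolation=cv2.INTER_CUBIC)[:590*2])
s=bot.observe();R=s['orientation']
H,S,V=cv2.split(cv2.cvtColor(im,cv2.COLOR_BGR2HSV));m=RNG['red'](H,S,V);m[:,:290]=0;m[225:]=0
m=cv2.morphologyEx(m.astype(np.uint8),cv2.MORPH_CLOSE,np.ones((7,7)))
for c in blobs(m,200):
  r=rect(onplane('wrist',c,.010,s)[:,:2]);print(c.min(0),c.max(0),r,((np.r_[r[0],.01]-s['tool_pos'])@R).round(4))
P=onplane('wrist',[[316.5,349.5]],.004,s);print(P,((P-s['tool_pos'])@R).round(4))
"
```

```text
[311. 142.] [325. 218.] (array([ 0.43491043, -0.07342314]), 72.15387725830078, 13.065576553344727, 82.94449615478516) [0.002  0.0008 0.1212]
[[0.45948487 0.12127315 0.004     ]] [[0.0009 0.197  0.1272]]
```

View pics/w26c.png

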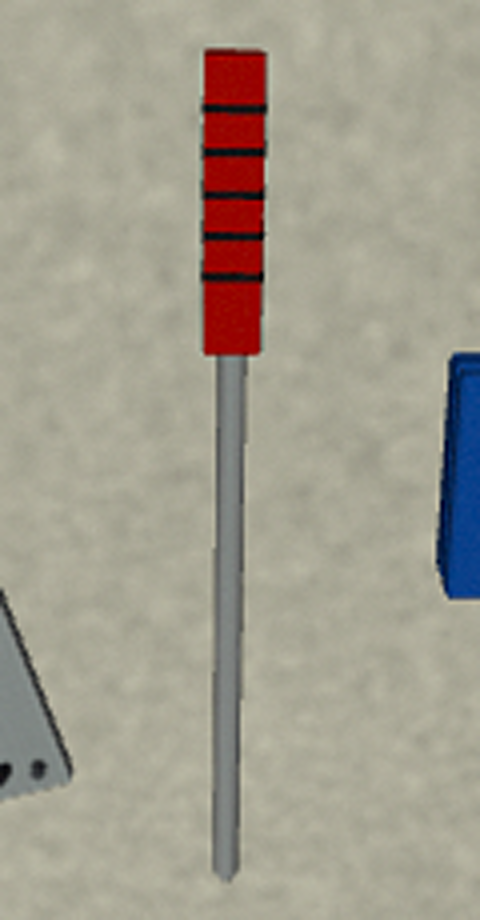

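```bash
python3 -m inch '[[0.013,-0.088,0,0,0,-0.004,30],[0.013,-0.088,0.2,0,0,-0.004,30],[0.013,-0.088,0.4,0,0,-0.004,30],[0.013,-0.088,0.6,0,0,-0.004,30],[0.013,-0.088,0.75,0,0,-0.004,30],[0.013,-0.088,0.87,0,0,-0.004,30],[0.013,-0.088,0.9,0,0,-0.004,30],[0.013,-0.088,0.9,0,0,-0.004,30],[0.013,-0.088,0.9,0,0,-0.004,30],[0.013,-0.088,0.9,0,0,-0.004,30]]'; python3 -c "
from h import *
s,im=snap('wrist','w27',(200,120,440,320),3.2);print(s['tool_pos'])
snap('scene','s27',(230,130,350,230),6)"
```

```text
t: 28.98
tool_pos: [0.4338, -0.0874, -0.0028]
orientation: [[-0.993, 0.115, 0.003], [0.115, 0.993, 0.0], [-0.003, 0.001, -1.0]]
ft_force: [-0.1, 0.3, 0.9]
opening: 0.0257
[ 0.43383906 -0.08744255 -0.00275256]
```

View pics/w27.png

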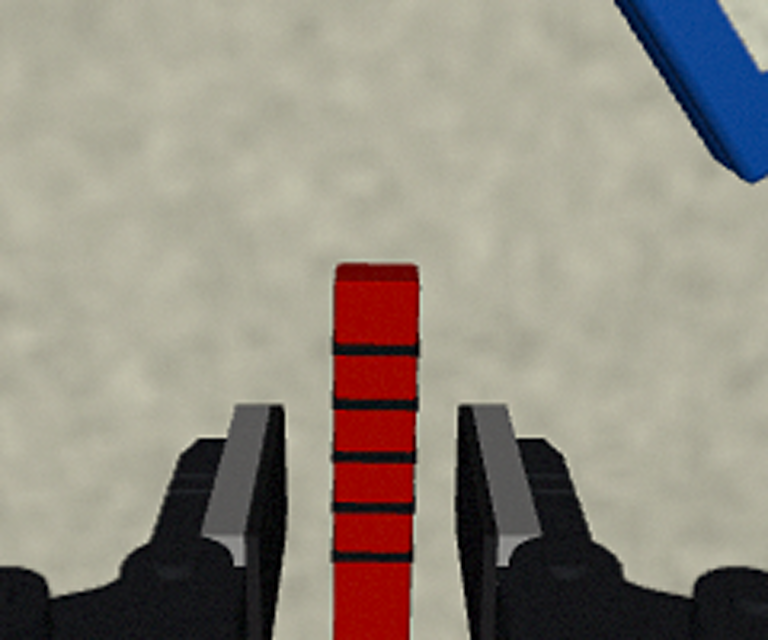

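View pics/s27.png

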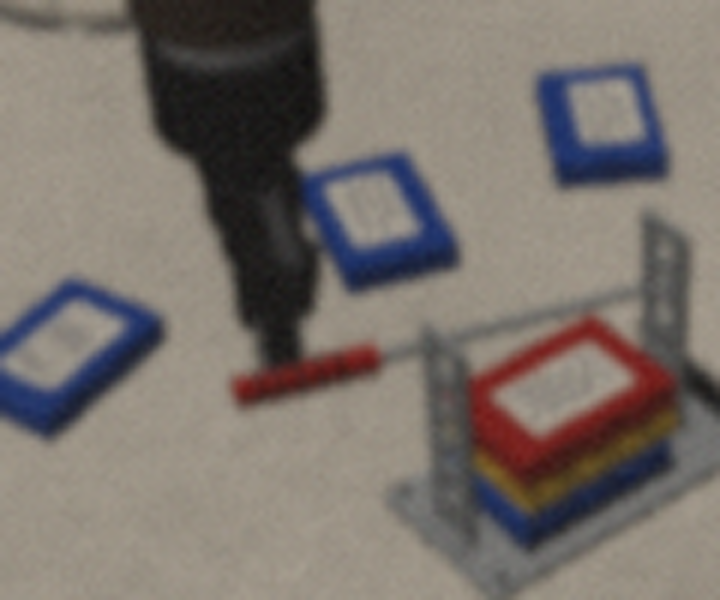

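```bash
python3 -m inch '[[0,0,0.025,0,0,0,30],[0,0,0.05,0,0,0,30],[0,0,0.05,0,0,0,30],[0,0,0.05,0,0,0,30]]'; python3 -m inch '[[0,0,0.013,0,0,0,30],[0,0,0.026,0,0,0,30],[0,0,0.026,0,0,0,30],[0,0,0.026,0,0,0,30]]'
```

```text
t: 29.42
tool_pos: [0.4323, -0.0877, -0.0116]
orientation: [[-0.993, 0.116, -0.001], [0.116, 0.993, -0.0], [0.001, -0.0, -1.0]]
ft_force: [0.0, 0.9, 0.2]
opening: 0.0258
t: 29.75
tool_pos: [0.4324, -0.0877, -0.0155]
orientation: [[-0.993, 0.116, -0.0], [0.116, 0.993, -0.0], [0.0, -0.0, -1.0]]
ft_force: [0.2, 0.8, 0.3]
opening: 0.0256
```

```bash
python3 -m inch '[[0,0,0.01,0,0,0,30],[0,0,0.015,0,0,0,30],[0,0,0.015,0,0,0,30],[0,0,0.015,0,0,0,30]]'; python3 -m inch '[[0,0,0.008,0,0,0,30],[0,0,0.015,0,0,0,30],[0,0,0.015,0,0,0,30],[0,0,0.015,0,0,0,30]]'
```

```text
t: 30.08
tool_pos: [0.4325, -0.0877, -0.0176]
orientation: [[-0.993, 0.116, -0.0], [0.116, 0.993, -0.0], [0.0, -0.0, -1.0]]
ft_force: [0.1, 0.5, -0.5]
opening: 0.0252
t: 30.42
tool_pos: [0.4325, -0.0877, -0.0198]
orientation: [[-0.993, 0.116, -0.0], [0.116, 0.993, -0.0], [0.0, -0.0, -1.0]]
ft_force: [0.6, 0.1, -0.7]
opening: 0.0257
```

```bash
python3 -m inch '[[0,0,0.008,0,0,0,30],[0,0,0.015,0,0,0,30],[0,0,0.015,0,0,0,30],[0,0,0.015,0,0,0,30]]'; python3 -c "
from h import *
s,im=snap('wrist','w28',(200,120,440,320),3.2);print(s['tool_pos'])
snap('scene','s28',(230,150,330,230),7)"
```

```text
t: 30.75
tool_pos: [0.4325, -0.0877, -0.0221]
orientation: [[-0.993, 0.116, -0.0], [0.116, 0.993, -0.0], [0.0, -0.0, -1.0]]
ft_force: [0.2, -0.2, 0.3]
opening: 0.0258
[ 0.43250141 -0.08766767 -0.02210747]
```

View pics/s28.png

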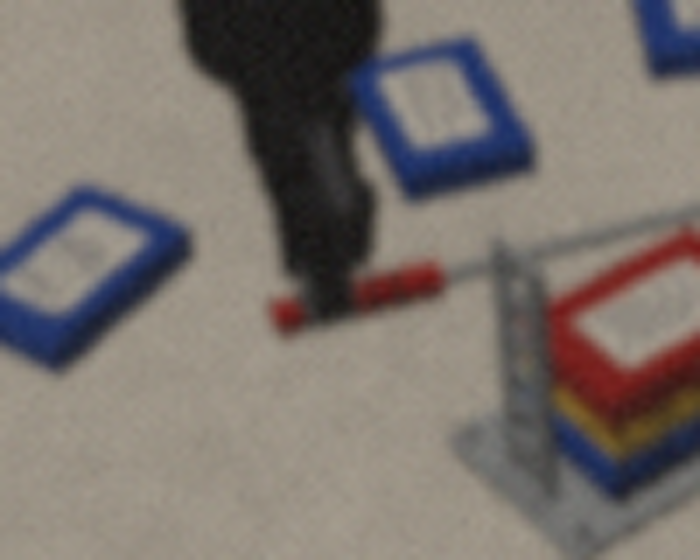

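```bash
python3 -m inch '[[0,0,0,0,0,0,0],[0,0,0,0,0,0,0],[0,0,0,0,0,0,0],[0,0,0,0,0,0,0],[0,0,0,0,0,0,0]]' 110
```

```text
t: 31.27
tool_pos: [0.4326, -0.0877, -0.022]
orientation: [[-0.993, 0.116, 0.0], [0.116, 0.993, 0.0], [-0.0, 0.0, -1.0]]
ft_force: [0.4, 0.6, -0.6]
opening: 0.0004
```

```bash
python3 -c "
from h import *
s,im=snap('wrist','w29',(200,120,440,320),3.2)
snap('scene','s29',(230,150,330,230),7)"
```

```text
(no output)
```

View pics/w29.png

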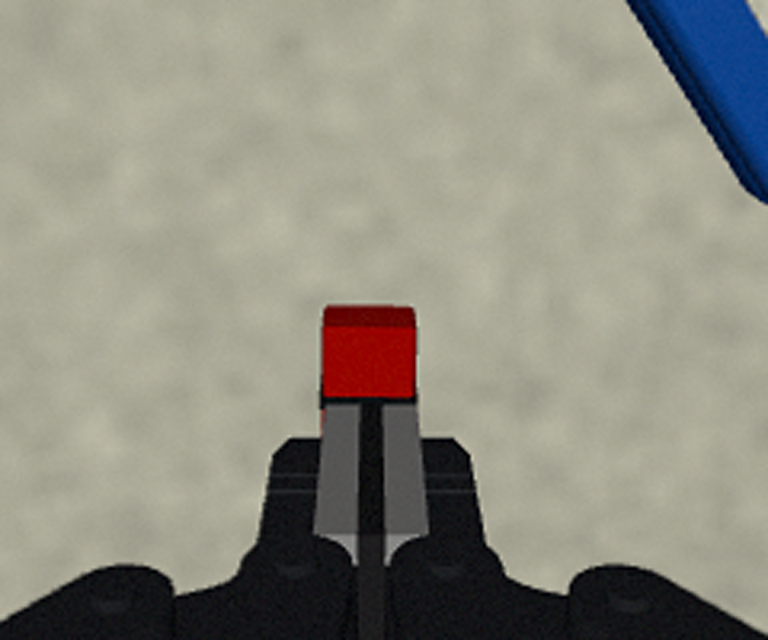

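View pics/s29.png

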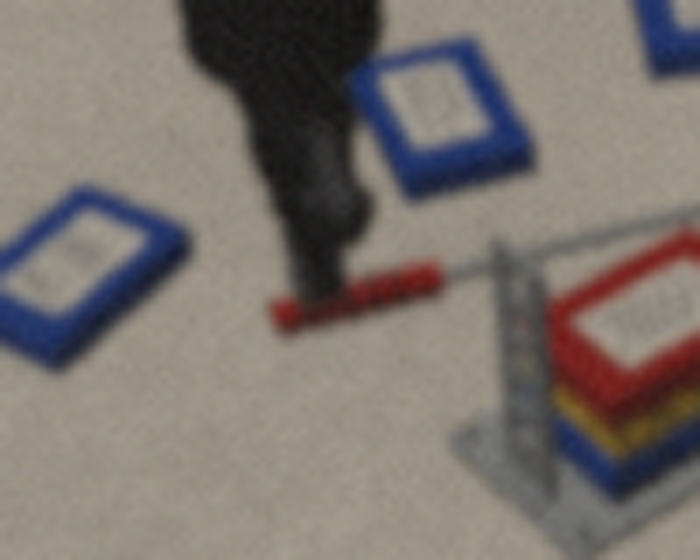

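```bash
python3 -m inch '[[0,0,0,0,0,0,30],[0,0,0,0,0,0,30],[0,0,0,0,0,0,30],[0,0,0.02,0,0,0,30],[0,0,0.04,0,0,0,30],[0,0,0.04,0,0,0,30],[0,0,0.04,0,0,0,30]]' 110; python3 -m inch '[[0,0,0.01,0,0,0,30],[0,0,0.02,0,0,0,30],[0,0,0.02,0,0,0,30],[0,0,0.02,0,0,0,30]]'
```

```text
t: 31.95
tool_pos: [0.4323, -0.0877, -0.0284]
orientation: [[-0.993, 0.116, -0.001], [0.116, 0.993, -0.0], [0.001, -0.0, -1.0]]
ft_force: [0.6, 0.6, 0.3]
opening: 0.0259
t: 32.28
tool_pos: [0.4325, -0.0877, -0.0311]
orientation: [[-0.993, 0.116, -0.0], [0.116, 0.993, -0.0], [0.0, -0.0, -1.0]]
ft_force: [-0.4, 1.0, 0.6]
opening: 0.0259
```

```bash
python3 -m inch '[[0,0,0.01,0,0,0,30],[0,0,0.014,0,0,0,30],[0,0,0.014,0,0,0,30],[0,0,0.014,0,0,0,30]]'; python3 -c "
from h import *
snap('scene','s30',(230,150,330,230),7)"
```

```text
t: 32.62
tool_pos: [0.4325, -0.0877, -0.0332]
orientation: [[-0.993, 0.116, -0.0], [0.116, 0.993, -0.0], [0.0, -0.0, -1.0]]
ft_force: [0.1, 0.5, 0.1]
opening: 0.0255
```

View pics/s30.png

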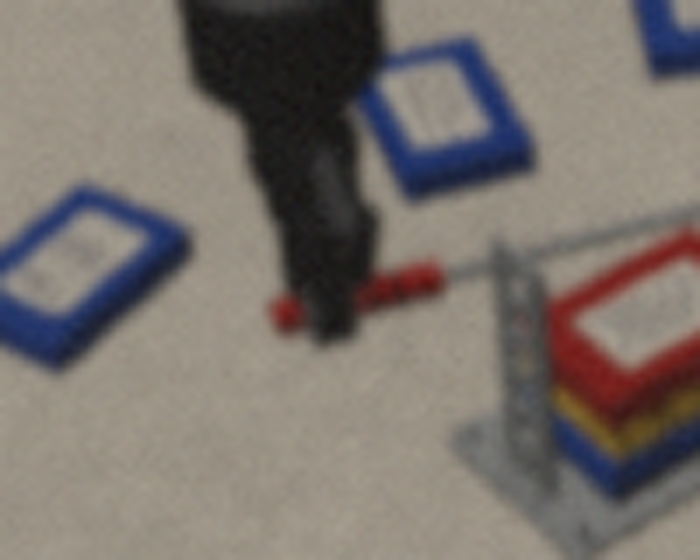

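Now the fingertips reach bench level beside the grip (the near finger bottom is at crop (335,340), below the pin's lower edge). I'll close the jaws.

```bash
python3 -m inch '[[0,0,0,0,0,0,0],[0,0,0,0,0,0,0],[0,0,0,0,0,0,0],[0,0,0,0,0,0,0],[0,0,0,0,0,0,0]]' 110
```

```text
t: 33.08
tool_pos: [0.4328, -0.0877, -0.0329]
orientation: [[-0.993, 0.116, 0.001], [0.116, 0.993, -0.0], [-0.001, 0.0, -1.0]]
ft_force: [-0.8, -0.6, 4.7]
opening: 0.0102
```

```bash
python3 -m inch '[[0,0,-0.05,0,0,0,0],[0,0,-0.2,0,0,0,0],[0,0,-0.4,0,0,0,0],[0,0,-0.6,0,0,0,0],[0,0,-0.8,0,0,0,0],[0,0,-0.97,0,0,0,0],[0,0,-0.97,0,0,0,0],[0,0,-0.97,0,0,0,0],[0,0,-0.97,0,0,0,0]]' 110; python3 -c "
from h import *
snap('wrist','w31');snap('scene','s31',(200,90,400,240),4)
print(move([.6035,-.2868,.113],down(-170.25)))"
```

```text
t: 33.83
tool_pos: [0.4315, -0.0876, 0.1117]
orientation: [[-0.993, 0.116, -0.002], [0.116, 0.993, 0.0], [0.002, 0.0, -1.0]]
ft_force: [0.0, 0.6, -1.5]
opening: 0.0105
(array([-1.2947, -1.1848, -0.0168]), array([-1.000e-04, -3.300e-03, -2.736e-01]))
```

View pics/w31.png

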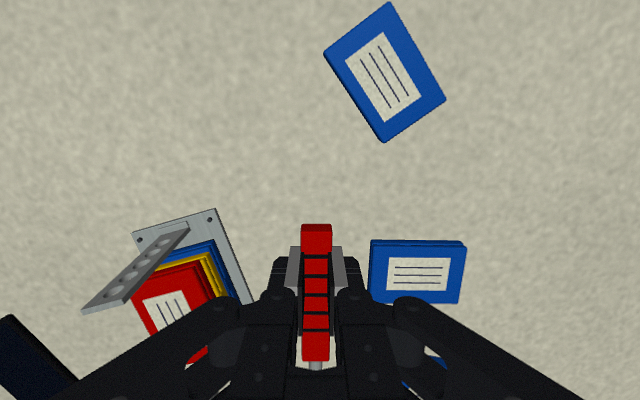

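View pics/s31.png

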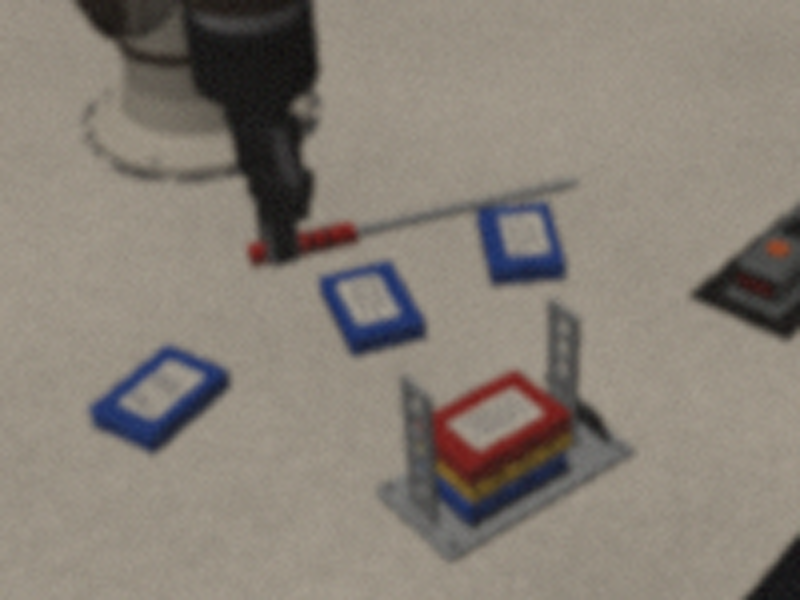

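```bash
python3 -m inch '[[-0.3,-0.3,0,0,0,-0.1,0],[-0.65,-0.6,0,0,0,-0.2736,0],[-0.65,-0.6,0,0,0,-0.2736,0],[-0.65,-0.6,0,0,0,-0.2736,0],[-0.65,-0.6,0,0,0,-0.2736,0],[-0.65,-0.6,0,0,0,-0.2736,0]]'; python3 -c "
from h import *
print(move([.6035,-.2868,.113],down(-170.25)))"
```

```text
t: 34.43
tool_pos: [0.5177, -0.1884, 0.1103]
orientation: [[-0.986, -0.167, -0.004], [-0.167, 0.986, 0.001], [0.004, 0.002, -1.0]]
ft_force: [-0.7, -0.4, -1.3]
opening: 0.0104
(array([-0.4542, -0.7421, -0.0212]), array([ 0.0015, -0.004 , -0.0019]))
```

```bash
python3 -m inch '[[-0.454,-0.74,0,0,0,0,0],[-0.454,-0.74,0,0,0,0,0],[-0.454,-0.74,0,0,0,0,0],[-0.454,-0.74,0,0,0,0,0],[-0.454,-0.74,0.1,0,0,0,0],[-0.454,-0.74,0.3,0,0,0,0],[-0.454,-0.74,0.5,0,0,0,0],[-0.454,-0.74,0.5,0,0,0,0],[-0.454,-0.74,0.5,0,0,0,0],[-0.454,-0.74,0.5,0,0,0,0],[-0.454,-0.74,0.5,0,0,0,0]]'; python3 -c "
from h import *
s,im=snap('wrist','w32');print(s['tool_pos'])
snap('scene','s32',(200,140,380,260),4.4);snap('top','t32',(270,160,450,260),4.4)"
```

```text
t: 35.35
tool_pos: [0.6064, -0.2861, 0.04]
orientation: [[-0.985, -0.171, 0.004], [-0.171, 0.985, -0.001], [-0.004, -0.002, -1.0]]
ft_force: [-0.7, 0.2, -0.4]
opening: 0.0101
[ 0.60640509 -0.28612143  0.04000127]
```

View pics/s32.png

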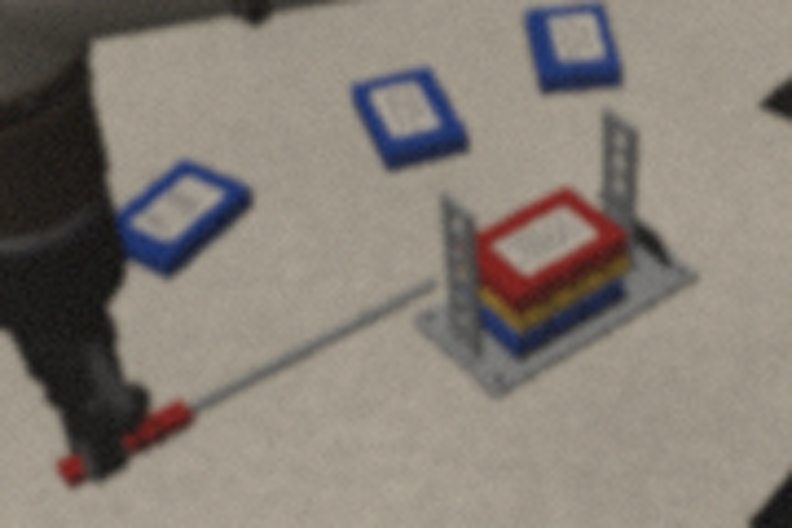

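View pics/t32.png

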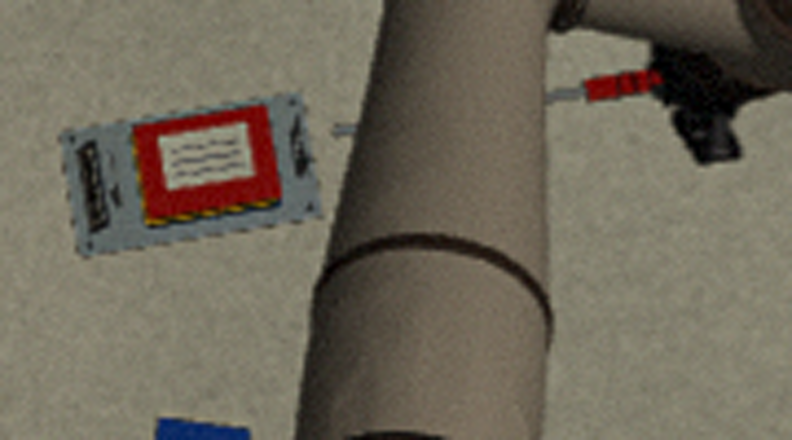

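View pics/w32.png

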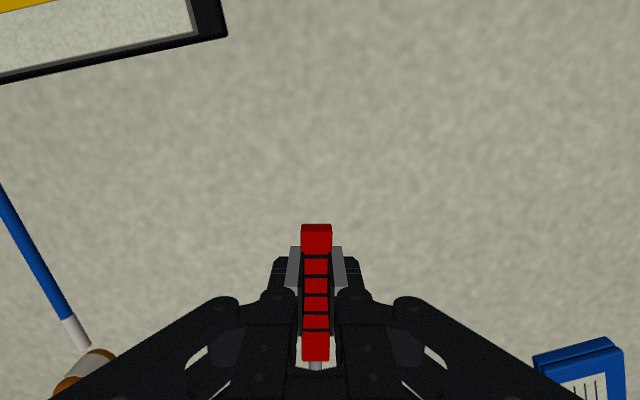

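```bash
python3 -c "
from h import *
def carrierP(P,o=(.554,.001),yaw=9.75):
    a=np.radians(yaw);x=np.array([np.cos(a),np.sin(a)]);y=np.array([-np.sin(a),np.cos(a)]);P=np.asarray(P,float).reshape(-1,3)
    return np.c_[np.array(o)+P[:,:1]*x+P[:,1:2]*y,P[:,2]]
im=cv2.imread('pics/s32.png')
full=cams.capture('scene')[:,:,::-1];o=cv2.resize(np.ascontiguousarray(full[170:240,285:355]),None,fx=8,fy=8,interpolation=cv2.INTER_CUBIC)
H=[[0,-.062,z] for z in (.033,.051,.069,.087,.105)]+[[0,-.062,.119],[-.014,-.062,.119],[.014,-.062,.119],[-.014,-.062,.006],[.014,-.062,.006]]
for p in proj('scene',carrierP(H)): cv2.circle(o,tuple(int(v) for v in (p-[285,170]+.5)*8),3,(255,0,255),-1)
cv2.imwrite('pics/s32h.png',o)
full=cams.capture('top')[:,:,::-1];o=cv2.resize(np.ascontiguousarray(full[165:225,275:355]),None,fx=8,fy=8,interpolation=cv2.INTER_CUBIC)
for p in proj('top',carrierP(H[5:]+[[0,.06,.119],[0,-.06,.006],[0,0,.06],[.042,-.071,.006],[-.042,-.071,.006],[-.042,.091,.006],[.042,.091,.006]],o=(.5565,.0007))): cv2.circle(o,tuple(int(v) for v in (p-[275,165]+.5)*8),3,(255,0,255),-1)
cv2.imwrite('pics/t32h.png',o)
"
```

```text
(no output)
```

View pics/s32h.png

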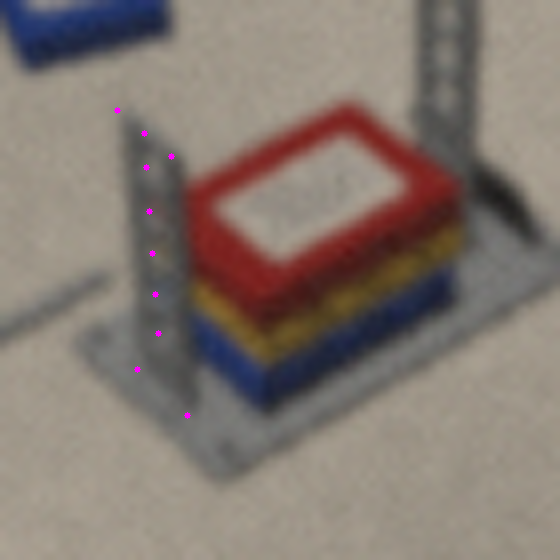

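View pics/t32h.png

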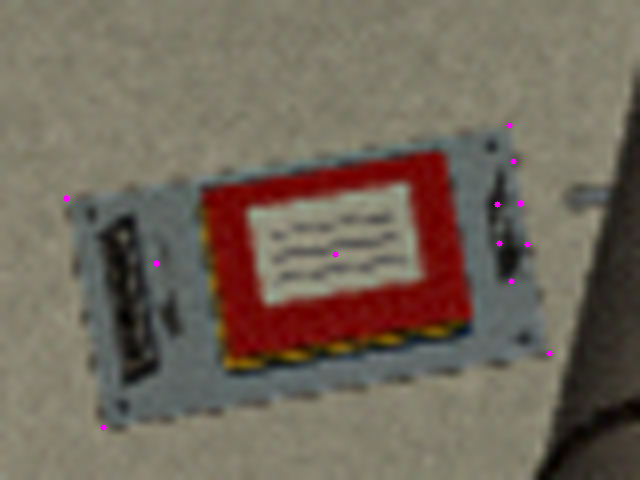

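```bash
cat >> h.py <<'E'
def carrierP(P,o=(.554,.001),yaw=9.75):
    a=np.radians(yaw);x=np.array([np.cos(a),np.sin(a)]);y=np.array([-np.sin(a),np.cos(a)]);P=np.asarray(P,float).reshape(-1,3)
    return np.c_[np.array(o)+P[:,:1]*x+P[:,1:2]*y,P[:,2]]
def toC(W,o=(.554,.001),yaw=9.75):
    a=np.radians(yaw);x=np.array([np.cos(a),np.sin(a)]);y=np.array([-np.sin(a),np.cos(a)]);W=np.asarray(W,float).reshape(-1,3);d=W[:,:2]-np.array(o)
    return np.c_[d@x,d@y,W[:,2]].round(4)
E
python3 -c "
from h import *
t=[[568/8+275-.5,198/8+165-.5]]
for z in (.055,.062,.069,.076,.083):
  W=onplane('top',t,z);C=toC(W,o=(.5565,.0007));print(z,C,(proj('scene',carrierP(C))-[285,170]+.5)*8)
s=bot.observe();print(s['tool_pos'],toC([s['tool_pos']]))
g=(np.array([[585,88],[660,78],[547,98],[580,94]])/4.4+[270,160])
print(toC(onplane('top',g,.078),o=(.5565,.0007)))
"
```

```text
0.055 [[ 0.0066 -0.0832  0.055 ]] [[113.60693167 325.67828213]]
0.062 [[ 0.0058 -0.0826  0.062 ]] [[112.32040996 307.56002026]]
0.069 [[ 0.0049 -0.082   0.069 ]] [[110.83496269 289.11898206]]
0.076 [[ 0.0041 -0.0814  0.076 ]] [[109.5252386  270.69209312]]
0.083 [[ 0.0033 -0.0808  0.083 ]] [[108.20403875 252.1076087 ]]
[ 0.60541724 -0.28626679  0.03858157] [[ 0.002  -0.2918  0.0386]]
[[ 3.000e-03 -2.410e-01  7.800e-02]
 [ 1.500e-03 -2.882e-01  7.800e-02]
 [ 8.000e-04 -2.165e-01  7.800e-02]
 [-2.000e-04 -2.372e-01  7.800e-02]]
```

```bash
python3 -c "
from h import *
full=np.ascontiguousarray(cams.capture('top')[:,:,::-1])
cv2.imwrite('pics/t33.png',cv2.resize(full[170:205,335:425],None,fx=8.8,fy=8.8,interpolation=cv2.INTER_CUBIC))
hsv=cv2.cvtColor(full,cv2.COLOR_BGR2HSV);m=RNG['red'](*cv2.split(hsv));m[:,:395]=0;m[:170]=0;m[200:]=0
m=cv2.morphologyEx(m.astype(np.uint8),cv2.MORPH_CLOSE,np.ones((3,3)))
for c in blobs(m,15):
  print(c.min(0),c.max(0)); 
  for u in range(402,421,2):
    g=full[:,u].astype(int);col=[(v,g[v,2]-g[v,1]) for v in range(172,192)];w=np.array([max(0,b-15) for _,b in col],float);vv=np.array([a for a,_ in col])
    if w.sum()>30:
      v=(w*vv).sum()/w.sum();print(u,round(v,2),toC(onplane('top',[[u,v]],.079),o=(.5565,.0007)))
"
```

```text
[403. 176.] [419. 182.]
404 179.95 [[ 0.0026 -0.2436  0.079 ]]
406 180.0 [[ 0.0015 -0.249   0.079 ]]
408 179.51 [[ 0.002  -0.2546  0.079 ]]
410 179.21 [[ 0.0019 -0.2602  0.079 ]]
412 178.99 [[ 0.0016 -0.2657  0.079 ]]
414 178.17 [[ 0.0029 -0.2715  0.079 ]]
416 178.06 [[ 0.0023 -0.277   0.079 ]]
418 177.87 [[ 0.0019 -0.2824  0.079 ]]
420 177.88 [[ 0.001  -0.2878  0.079 ]]
```

View pics/t33.png

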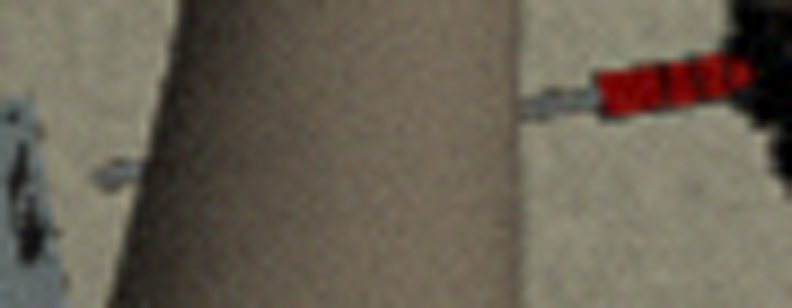

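```bash
python3 -m inch '[[0.013,0,0.02,0,0,-0.01,0],[0.013,0,0.044,0,0,-0.01,0],[0.013,0.03,0.044,0,0,-0.01,0],[0.013,0.06,0.044,0,0,-0.01,0],[0.013,0.06,0.044,0,0,-0.01,0],[0.013,0.06,0.044,0,0,-0.01,0],[0.013,0.06,0.044,0,0,-0.01,0],[0.013,0.06,0.044,0,0,-0.01,0]]'; python3 -c "
from h import *
s,im=snap('scene','s34',(285,170,355,240),8);print(s['tool_pos'],toC([s['tool_pos']]),s['orientation'][:,1])
snap('top','t34',(325,165,425,215),8)"
```

```text
t: 36.32
tool_pos: [0.6016, -0.2777, 0.0309]
orientation: [[-0.984, -0.18, 0.0], [-0.18, 0.984, -0.0], [-0.0, -0.0, -1.0]]
ft_force: [-0.8, 0.1, -0.2]
opening: 0.0101
[ 0.60163796 -0.27765086  0.03091848] [[-2.000e-04 -2.827e-01  3.090e-02]] [-1.80076768e-01  9.83652541e-01 -1.89097350e-04]
```

View pics/s34.png

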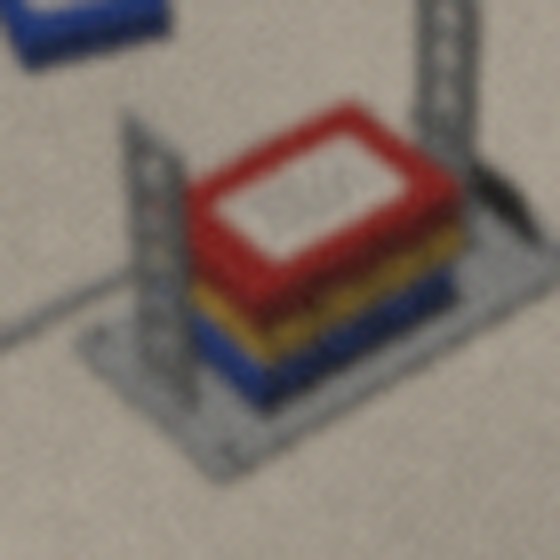

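View pics/t34.png

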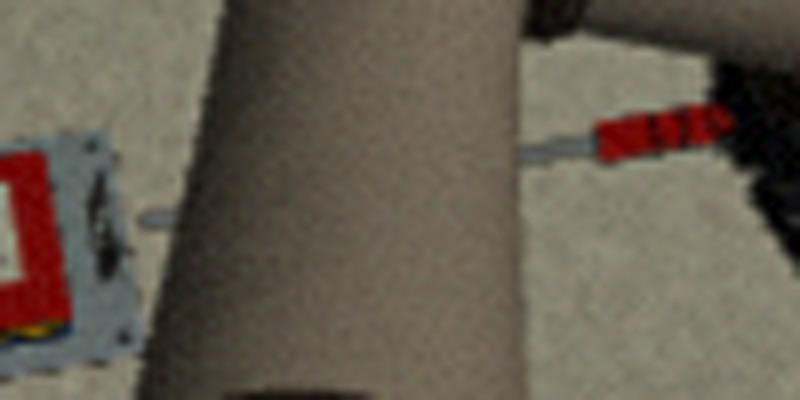

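```bash
python3 -c "
from h import *
acc=np.mean([cams.capture('scene').astype(float) for _ in range(4)],0)[:,:,::-1]
o=np.clip((acc[178:226,293:318]-40)*1.6,0,255).astype(np.uint8)
o=cv2.resize(o,None,fx=12,fy=12,interpolation=cv2.INTER_CUBIC)
cv2.imwrite('pics/s35.png',o)
C=[[0,-.062,z] for z in (.033,.051,.069,.087,.105)]
print((proj('scene',carrierP(C))-[293,178]+.5)*12)
t=[[325+155/8-.5,165+219/8-.5],[325+560/8-.5,165+149/8-.5]]
print(toC(onplane('top',t,.069),o=(.5565,.0007)))
"
```

```text
[[141.50212243 404.98034133]
 [137.32295556 345.07908618]
 [133.0358727  283.6529662 ]
 [128.63654819 220.64168982]
 [124.12041741 155.98167544]]
[[-0.0015 -0.0764  0.069 ]
 [-0.0006 -0.2183  0.069 ]]
```

View pics/s35.png

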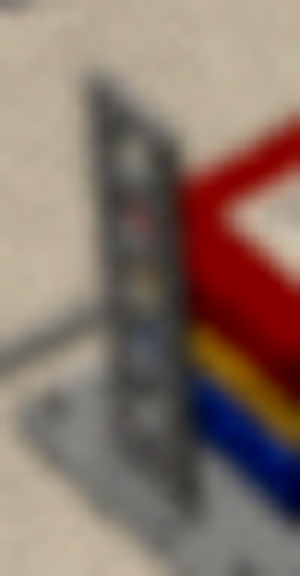

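```bash
python3 -c "
from h import *
acc=np.mean([cams.capture('scene').astype(float) for _ in range(6)],0)[:,:,::-1]
g=acc.mean(2)
# rod dark line: for columns u 262..300
us=[];vs=[]
for u in range(268,300,2):
    v0=170+ (345-0.54*( (u-285)*8))/8
    r=np.arange(int(v0)-5,int(v0)+6);col=g[r,u];b=np.median(col);w=np.clip(b-col-3,0,None)
    if w.sum()>3: us.append(u);vs.append((w*r).sum()/w.sum())
print(list(zip(us,np.round(vs,2))))
p=np.polyfit(us,vs,1);print(p, np.std(np.array(vs)-np.polyval(p,us)))
for x in (-.003,-.0015,0,.0015):
  for z in (.060,.063,.066,.069,.072):
    q=proj('scene',carrierP([[x,-.062,z]]))[0]+[10/12,-2/12]
    print(x,z,q.round(2),'line-v minus pt-v',round(np.polyval(p,q[0])-q[1],2))
"
```

```text
[(268, np.float64(221.2)), (270, np.float64(220.03)), (272, np.float64(219.08)), (274, np.float64(217.98)), (276, np.float64(216.89)), (278, np.float64(215.65)), (280, np.float64(214.64)), (282, np.float64(213.69)), (284, np.float64(212.31)), (286, np.float64(211.59)), (288, np.float64(210.55)), (290, np.float64(209.41)), (292, np.float64(208.29)), (294, np.float64(207.25)), (296, np.float64(208.57)), (298, np.float64(207.0))]
[ -0.49105937 352.35265834] 0.6020456415032434
-0.003 0.06 [303.9  202.93] line-v minus pt-v 0.19
-0.003 0.063 [303.84 202.07] line-v minus pt-v 1.08
-0.003 0.066 [303.78 201.22] line-v minus pt-v 1.96
-0.003 0.069 [303.72 200.35] line-v minus pt-v 2.86
-0.003 0.072 [303.65 199.49] line-v minus pt-v 3.75
-0.0015 0.06 [304.25 203.24] line-v minus pt-v -0.29
-0.0015 0.063 [304.19 202.38] line-v minus pt-v 0.6
-0.0015 0.066 [304.13 201.52] line-v minus pt-v 1.48
-0.0015 0.069 [304.07 200.66] line-v minus pt-v 2.38
-0.0015 0.072 [304.01 199.8 ] line-v minus pt-v 3.27
0 0.06 [304.6  203.55] line-v minus pt-v -0.77
0 0.063 [304.54 202.69] line-v minus pt-v 0.11
0 0.066 [304.48 201.83] line-v minus pt-v 1.0
0 0.069 [304.42 200.97] line-v minus pt-v 1.89
0 0.072 [304.36 200.11] line-v minus pt-v 2.79
0.0015 0.06 [304.95 203.86] line-v minus pt-v -1.25
0.0015 0.063 [304.89 203.  ] line-v minus pt-v -0.37
0.0015 0.066 [304.83 202.14] line-v minus pt-v 0.52
0.0015 0.069 [304.77 201.28] line-v minus pt-v 1.41
0.0015 0.072 [304.71 200.41] line-v minus pt-v 2.31
```

```bash
python3 -c "
from h import *
from scipy.optimize import fsolve
for x in (-.0015,0):
  for u,v in ((262,224.4),(268,221.2),(274,217.98),(280,214.64),(288,210.55),(294,207.25)):
    f=lambda q:proj('scene',carrierP([[x,q[0],q[1]]]))[0]+[10/12,-2/12]-[u,v]
    print(x,u,fsolve(f,[-.1,.07]).round(4))
"

```

```text
-0.0015 262 [-0.1877  0.0662]
-0.0015 268 [-0.1708  0.066 ]
-0.0015 274 [-0.1535  0.0658]
-0.0015 280 [-0.1359  0.0661]
-0.0015 288 [-0.1121  0.0652]
-0.0015 294 [-0.0937  0.0653]
0 262 [-0.1884  0.0679]
0 268 [-0.1715  0.0676]
0 274 [-0.1543  0.0675]
0 280 [-0.1367  0.0677]
0 288 [-0.1129  0.0669]
0 294 [-0.0947  0.067 ]
```

```bash
python3 -m inch '[[-0.005,0,-0.008,-0.01,0,0,0],[-0.005,0,-0.008,-0.01,0,0,0],[-0.005,0,-0.008,-0.01,0,0,0],[-0.005,0,-0.008,-0.01,0,0,0],[-0.005,0,-0.008,-0.01,0,0,0]]'; python3 -c "
from h import *
from scipy.optimize import fsolve
s=bot.observe();print(s['tool_pos'],toC([s['tool_pos']]),s['orientation'][2])
acc=np.mean([cams.capture('scene').astype(float) for _ in range(6)],0)[:,:,::-1]
cv2.imwrite('pics/s36.png',cv2.resize(acc[178:226,260:318],None,fx=12,fy=12,interpolation=cv2.INTER_CUBIC))
g=acc.mean(2);us=[];vs=[]
for u in range(264,296,2):
    v0=207-.5365*(u-294);r=np.arange(int(v0)-5,int(v0)+6);col=g[r,u];b=np.median(col);w=np.clip(b-col-3,0,None);us.append(u);vs.append((w*r).sum()/w.sum())
p=np.polyfit(us,vs,1);print(p,np.round(np.array(vs)-np.polyval(p,us),2))
for x in (-.001,0):
  for u in (264,280,294):
    f=lambda q:proj('scene',carrierP([[x,q[0],q[1]]]))[0]+[10/12,-2/12]-[u,np.polyval(p,u)]
    print(x,u,fsolve(f,[-.1,.07]).round(4))
"
```

```text
t: 37.33
tool_pos: [0.6022, -0.2775, 0.0319]
orientation: [[-0.984, -0.18, -0.002], [-0.18, 0.984, 0.01], [0.0, 0.011, -1.0]]
ft_force: [-0.3, 0.2, -0.5]
opening: 0.0103
[ 0.60215063 -0.27753578  0.03191429] [[ 0.0003 -0.2827  0.0319]] [ 8.70059641e-05  1.05121643e-02 -9.99944742e-01]
[ -0.53957033 365.23704314] [-0.05 -0.02  0.02  0.1   0.13  0.03 -0.04 -0.05 -0.11 -0.05  0.05 -0.04
 -0.07 -0.06 -0.1   0.26]
-0.001 264 [-0.1821  0.0684]
-0.001 280 [-0.136   0.0682]
-0.001 294 [-0.0939  0.068 ]
0 264 [-0.1826  0.0695]
0 280 [-0.1365  0.0693]
0 294 [-0.0945  0.0691][ WARN:0@5.861] global loadsave.cpp:1063 imwrite_ Unsupported depth image for selected encoder is fallbacked to CV_8U.
```

```bash
python3 -m inch '[[0,0.05,0.0005,0,0,0,0],[0,0.1,0.001,0,0,0,0],[0,0.13,0.0014,0,0,0,0],[0,0.13,0.0014,0,0,0,0],[0,0.13,0.0014,0,0,0,0]]'; python3 -c "
from h import *
s,im=snap('scene','s37',(285,170,355,240),8);print(s['ft_force'],toC([s['tool_pos']]))
snap('top','t37',(275,165,365,225),8)"
```

```text
t: 38.05
tool_pos: [0.5988, -0.2577, 0.0322]
orientation: [[-0.983, -0.181, -0.002], [-0.181, 0.983, 0.01], [-0.0, 0.01, -1.0]]
ft_force: [-0.7, -0.4, -0.9]
opening: 0.0099
[-0.66101093 -0.4212421  -0.92876759] [[ 0.0003 -0.2626  0.0322]]
```

View pics/s37.png

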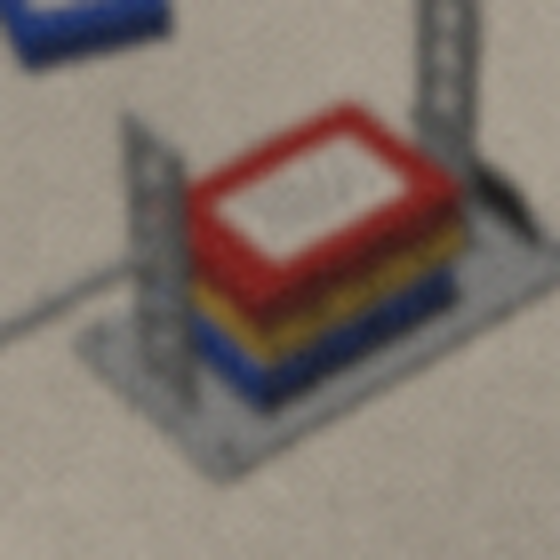

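View pics/t37.png

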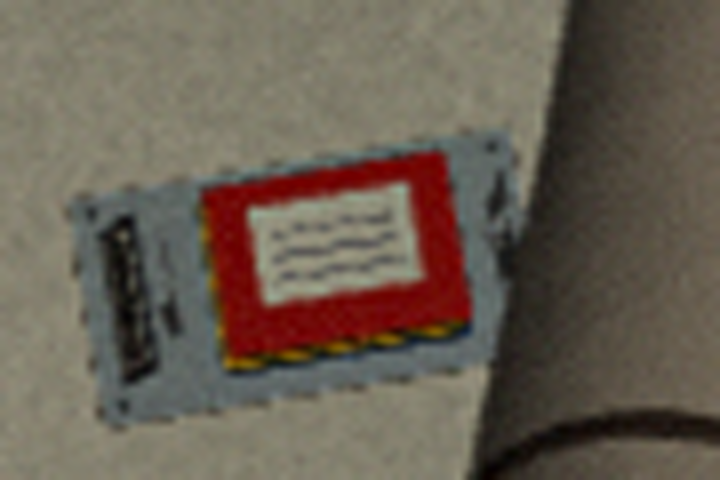

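```bash
python3 -m inch '[[-0.002,0.1,0.001,0,0,0,0],[-0.004,0.2,0.002,0,0,0,0],[-0.005,0.3,0.003,0,0,0,0],[-0.005,0.3,0.003,0,0,0,0],[-0.005,0.3,0.003,0,0,0,0]]'; python3 -c "
from h import *
s,im=snap('scene','s38',(285,170,355,240),8);print(s['ft_force'],toC([s['tool_pos']]))
snap('top','t38',(275,165,365,225),8)"
```

```text
t: 38.57
tool_pos: [0.5913, -0.2123, 0.0323]
orientation: [[-0.983, -0.182, -0.002], [-0.182, 0.983, 0.01], [-0.0, 0.01, -1.0]]
ft_force: [0.1, -0.8, -0.2]
opening: 0.0104
[ 0.06183217 -0.78011924 -0.18673113] [[ 0.0006 -0.2166  0.0323]]
```

View pics/s38.png

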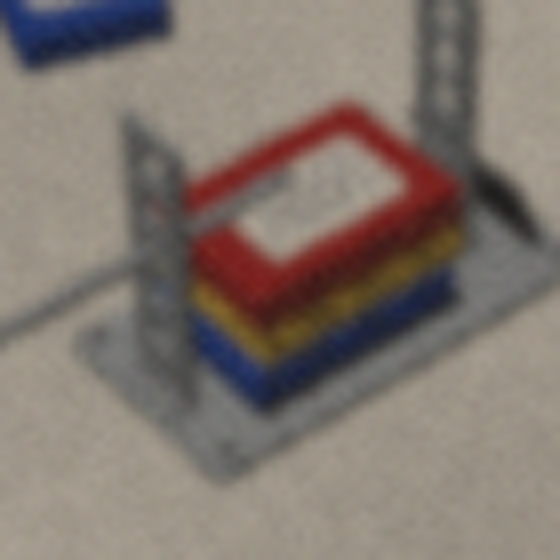

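View pics/t38.png

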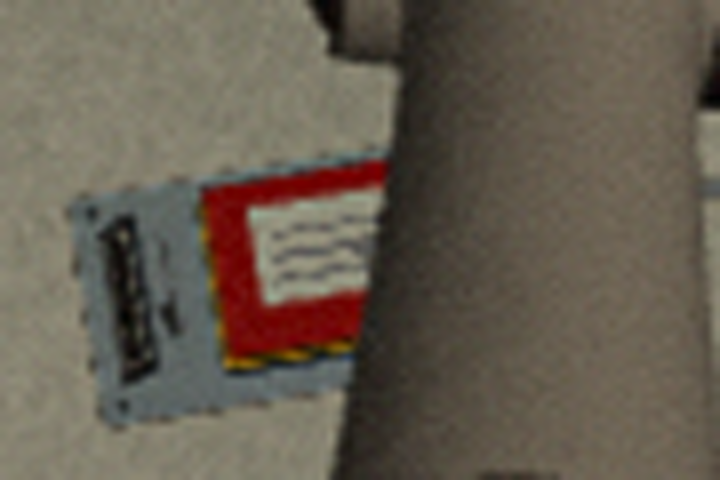

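```bash
python3 -c "
from h import *
acc=np.mean([cams.capture('scene').astype(float) for _ in range(6)],0)[:,:,::-1]
o=cv2.resize(acc[165:215,295:350].astype(np.uint8),None,fx=12,fy=12,interpolation=cv2.INTER_CUBIC);o=cv2.convertScaleAbs(o,alpha=1.4)
C=[[0,-.058,.069],[0,-.035,.069],[0,-.013,.069]]+[[0,.058,z] for z in (.069,.087,.105)]+[[-.014,.058,.119],[.014,.058,.119]]
for p in proj('scene',carrierP(C))+[10/12,-2/12]: cv2.circle(o,tuple(int(v) for v in (p-[295,165]+.5)*12),3,(255,0,255),-1)
cv2.imwrite('pics/s39.png',o)"
```

```text
(no output)
```

View pics/s39.png

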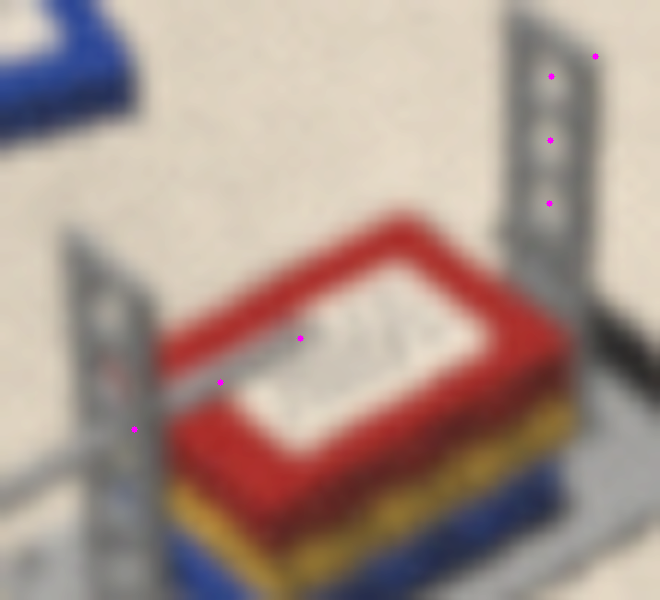

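```bash
python3 -m inch '[[-0.002,0.1,0.001,0,0,0,0],[-0.004,0.2,0.002,0,0,0,0],[-0.005,0.3,0.003,0,0,0,0],[-0.006,0.38,0.004,0,0,0,0],[-0.006,0.38,0.004,0,0,0,0],[-0.006,0.38,0.004,0,0,0,0]]'; python3 -c "
from h import *
acc=np.mean([cams.capture('scene').astype(float) for _ in range(6)],0)[:,:,::-1]
s=bot.observe();print(s['ft_force'],toC([s['tool_pos']]))
o=cv2.resize(acc[165:215,295:350].astype(np.uint8),None,fx=12,fy=12,interpolation=cv2.INTER_CUBIC);o=cv2.convertScaleAbs(o,alpha=1.4)
cv2.imwrite('pics/s40.png',o)"
```

```text
t: 39.47
tool_pos: [0.582, -0.1563, 0.0323]
orientation: [[-0.983, -0.182, -0.002], [-0.182, 0.983, 0.01], [-0.0, 0.01, -1.0]]
ft_force: [1.0, 0.0, -0.7]
opening: 0.0104
[-0.56383946  0.30140645 -0.63030666] [[ 0.0006 -0.1616  0.0319]]
```

View pics/s40.png

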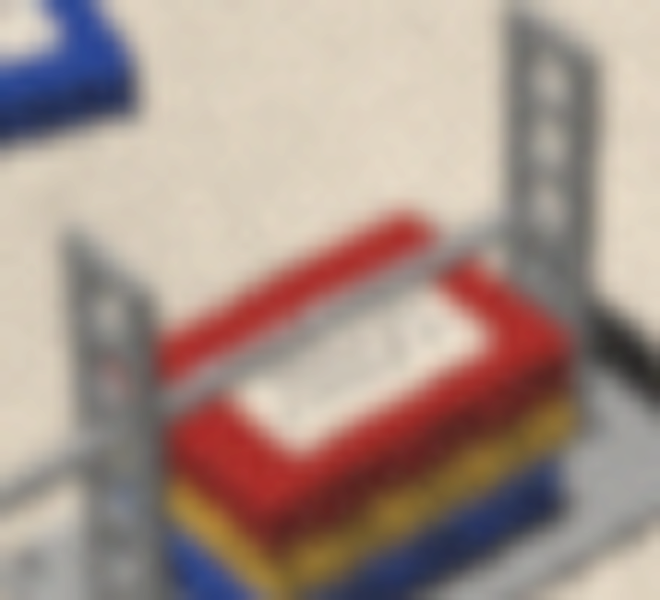

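```bash
python3 -m inch '[[-0.001,0.05,0,0,0,0,0],[-0.002,0.1,0.001,0,0,0,0],[-0.002,0.14,0.001,0,0,0,0],[-0.002,0.14,0.001,0,0,0,0],[-0.002,0.14,0.001,0,0,0,0]]'; python3 -c "
from h import *
s,im=snap('scene','s41',(295,165,350,215),12);print(s['ft_force'],toC([s['tool_pos']]),s['torque'])
"
```

```text
t: 40.18
tool_pos: [0.5785, -0.1364, 0.0322]
orientation: [[-0.983, -0.181, -0.002], [-0.181, 0.983, 0.01], [-0.0, 0.01, -1.0]]
ft_force: [-0.7, 0.0, 0.3]
opening: 0.0102
[-0.74234986  0.02172702  0.2637825 ] [[ 0.0009 -0.1395  0.0322]] [-0.05909945 -0.0456696  -0.05076083]
```

View pics/s41.png

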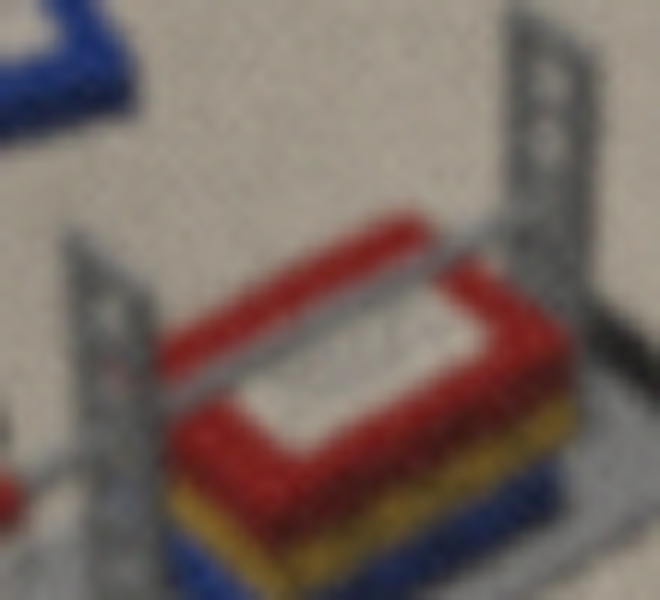

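```bash
python3 -m inch '[[-0.001,0.06,0,0,0,0,0],[-0.002,0.12,0.001,0,0,0,0],[-0.002,0.13,0.001,0,0,0,0],[-0.002,0.13,0.001,0,0,0,0],[-0.002,0.13,0.001,0,0,0,0]]'; python3 -m inch '[[0,0.02,0,0,0,0,0],[0,0.03,0,0,0,0,0],[0,0.03,0,0,0,0,0],[0,0.03,0,0,0,0,0]]';python3 -c "
from h import *
s,im=snap('scene','s42',(270,155,365,225),8);print(s['ft_force'],toC([s['tool_pos']]),s['torque'])
snap('wrist','w42')"
```

```text
t: 40.65
tool_pos: [0.5754, -0.1174, 0.0322]
orientation: [[-0.984, -0.181, -0.002], [-0.181, 0.984, 0.01], [-0.0, 0.01, -1.0]]
ft_force: [0.4, -0.8, -0.1]
opening: 0.0104
t: 40.98
tool_pos: [0.5745, -0.1133, 0.0321]
orientation: [[-0.984, -0.18, -0.002], [-0.18, 0.984, 0.01], [0.0, 0.01, -1.0]]
ft_force: [0.5, -0.2, -0.6]
opening: 0.0104
[ 0.49862884 -0.17873187 -0.56569602] [[ 0.0008 -0.1161  0.0321]] [-0.10498236 -0.01803357 -0.00093349]
```

View pics/s42.png

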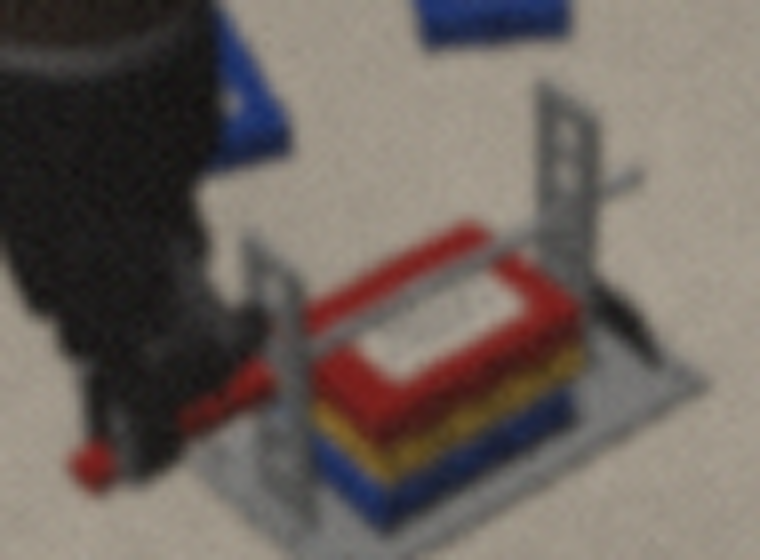

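View pics/w42.png

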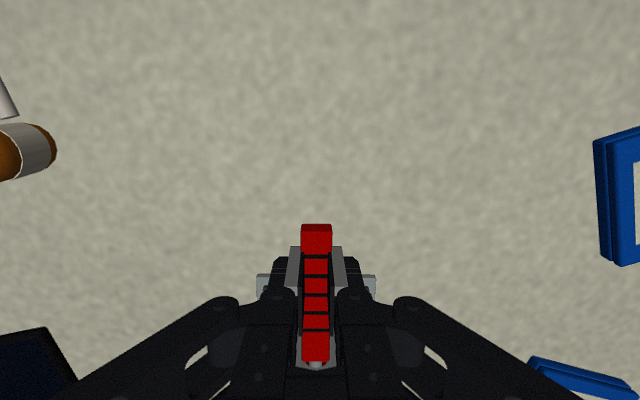

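```bash
python3 -m inch '[[0,0.013,0,0,0,0,0],[0,0.02,0,0,0,0,0],[0,0.02,0,0,0,0,0],[0,0.02,0,0,0,0,0]]'; python3 -m inch '[[0,0.01,0,0,0,0,0],[0,0.014,0,0,0,0,0],[0,0.014,0,0,0,0,0],[0,0.014,0,0,0,0,0]]'
```

```text
t: 41.42
tool_pos: [0.5739, -0.1105, 0.0322]
orientation: [[-0.984, -0.18, -0.002], [-0.18, 0.984, 0.01], [0.0, 0.01, -1.0]]
ft_force: [-0.6, -1.0, -0.4]
opening: 0.0098
t: 41.75
tool_pos: [0.5739, -0.1102, 0.0325]
orientation: [[-0.984, -0.18, -0.001], [-0.18, 0.984, 0.008], [-0.0, 0.008, -1.0]]
ft_force: [2.4, -7.1, -1.6]
opening: 0.0106
```

```bash
python3 -m inch '[[0,-0.014,0,0,0,0,0],[0,-0.014,0,0,0,0,15],[0,-0.014,0,0,0,0,25],[0,-0.014,0,0,0,0,40],[0,-0.014,0,0,0,0,40],[0,-0.014,0,0,0,0,40]]'; python3 -m inch '[[0,-0.03,-0.1,0,0,0,40],[0,-0.05,-0.3,0,0,0,40],[0,-0.05,-0.6,0,0,0,40],[0,-0.05,-1,0,0,0,40],[0,-0.05,-1,0,0,0,40],[0,-0.05,-1,0,0,0,40]]';python3 -c "
from h import *
s,im=snap('scene','s43',(270,155,365,225),8)
snap('wrist','w43')"
```

```text
t: 42.25
tool_pos: [0.574, -0.11, 0.0323]
orientation: [[-0.984, -0.18, -0.002], [-0.18, 0.984, 0.01], [-0.0, 0.011, -1.0]]
ft_force: [-1.1, 1.1, 0.2]
opening: 0.0339
t: 42.75
tool_pos: [0.5793, -0.1196, 0.1892]
orientation: [[-0.983, -0.181, 0.011], [-0.181, 0.983, 0.009], [-0.013, 0.007, -1.0]]
ft_force: [0.0, 0.3, -0.4]
opening: 0.0341
```

View pics/s43.png

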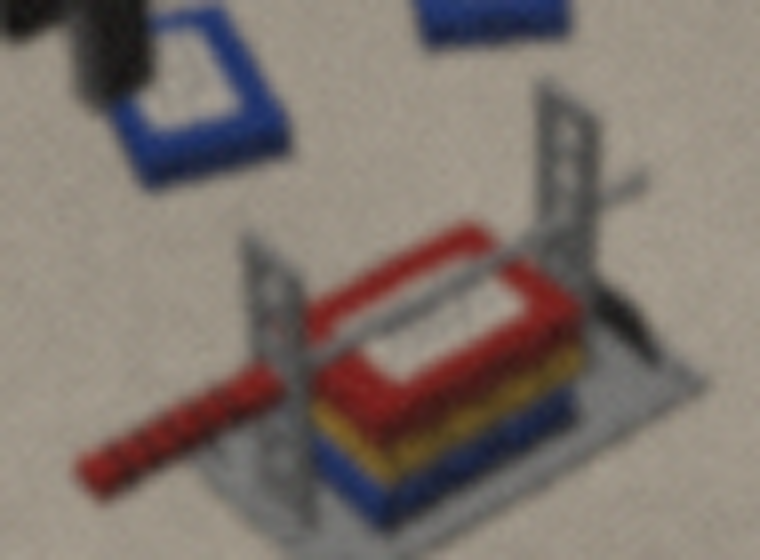

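View pics/w43.png

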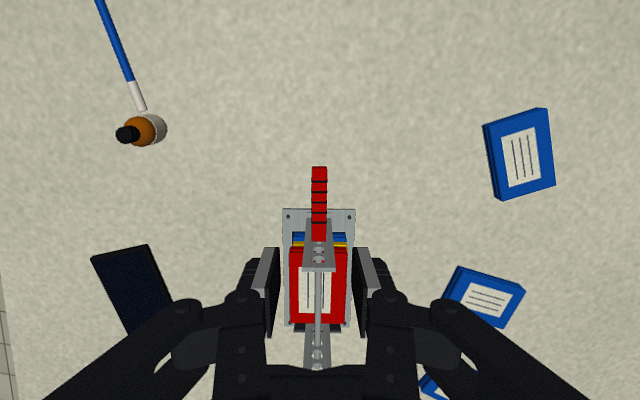

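```bash
python3 -c "
from h import *
s,im=snap('top','t44',(150,140,350,280),4)
print(move([.465,.316,.17],down(-158.9)))"
```

```text
(array([0.1993, 2.983 , 0.1111]), array([ 0.0108,  0.0004, -0.179 ]))
```

View pics/t44.png

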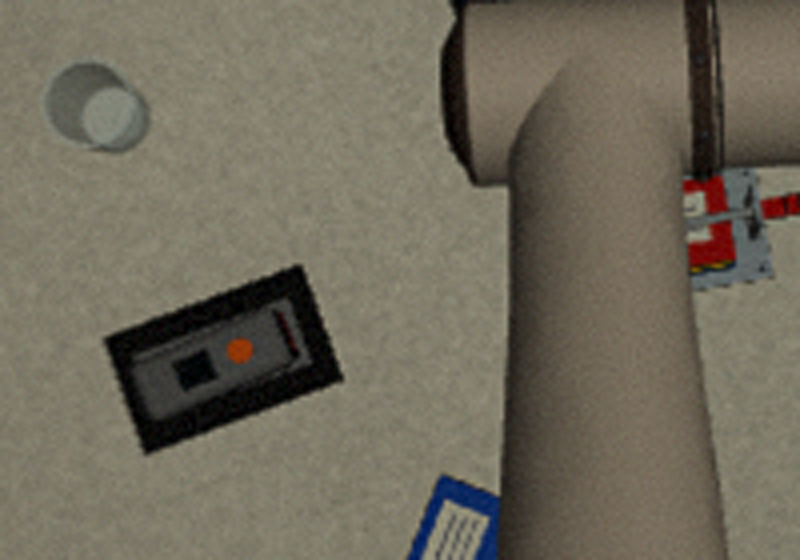

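```bash
python3 -m inch '[[0.07,0.5,0,0.0108,0,-0.1,100],[0.07,1,0,0.0108,0,-0.179,100],[0.07,1,0,0.0108,0,-0.179,100],[0.07,1,0,0.0108,0,-0.179,100],[0.07,1,0,0.0108,0,-0.179,100],[0.07,1,0,0.0108,0,-0.179,100]]'; python3 -c "
from h import *
print(move([.465,.316,.17],down(-158.9)))"
```

```text
t: 43.4
tool_pos: [0.5371, 0.0275, 0.1821]
orientation: [[-0.932, -0.363, -0.002], [-0.363, 0.932, -0.001], [0.002, -0.001, -1.0]]
ft_force: [0.1, 0.2, -0.3]
opening: 0.0853
(array([-0.25  ,  1.9668,  0.0789]), array([-0.0006, -0.0022,  0.0028]))
```

```bash
python3 -m inch '[[-0.12,0.98,0.05,0,0,0,100],[-0.12,0.98,0.05,0,0,0,100],[-0.12,0.98,0.05,0,0,0,100],[-0.12,0.98,0.05,0,0,0,100],[-0.12,0.98,0.05,0,0,0,100]]'; python3 -m inch '[[-0.12,0.98,0.05,0,0,0,100],[-0.12,0.98,0.05,0,0,0,100],[-0.12,0.98,0.05,0,0,0,100],[-0.12,0.98,0.05,0,0,0,100],[-0.12,0.98,0.05,0,0,0,100],[-0.12,0.98,0.05,0,0,0,100],[-0.12,0.98,0.05,0,0,0,100],[-0.12,0.98,0.05,0,0,0,100]]'; python3 -c "
from h import *
s,im=snap('wrist','w45');print(s['tool_pos'])
g=cv2.cvtColor(im,cv2.COLOR_BGR2GRAY)
"
```

```text
t: 43.82
tool_pos: [0.5012, 0.1722, 0.1745]
orientation: [[-0.932, -0.363, -0.001], [-0.363, 0.932, -0.002], [0.001, -0.001, -1.0]]
ft_force: [1.1, 0.0, -0.9]
opening: 0.0851
t: 44.48
tool_pos: [0.4664, 0.3119, 0.168]
orientation: [[-0.934, -0.358, 0.0], [-0.358, 0.934, -0.002], [0.0, -0.002, -1.0]]
ft_force: [-0.4, -0.4, 0.1]
opening: 0.0853
[0.46643275 0.31188564 0.16801163]
```

View pics/w45.png

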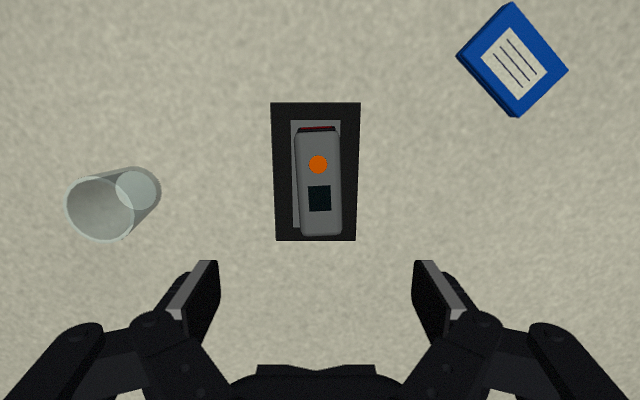

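```bash
python3 -c "
from h import *
im=cv2.imread('pics/w45.png');cv2.imwrite('pics/w45c.png',cv2.convertScaleAbs(cv2.resize(im[95:250,260:370],None,fx=5,fy=5,interpolation=cv2.INTER_CUBIC),alpha=1.3,beta=10))"
```

```text
(no output)
```

View pics/w45c.png

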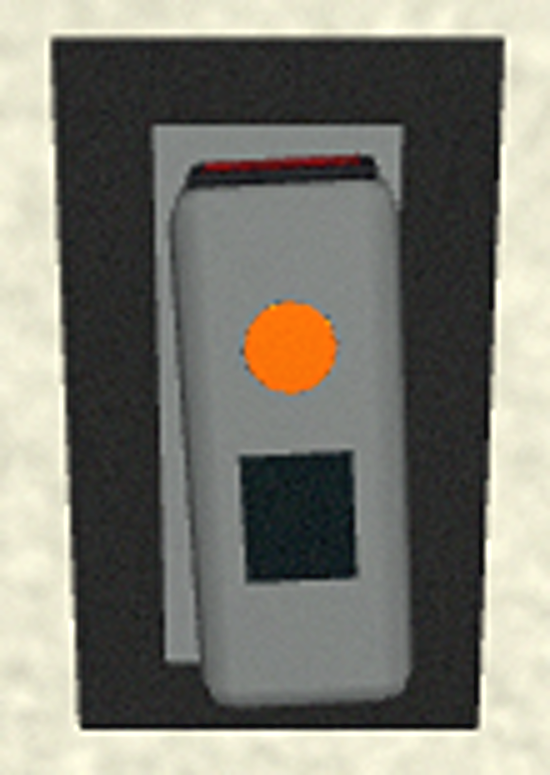

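```bash
python3 -c "
from h import *
s=bot.observe();R=s['orientation']
f=lambda px,z:onplane('wrist',(np.array(px)+.5)/5-.5+[260,95],z,s)
t=lambda W:((W-s['tool_pos'])@R).round(4)
M=f([[52,37],[504,37],[80,728],[478,728]],.003);print('mat',M.mean(0),t(M).tolist()); v=M[:2].mean(0)-M[2:].mean(0);print(np.degrees(np.arctan2(v[1],v[0])),np.linalg.norm(v))
F=f([[153,126],[403,126],[166,661]],.003);print('foot',t(F).tolist())
Q=f([[172,200],[400,195],[205,690],[411,680],[281,180],[308,700],[290,347]],.033);print('reader',t(Q).tolist())
C=Q[4:6];v=C[0]-C[1];print('dir',np.degrees(np.arctan2(v[1],v[0])),np.linalg.norm(v))
C=np.array([Q[:2].mean(0),Q[2:4].mean(0)]);v=C[0]-C[1];print('dir',np.degrees(np.arctan2(v[1],v[0])),np.linalg.norm(v),C.mean(0),t(C.mean(0)[None]))
"
```

```text
mat [0.46537882 0.31754569 0.003     ] [[-0.0455, -0.0685, 0.1653], [0.0434, -0.0685, 0.1653], [-0.0453, 0.0802, 0.1651], [0.0438, 0.0801, 0.1651]]
-68.90786404372193 0.14864751253818106
foot [[-0.026, -0.0513, 0.1653], [0.0239, -0.0514, 0.1653], [-0.0257, 0.064, 0.1651]]
reader [[-0.0205, -0.0403, 0.1353], [0.0215, -0.0413, 0.1353], [-0.0157, 0.0578, 0.1352], [0.0259, 0.0556, 0.1351], [-0.0004, -0.044, 0.1353], [0.0052, 0.06, 0.1351], [0.0013, -0.0128, 0.1352]]
dir -65.94767788888888 0.10411006961195227
dir -66.30427612540852 0.0975936319286386 [0.46113734 0.31822695 0.033     ] [[0.0028 0.0079 0.1352]]
```

```bash
python3 -m inch '[[0.017,0.05,0.2,0,0,-0.049,100],[0.017,0.05,0.4,0,0,-0.049,100],[0.017,0.05,0.6,0,0,-0.049,100],[0.017,0.05,0.8,0,0,-0.049,100],[0.017,0.05,0.8,0,0,-0.049,100],[0.017,0.05,0.8,0,0,-0.049,100],[0.017,0.05,0.8,0,0,-0.049,100]]'; python3 -c "
from h import *
s,im=snap('wrist','w46');print(s['tool_pos'])
"
```

```text
t: 45.12
tool_pos: [0.4624, 0.32, 0.0502]
orientation: [[-0.913, -0.407, 0.004], [-0.407, 0.913, 0.001], [-0.004, -0.0, -1.0]]
ft_force: [0.4, -0.0, -0.4]
opening: 0.0853
[0.46244156 0.3200078  0.05015676]
```

View pics/w46.png

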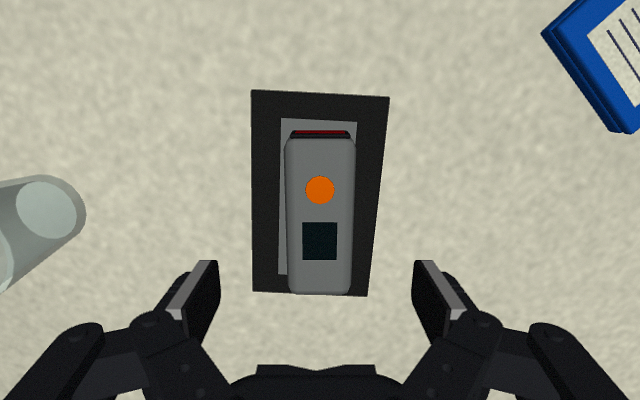

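```bash
python3 -c "
from h import *
s=bot.observe();R=s['orientation']
P=onplane('wrist',[[320,190],[285,145],[356,145],[288,285],[352,285],[320,139],[320,293]],.033,s);print(((P-s['tool_pos'])@R).round(4).tolist())
"; python3 -m inch '[[0.014,0,0.1,0,0,0,100],[0.014,0,0.25,0,0,0,100],[0.014,0,0.4,0,0,0,100],[0.014,0,0.49,0,0,0,100],[0.014,0,0.49,0,0,0,100],[0.014,0,0.49,0,0,0,100]]'; python3 -c "
from h import *
s,im=snap('wrist','w47');print(s['tool_pos'],s['ft_force'])
"
```

```text
[[0.0021, -0.0216, 0.0177], [-0.0183, -0.0486, 0.0177], [0.0228, -0.0487, 0.0175], [-0.0188, 0.0442, 0.0178], [0.0237, 0.044, 0.0176], [0.002, -0.0521, 0.0176], [0.0025, 0.0503, 0.0177]]
t: 45.67
tool_pos: [0.4601, 0.3195, -0.0237]
orientation: [[-0.913, -0.408, 0.003], [-0.408, 0.913, 0.001], [-0.003, -0.0, -1.0]]
ft_force: [0.3, 0.4, 0.3]
opening: 0.0853
[ 0.46009308  0.31946062 -0.02373701] [0.29789039 0.41363005 0.27954581]
```

View pics/w47.png

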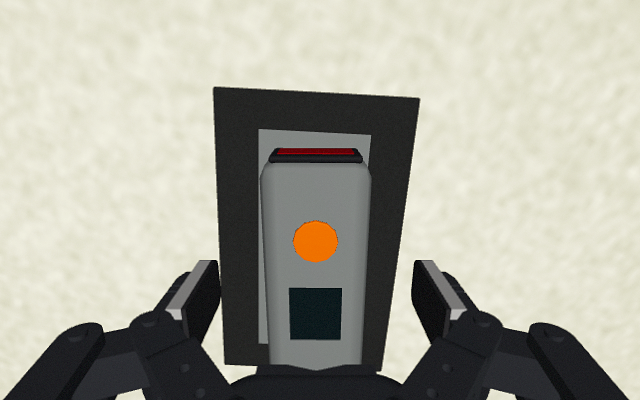

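```bash
python3 -m inch '[[0,0,0,0,0,0,30],[0,0,0,0,0,0,30],[0,0,0,0,0,0,30],[0,0,0,0,0,0,30],[0,0,0,0,0,0,30],[0,0,0,0,0,0,30],[0,0,0,0,0,0,30]]' 80; python3 -c "
from h import *
s=bot.observe();C=carrierP([[0,.231,0]]);print(C);print(move([*C[0,:2],.0],down(-170.25)))"
```

```text
t: 46.3
tool_pos: [0.46, 0.3197, -0.0237]
orientation: [[-0.913, -0.408, 0.003], [-0.408, 0.913, 0.001], [-0.003, -0.0, -1.0]]
ft_force: [-1.8, 0.9, 5.0]
opening: 0.0425
[[0.51488026 0.22866345 0.        ]]
(array([-0.0868, -0.7031, -0.1574]), array([2.000e-04, 3.200e-03, 2.389e-01]))
```

```bash
python3 -m inch '[[0,0,-0.1,0,0,0,30],[0,0,-0.25,0,0,0,30],[0,0,-0.35,0,0,0,30],[-0.087,-0.4,-0.35,0,0,0.1,30],[-0.087,-0.7,-0.35,0,0,0.239,30],[-0.087,-0.7,-0.35,0,0,0.239,30],[-0.087,-0.7,-0.35,0,0,0.239,30],[-0.087,-0.7,-0.35,0,0,0.239,30],[-0.087,-0.7,-0.35,0,0,0.239,30],[-0.087,-0.7,-0.35,0,0,0.239,30]]' 80; python3 -c "
from h import *
s,im=snap('wrist','w48');snap('scene','s48',(300,130,460,230),5)
C=carrierP([[0,.231,0]]);print(move([*C[0,:2],-.017],down(-170.25)),toC([s['tool_pos']]))"
```

```text
t: 47.13
tool_pos: [0.5135, 0.2288, 0.0274]
orientation: [[-0.986, -0.17, 0.001], [-0.17, 0.986, -0.001], [-0.001, -0.001, -1.0]]
ft_force: [-0.9, 0.3, -1.0]
opening: 0.0427
(array([-0.0088, -0.004 ,  0.2965]), array([-0.0007,  0.0009,  0.0008])) [[-0.0013  0.2314  0.0274]]
```

View pics/w48.png

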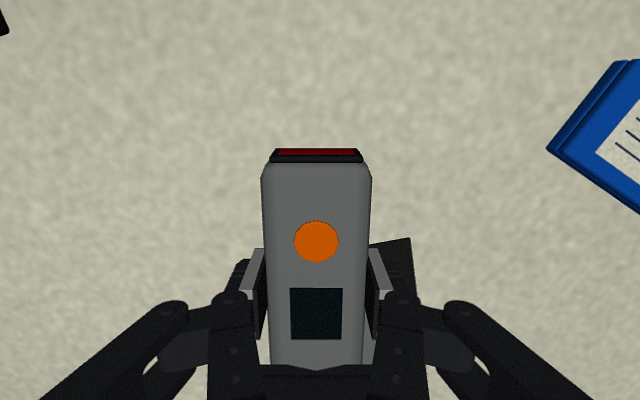

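View pics/s48.png

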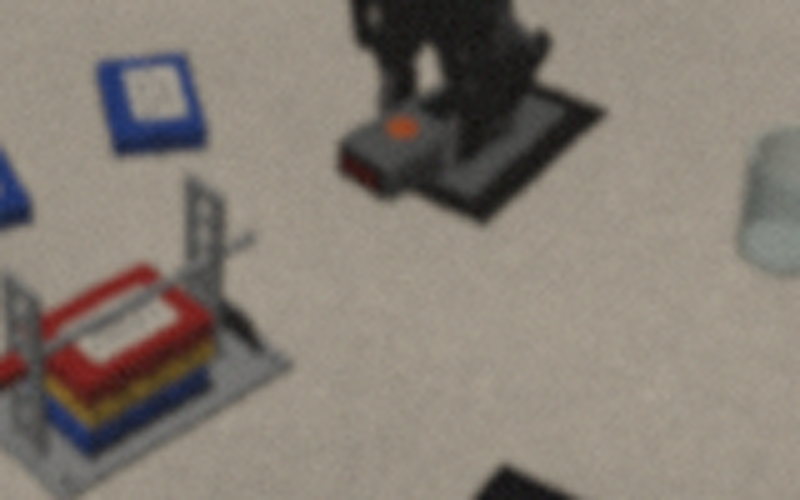

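```bash
python3 -m inch '[[-0.009,-0.004,0.1,0,0,0,30],[-0.009,-0.004,0.2,0,0,0,30],[-0.009,-0.004,0.295,0,0,0,30],[-0.009,-0.004,0.295,0,0,0,30],[-0.009,-0.004,0.295,0,0,0,30],[-0.009,-0.004,0.295,0,0,0,30]]'; python3 -c "
from h import *
s,im=snap('scene','s49',(290,130,430,230),5.5);snap('top','t49',(180,150,340,270),5)
snap('wrist','w49')
print(toC([s['tool_pos']]),s['orientation'][:,1])"
```

```text
t: 47.73
tool_pos: [0.5157, 0.2286, -0.016]
orientation: [[-0.985, -0.17, 0.002], [-0.17, 0.985, -0.0], [-0.002, -0.0, -1.0]]
ft_force: [0.0, -0.4, -0.9]
opening: 0.0425
[[ 0.0008  0.2308 -0.016 ]] [-1.69815492e-01  9.85475790e-01 -4.08252928e-04]
```

View pics/s49.png

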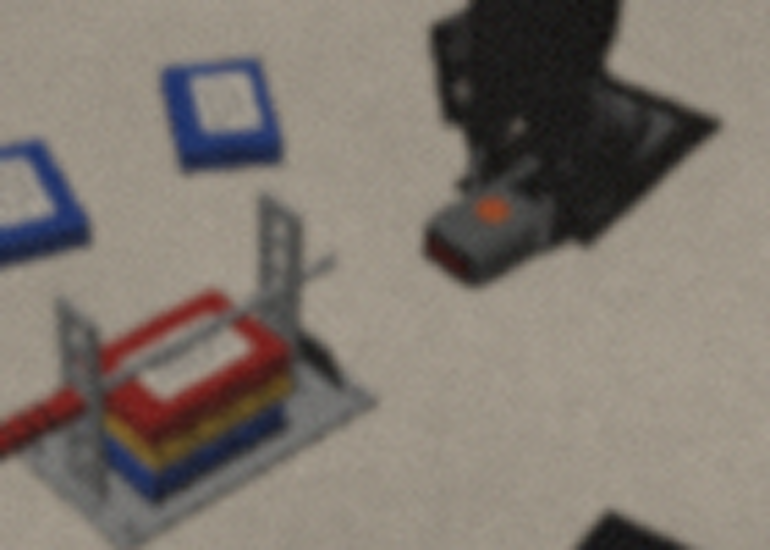

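View pics/t49.png

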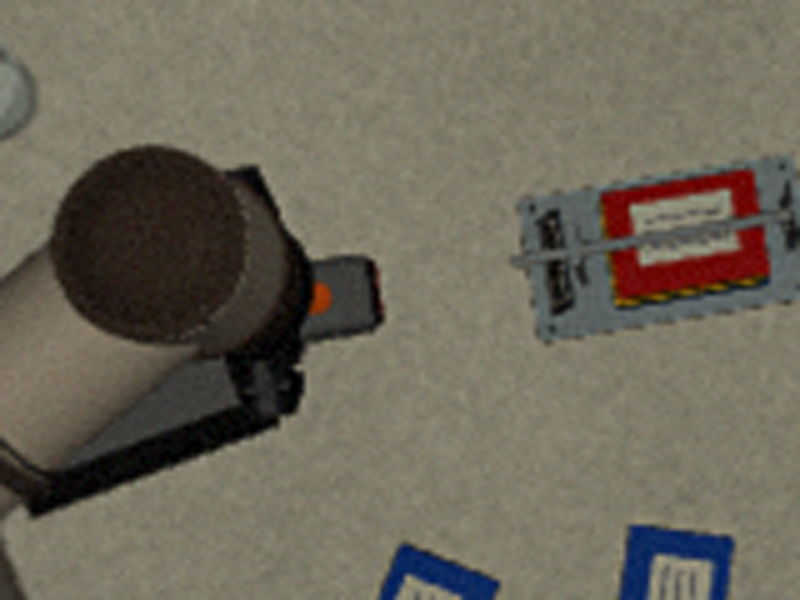

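View pics/w49.png

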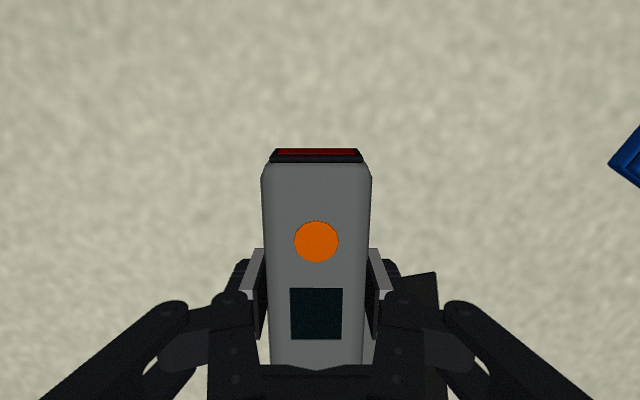

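```bash
python3 -c "
from h import *
f=lambda px,z:toC(onplane('top',(np.array(px)+.5)/5-.5+[180,150],z),o=(.5565,.0007))
print(f([[371,258],[383,322],[378,291],[318,296]],.0395), f([[378,291]],.025))
print('label plate',f([[540,212],[572,312]],.03))
"; python3 -m inch '[[0,0,0,0,0,0,30],[0,0,0,0,0,0,30],[0,0,0,0,0,0,30],[0,0,0,0,0,0,30],[0,0,0,0,0,0,30],[0,0,0,0,0,0,30],[0,0,0,0,0,0,30],[0,0,0,0,0,0,30],[0,0,0,0,0,0,30],[0,0,0,0,0,0,30],[0,0,0,0,0,0,30],[0,0,0,0,0,0,30]]'
```

```text
[[ 0.0176  0.175   0.0395]
 [-0.0191  0.1739  0.0395]
 [-0.0015  0.174   0.0395]
 [ 0.0013  0.2074  0.0395]] [[1.000e-04 1.756e-01 2.500e-02]]
label plate [[ 0.0288  0.0779  0.03  ]
 [-0.0302  0.0691  0.03  ]]
t: 48.88
tool_pos: [0.5153, 0.2278, -0.0167]
orientation: [[-0.986, -0.169, 0.001], [-0.169, 0.986, -0.001], [-0.001, -0.001, -1.0]]
ft_force: [-0.4, 0.6, -1.8]
opening: 0.0424
```

```bash
for i in 1 2; do python3 -m inch '[[0,0,0,0,0,0,30],[0,0,0,0,0,0,30],[0,0,0,0,0,0,30],[0,0,0,0,0,0,30],[0,0,0,0,0,0,30],[0,0,0,0,0,0,30],[0,0,0,0,0,0,30],[0,0,0,0,0,0,30],[0,0,0,0,0,0,30],[0,0,0,0,0,0,30],[0,0,0,0,0,0,30],[0,0,0,0,0,0,30]]'; done; python3 -c "
from h import *
s,im=snap('scene','s50',(290,130,430,230),5.5);snap('wrist','w50')"
```

```text
t: 49.88
tool_pos: [0.5153, 0.2278, -0.0167]
orientation: [[-0.986, -0.169, 0.001], [-0.169, 0.986, -0.001], [-0.001, -0.001, -1.0]]
ft_force: [-0.1, -0.5, -1.0]
opening: 0.0425
t: 50.88
tool_pos: [0.5153, 0.2278, -0.0167]
orientation: [[-0.986, -0.169, 0.001], [-0.169, 0.986, -0.001], [-0.001, -0.001, -1.0]]
ft_force: [-0.6, 0.9, -2.5]
opening: 0.0421
```

View pics/s50.png

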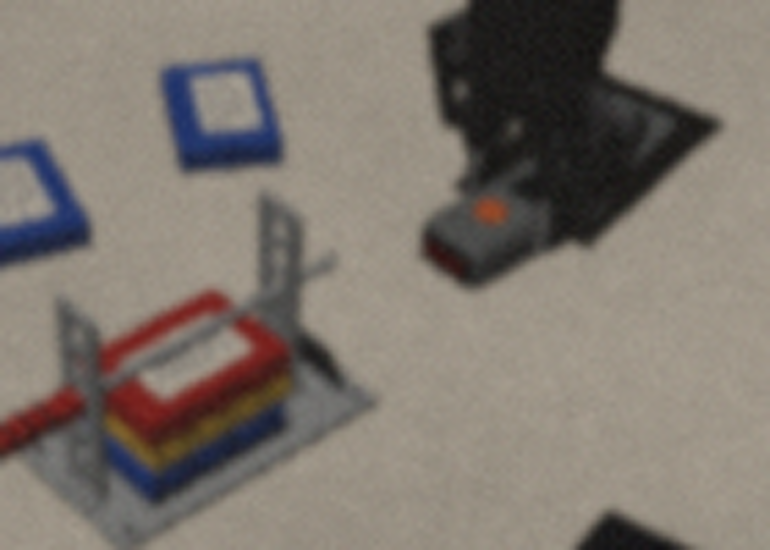

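View pics/w50.png

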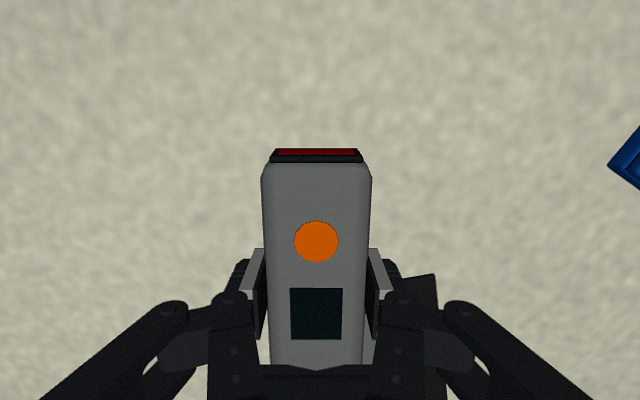

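```bash
python3 -c "
from h import *
print(move([.4654,.3175,.03],down(-158.9)))"
```

```text
(array([ 0.2269,  0.6453, -0.3122]), array([-0.0008,  0.001 , -0.1899]))
```

```bash
python3 -m inch '[[0,0,-0.1,0,0,0,30],[0,0,-0.25,0,0,0,30],[0,0.1,-0.312,0,0,0,30],[0.227,0.3,-0.312,0,0,-0.1,30],[0.227,0.645,-0.312,0,0,-0.19,30],[0.227,0.645,-0.312,0,0,-0.19,30],[0.227,0.645,-0.312,0,0,-0.19,30],[0.227,0.645,-0.312,0,0,-0.19,30],[0.227,0.645,-0.312,0,0,-0.19,30],[0.227,0.645,-0.312,0,0,-0.19,30],[0.227,0.645,-0.312,0,0,-0.19,30]]'; python3 -c "
from h import *
s,im=snap('wrist','w51');print(move([.4654,.3175,-.023],down(-158.9)))"
```

```text
t: 51.9
tool_pos: [0.4656, 0.3163, 0.0298]
orientation: [[-0.934, -0.358, 0.001], [-0.358, 0.934, -0.001], [-0.0, -0.001, -1.0]]
ft_force: [0.7, 0.3, -1.2]
opening: 0.0424
(array([-0.0008,  0.0081,  0.3523]), array([-0.0011,  0.0004, -0.0015]))
```

View pics/w51.png

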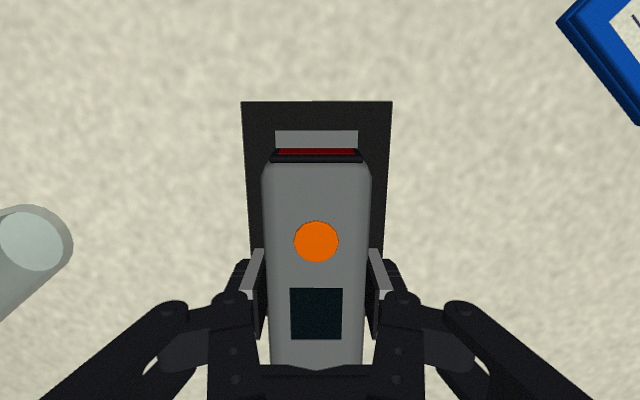

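```bash
python3 -c "
from h import *
s=bot.observe();R=s['orientation']
P=onplane('wrist',[[241,101],[392,101],[276,130],[358,130]],.003,s);print(((P-s['tool_pos'])@R).round(4).tolist())
"; python3 -m inch '[[0,0.008,0.1,0,0,0,30],[0,0.008,0.2,0,0,0,30],[0,0.008,0.3,0,0,0,30],[0,0.008,0.34,0,0,0,30],[0,0.008,0.34,0,0,0,30],[0,0.008,0.34,0,0,0,30]]';python3 -m inch '[[0,0,0.01,0,0,0,30],[0,0,0.014,0,0,0,30],[0,0,0.014,0,0,0,30],[0,0,0.014,0,0,0,30]]'
```

```text
[[-0.0441, -0.0729, 0.0269], [0.044, -0.0729, 0.0269], [-0.0242, -0.0562, 0.0269], [0.0248, -0.0562, 0.0269]]
t: 52.45
tool_pos: [0.4654, 0.3183, -0.0209]
orientation: [[-0.933, -0.36, 0.001], [-0.36, 0.933, -0.001], [-0.001, -0.001, -1.0]]
ft_force: [-0.2, -0.1, -1.4]
opening: 0.0426
t: 52.78
tool_pos: [0.4652, 0.3187, -0.0227]
orientation: [[-0.933, -0.36, 0.002], [-0.36, 0.933, 0.0], [-0.002, -0.001, -1.0]]
ft_force: [-0.6, 0.7, -0.8]
opening: 0.0423
```

```bash
python3 -m inch '[[0,0,0.006,0,0,0,30],[0,0,0.008,0,0,0,30],[0,0,0.008,0,0,0,30],[0,0,0.008,0,0,0,30]]'
```

```text
t: 53.12
tool_pos: [0.4653, 0.3188, -0.0237]
orientation: [[-0.933, -0.36, 0.002], [-0.36, 0.933, 0.0], [-0.002, -0.001, -1.0]]
ft_force: [-1.2, -0.3, 5.1]
opening: 0.0429
```

Contact on the mat at 5 N, at the same height as the pick. I'll release and retreat.

```bash
python3 -m inch '[[0,0,-0.004,0,0,0,55],[0,0,-0.004,0,0,0,65],[0,0,-0.004,0,0,0,80],[0,0,-0.004,0,0,0,100],[0,0,-0.004,0,0,0,100],[0,0,-0.004,0,0,0,100]]'; python3 -m inch '[[0,0,-0.2,0,0,0,100],[0,0,-0.5,0,0,0,100],[0,0,-0.8,0,0,0,100],[0,0,-1,0,0,0,100],[0,0,-1,0,0,0,100],[0,0,-1,0,0,0,100],[0,0,-1,0,0,0,100]]'; python3 -c "
from h import *
snap('wrist','w52')"; python3 -m inch '[[0.5,0.3,-0.3,0,0,0,100],[0.5,0.3,-0.3,0,0,0,100],[0.5,0.3,-0.3,0,0,0,100],[0.5,0.3,-0.3,0,0,0,100],[0.5,0.3,-0.3,0,0,0,100],[0.5,0.3,-0.3,0,0,0,100]]'; python3 -c "
from h import *
snap('scene','s52');snap('top','t52',(150,90,480,300),2.4);snap('scene','s52c',(230,120,440,240),3.8)"
```

```text
t: 53.62
tool_pos: [0.465, 0.3185, -0.0239]
orientation: [[-0.933, -0.36, 0.001], [-0.36, 0.933, -0.001], [-0.001, -0.001, -1.0]]
ft_force: [1.3, 0.4, 0.1]
opening: 0.0855
t: 54.2
tool_pos: [0.4643, 0.3182, 0.1258]
orientation: [[-0.933, -0.36, 0.0], [-0.36, 0.933, -0.001], [0.0, -0.001, -1.0]]
ft_force: [0.2, -0.4, -0.5]
opening: 0.0851
t: 54.75
tool_pos: [0.3786, 0.333, 0.1696]
orientation: [[-0.933, -0.36, -0.0], [-0.36, 0.933, -0.003], [0.002, -0.003, -1.0]]
ft_force: [-0.2, 0.0, -0.8]
opening: 0.0854
```

View pics/w52.png

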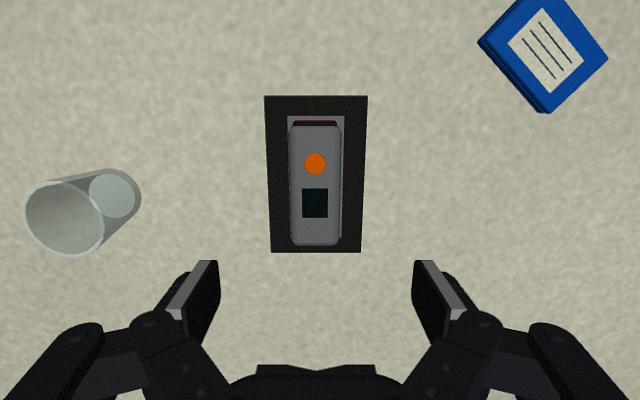

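View pics/t52.png

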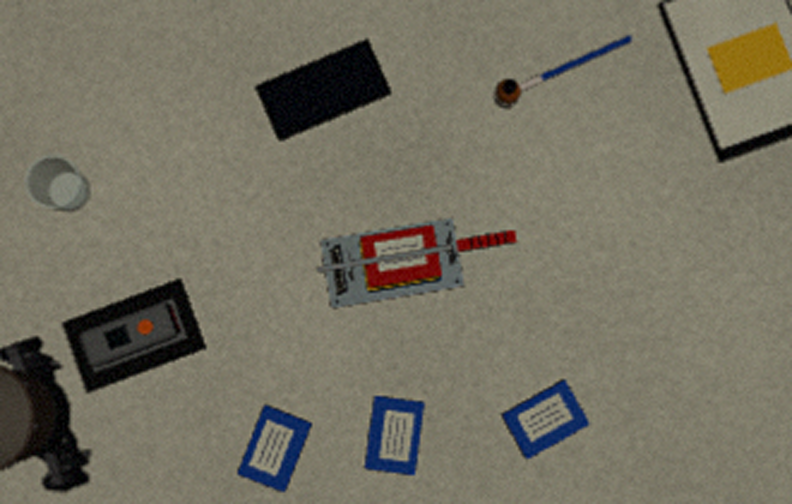

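View pics/s52c.png

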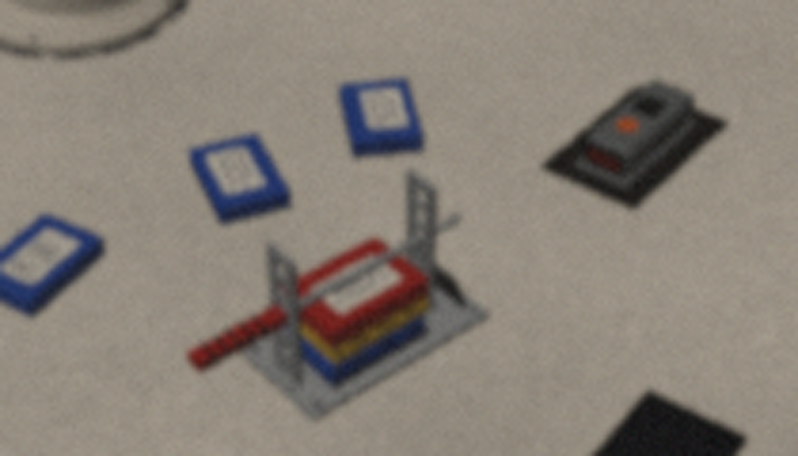

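```bash
python3 -c "
from h import *
im=cv2.imread('pics/t52.png')
p=(np.array([[457,243],[318,268]])+.5)/2.4-.5+[150,90]
print('grip front / rod tip in carrier frame',toC(onplane('top',p,.067),o=(.5565,.0007)))
s=bot.observe();print(s['t'],s['ft_force']);print(bot.finish_job())"
```

```text
grip front / rod tip in carrier frame [[ 0.0029 -0.0668  0.067 ]
 [ 0.0008  0.0953  0.067 ]]
54.9 [ 0.89789227 -0.4003976  -0.61280256]
the job is handed in; nothing more can be done
None
```

The job is done and handed in at about 55 s: three boxes stacked, the pile pinned, the label scanned, and the reader back on its mat.

- **Pile:** The blue box farthest to the left (box1), then yellow, then red, are stacked on the pad. There was no green or purple box. In the wrist pictures box1 and red are within about 2 mm of the pad centre. Yellow is the least exact, at about +1.5 mm in x and +2.5 mm in y from the centre.
- **Pin:** It went through both uprights in the 69 mm holes and stopped with about 7 N of contact. The final top view puts the grip about 5 mm off the upright's outer face, within the 15 mm allowed. The rod end is about 33 mm out of the other upright.
- **Scan:** I held the reader level for over 3 s, pointing at the label. The window was about 98 mm from the label, with the beam at about 25 mm height and centred within about 2 mm. The scene gives no read signal, so I could not confirm the read itself.
- **Reader and bystanders:** The reader lies lengthwise on its mat, close to centred. The oil bottle, phone, jar and the other blue boxes look unmoved in the last picture.
- **What disagreed:** The fingertips turned out to lie about 33 mm behind the stated TCP. My first closings, on box1 and on the pin, shut above them without gripping, and I went lower after checking the pictures. The top camera and the robot frame differed by 2–3 mm, so I placed by the wrist camera.

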